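# Snap protective caps onto flange nuts with the bench pliers

## Robot

A 7-joint arm with a two-finger parallel gripper is mounted at the origin on the work surface. World frame = base frame: x ahead of the robot, y to its left, z up, the work surface at z = 0. Lengths are in m, angles in rad, forces in N, time in s.
With the tool pointing down it reaches from about 0.425 to 0.825 m from the base axis. Payload 3.6 kg.
Tool frame: the origin (TCP) lies where the fingers leave the gripper's body, on its centre line; the fingertips stand 84 mm ahead of it and the grasp point (between the pads) lies 65 mm ahead of it; x points along the fingers, y is the direction in which the jaws open and shut, and the axes are right-handed (so a half turn about x gives the same grasp; the last joint's range is limited). The gripper opens to 93 mm and grips with 3 to 60 N. Pads are 15 mm wide; open, the fingers measure 128 mm over their backs; the gripper's body (75 mm by 188 mm) begins 65 mm behind the grasp point.
Start: joints at [-1.192, 0.615, -0.013, 1.423, 0.008, 1.103, -0.04], TCP at [0.256, 0.597, 0.303] pointing down, gripper open.
Joint ranges: [-3.12, 3.12], [-0.3, 2.06], [-1.34, 1.32], [0.26, 2.42], [-1.36, 4.5], [0.01, 1.98], [-2.84, 2.84]. Speed limits (rad/s): [2.79, 2.79, 3.14, 3.14, 3.14, 3.14, 3.14].

## Interface

Orientations are given as a unit quaternion [x, y, z, w].
In Python, from bench import get_obs, camera, job gives the robot as it stands.
- The arm moves only by the tool send_rows, never from a script. Its argument "targets" is a list of rows, each an object of numbers: "hand": the closure, from 0 (fully open) to 1 (shut); "x", "y", "z": the shift along the world's x, y, z in cm; "wx", "wy", "wz": the turn, a rotation vector about the world's x, y, z in degrees. In form: [{"hand": .., "x": .., "y": .., "z": .., "wx": .., "wy": .., "wz": ..}, ...]. A call has 1 to 10 rows; each row shifts and turns the pose as measured when the row begins; what a row does not reach is not made up. A row lasts 1/10 s, in which the tool goes at most 50 mm and 8.59 degrees, less where a joint would pass 70% of its speed; a pose out of reach is approached as far as the arm can. A call is refused whole if a number of a shift passes 5 or a number of a turn 8.59, either way. A call with a gripper value outside its range is refused whole. The fingers move at their own pace and stop on an object; "newtons" is the grip in N (left out, the last holds). Time passes only in rows, so rows that do not move let the fingers close. It gives the time, the measured TCP pose, the force and the opening at its end, in the units of the state.
- get_obs(): the state, without advancing time (a new reading comes with each control period).
- camera(name): name is "scene" or "top" or "wrist"; returns a dict with "color" (420x560x3 uint8, red, green, blue), "z_map" (420x560 float32, m along the optical axis (not along the pixel's ray), 0 where there is no reading), "K" (3x3 intrinsics, pixels), "R" (3x3) and "t" (3): a world point X has camera coordinates R X + t; the wrist camera has in their place "hand_eye" (4x4, takes a point from camera to tool coordinates, whose origin is the TCP and whose axes are the tool frame's). Camera axes: x right, y down, z forward; pixel columns grow to the right and rows downward; lengths in m; the calibration is good to about 2 mm. A picture is of the moment at which its call begins: read the wrist's pose just before it.
- job.finish_job(): hands the job in, once; it reports no verdict.
The state is a dict: "clock": time; "qpos": joint angles; "joint_velocities": joint speeds; "tau": joint torques, N m; "ee_pos": TCP position; "eef_rot": TCP orientation; "contact_force": force on the tool from outside, world axes, zero at the start; "ft_torque": the same for the moment, N m; "width": finger opening in m.
Only numpy, scipy, OpenCV 4.12 (cv2) and the standard library are available. Lean on these libraries where they do the work, as an engineer would, in place of code of your own. Each camera call takes 0.05 s, during which the arm holds its last target.

## Task

Fit every loose flange nut standing on the bench (not those in the blue bins) with a white snap cap: stand the nut on the anvil of the bench pliers, lay a cap on it, and press the pliers' handle down until the cap clicks fully home under the flange (the pliers must do the pressing, not the gripper on the cap). Then stand each capped nut upright on the narrow raised rail, and leave the pliers open. Spare caps are left over; do not disturb the gauge plate, tape roll or marker.

Things in the scene. Friction and masses are not known exactly. Their poses are not given: they have to be found in the camera images.
- nut1_c (a point): Steel flange nut, 0.28 kg, hexagon down, flange up (absent in some starts: None). 28 mm high: round flange 60 mm across and 7 mm thick on top, hexagon 41 mm across flats below. Point: on the axis, 14 mm above its foot, 14 mm below the flange's top face; z up. Taken by the flange rim in any direction (10 mm above this point).
- nut2_c (a point): Steel flange nut, 0.28 kg, hexagon down, flange up (absent in some starts: None). 28 mm high: round flange 60 mm across and 7 mm thick on top, hexagon 41 mm across flats below. Point: on the axis, 14 mm above its foot, 14 mm below the flange's top face; z up. Taken by the flange rim in any direction (10 mm above this point).
- nut3_c (a point): Steel flange nut, 0.28 kg, hexagon down, flange up (absent in some starts: None). 28 mm high: round flange 60 mm across and 7 mm thick on top, hexagon 41 mm across flats below. Point: on the axis, 14 mm above its foot, 14 mm below the flange's top face; z up. Taken by the flange rim in any direction (10 mm above this point).
- cap1_c (a point): White plastic snap cap, 69 mm long (x), 38 mm wide (y), 33 mm high, 56 g: flat bridge with a boss 26 x 38 x 10 mm on top and a sprung tab with inward hooks hanging down at each end (x). Tab feet 25 mm below this point, bridge underside 7.5 mm below, boss top 7.5 mm above; z up. Taken by its 38 mm width (fingers closing along y).
- cap2_c (a point): Cap like cap1; all fit any nut in any yaw. Laid centred on a nut, the hooks' slanted lead-ins rest on the flange rim and this point is 35 mm above the nut's point; clicked home (hooks under the flange, bridge on it) it is 21.5 mm above it. It takes about 8 to 15 N on the boss; the hooks then hold it (up to 1 mm loose), and the nut is still taken by its flange rim beside the cap.
- cap3_c (a point): Cap like cap1 and cap2. There are always four caps, standing on their tab feet at the start; only as many as there are nuts are needed, the rest are spare.
- cap4_c (a point): Cap like cap1 and cap2. There are always four caps, standing on their tab feet at the start; only as many as there are nuts are needed, the rest are spare.
- anvil (a point): Centre of the top face of the pliers' anvil, a narrow steel post 32 mm across, 45 mm above the table, 17 mm above the pliers' lower leg. The pliers are fixed in a bench bracket; their x axis runs level from the handle end (-x) to the hinge (+x), y is parallel to the hinge axis, z up.
- hinge (a point): Centre of the pliers' hinge, 110 mm beyond the anvil along the pliers' x and 100 mm above the table; fixed, same axes as the anvil; hinge axis y. Two cheeks, 41 mm over both, stand round it up to 115 mm above the table.
- handle (a point): Middle of the rubber handle on the pliers' moving arm, 205 mm from the hinge. The handle is 22 mm wide (y) and 17 mm thick, from 160 to 240 mm from the hinge. At joint angle a the point is 205*cos(a) mm towards the pliers' -x and 205*sin(a) mm above the hinge. It may be pinched across its width or pushed.
- pliers_arm (a joint): Angle of the pliers' arm, rad: 1.45 open (nearly upright; a spring lifts it there when let go); about 0.01 (level) when its pad (110 mm from the hinge, over the anvil) rests on a cap clicked home on a nut there; stop at -0.03. It meets a cap only laid on at about 0.13. On the handle the spring needs 5 N near 0, the click up to 8 N more.
- rail_top (a point): Centre of the flat top face of the narrow aluminium rail, 60 mm above the table. The top face is 290 mm long (its x) and 36 mm wide (its y), z up; the rail stands fixed on a 90 mm wide foot plate.
- gauge: Bystander: flat steel gauge plate 150 x 40 x 6 mm lying on the table; origin at the centre of its underside.
- tape: Bystander: roll of clear tape, 90 mm diameter, 24 mm high, lying flat; origin at the centre of its underside.
- marker: Bystander: black marker pen, 130 x 14 x 14 mm, lying; origin at the centre of its underside, x along it.
Mind the look-alikes: they are no part of the job. Leave any purple or yellow look-alike of the part that bears cap1_c alone.

How it is judged:
On the way:
1. a nut standing on the anvil has a cap clicked home, with the pliers closed on it (value of joint pliers_arm below 0.06 rad and ((horizontal distance between nut1_c and anvil below 0.02 m and ((horizontal distance between cap1_c and nut1_c below 0.006 m and z of cap1_c in the frame of nut1_c between 0.0185 and 0.0237 m and angle between the z axis of cap1_c and the z axis of nut1_c, either way round below 0.06 rad) or (horizontal distance between cap2_c and nut1_c below 0.006 m and z of cap2_c in the frame of nut1_c between 0.0185 and 0.0237 m and angle between the z axis of cap2_c and the z axis of nut1_c, either way round below 0.06 rad) or (horizontal distance between cap3_c and nut1_c below 0.006 m and z of cap3_c in the frame of nut1_c between 0.0185 and 0.0237 m and angle between the z axis of cap3_c and the z axis of nut1_c, either way round below 0.06 rad) or (horizontal distance between cap4_c and nut1_c below 0.006 m and z of cap4_c in the frame of nut1_c between 0.0185 and 0.0237 m and angle between the z axis of cap4_c and the z axis of nut1_c, either way round below 0.06 rad))) or (horizontal distance between nut2_c and anvil below 0.02 m and ((horizontal distance between cap1_c and nut2_c below 0.006 m and z of cap1_c in the frame of nut2_c between 0.0185 and 0.0237 m and angle between the z axis of cap1_c and the z axis of nut2_c, either way round below 0.06 rad) or (horizontal distance between cap2_c and nut2_c below 0.006 m and z of cap2_c in the frame of nut2_c between 0.0185 and 0.0237 m and angle between the z axis of cap2_c and the z axis of nut2_c, either way round below 0.06 rad) or (horizontal distance between cap3_c and nut2_c below 0.006 m and z of cap3_c in the frame of nut2_c between 0.0185 and 0.0237 m and angle between the z axis of cap3_c and the z axis of nut2_c, either way round below 0.06 rad) or (horizontal distance between cap4_c and nut2_c below 0.006 m and z of cap4_c in the frame of nut2_c between 0.0185 and 0.0237 m and angle between the z axis of cap4_c and the z axis of nut2_c, either way round below 0.06 rad))) or (horizontal distance between nut3_c and anvil below 0.02 m and ((horizontal distance between cap1_c and nut3_c below 0.006 m and z of cap1_c in the frame of nut3_c between 0.0185 and 0.0237 m and angle between the z axis of cap1_c and the z axis of nut3_c, either way round below 0.06 rad) or (horizontal distance between cap2_c and nut3_c below 0.006 m and z of cap2_c in the frame of nut3_c between 0.0185 and 0.0237 m and angle between the z axis of cap2_c and the z axis of nut3_c, either way round below 0.06 rad) or (horizontal distance between cap3_c and nut3_c below 0.006 m and z of cap3_c in the frame of nut3_c between 0.0185 and 0.0237 m and angle between the z axis of cap3_c and the z axis of nut3_c, either way round below 0.06 rad) or (horizontal distance between cap4_c and nut3_c below 0.006 m and z of cap4_c in the frame of nut3_c between 0.0185 and 0.0237 m and angle between the z axis of cap4_c and the z axis of nut3_c, either way round below 0.06 rad))))), for 0.1 s.
At the end, for the whole second after the job is handed in: Each nut present is at rest upright (0.1 rad) on the rail, axis within 18 mm of its centre line and 140 mm of its middle, with a cap clicked home (cap point 18.5-23.7 mm above the nut point, within 6 mm of the axis, level within 0.06 rad); pliers open over 1.2 rad (value of joint pliers_arm above 1.2 rad and ((horizontal distance between cap1_c and nut1_c below 0.006 m and z of cap1_c in the frame of nut1_c between 0.0185 and 0.0237 m and angle between the z axis of cap1_c and the z axis of nut1_c, either way round below 0.06 rad) or (horizontal distance between cap2_c and nut1_c below 0.006 m and z of cap2_c in the frame of nut1_c between 0.0185 and 0.0237 m and angle between the z axis of cap2_c and the z axis of nut1_c, either way round below 0.06 rad) or (horizontal distance between cap3_c and nut1_c below 0.006 m and z of cap3_c in the frame of nut1_c between 0.0185 and 0.0237 m and angle between the z axis of cap3_c and the z axis of nut1_c, either way round below 0.06 rad) or (horizontal distance between cap4_c and nut1_c below 0.006 m and z of cap4_c in the frame of nut1_c between 0.0185 and 0.0237 m and angle between the z axis of cap4_c and the z axis of nut1_c, either way round below 0.06 rad)) and z of nut1_c in the frame of rail_top between 0.01 and 0.019 m and y of nut1_c in the frame of rail_top between -0.018 and 0.018 m and x of nut1_c in the frame of rail_top between -0.14 and 0.14 m and angle between each of nut1_c, nut2_c, nut3_c's own z axis and vertical below 0.1 rad and linear speed of each of nut1, nut2, nut3 below 0.02 m/s and ((horizontal distance between cap1_c and nut2_c below 0.006 m and z of cap1_c in the frame of nut2_c between 0.0185 and 0.0237 m and angle between the z axis of cap1_c and the z axis of nut2_c, either way round below 0.06 rad) or (horizontal distance between cap2_c and nut2_c below 0.006 m and z of cap2_c in the frame of nut2_c between 0.0185 and 0.0237 m and angle between the z axis of cap2_c and the z axis of nut2_c, either way round below 0.06 rad) or (horizontal distance between cap3_c and nut2_c below 0.006 m and z of cap3_c in the frame of nut2_c between 0.0185 and 0.0237 m and angle between the z axis of cap3_c and the z axis of nut2_c, either way round below 0.06 rad) or (horizontal distance between cap4_c and nut2_c below 0.006 m and z of cap4_c in the frame of nut2_c between 0.0185 and 0.0237 m and angle between the z axis of cap4_c and the z axis of nut2_c, either way round below 0.06 rad)) and z of nut2_c in the frame of rail_top between 0.01 and 0.019 m and y of nut2_c in the frame of rail_top between -0.018 and 0.018 m and x of nut2_c in the frame of rail_top between -0.14 and 0.14 m and ((horizontal distance between cap1_c and nut3_c below 0.006 m and z of cap1_c in the frame of nut3_c between 0.0185 and 0.0237 m and angle between the z axis of cap1_c and the z axis of nut3_c, either way round below 0.06 rad) or (horizontal distance between cap2_c and nut3_c below 0.006 m and z of cap2_c in the frame of nut3_c between 0.0185 and 0.0237 m and angle between the z axis of cap2_c and the z axis of nut3_c, either way round below 0.06 rad) or (horizontal distance between cap3_c and nut3_c below 0.006 m and z of cap3_c in the frame of nut3_c between 0.0185 and 0.0237 m and angle between the z axis of cap3_c and the z axis of nut3_c, either way round below 0.06 rad) or (horizontal distance between cap4_c and nut3_c below 0.006 m and z of cap4_c in the frame of nut3_c between 0.0185 and 0.0237 m and angle between the z axis of cap4_c and the z axis of nut3_c, either way round below 0.06 rad)) and z of nut3_c in the frame of rail_top between 0.01 and 0.019 m and y of nut3_c in the frame of rail_top between -0.018 and 0.018 m and x of nut3_c in the frame of rail_top between -0.14 and 0.14 m); the robot touches nothing.
It fails at once if a cap is pushed down over a nut's flange by the gripper (fingers touching it, over 1 N) instead of the pliers ((contact force between cap1 and the fingers above 1 N and ((horizontal distance between cap1_c and nut1_c below 0.012 m and z of cap1_c in the frame of nut1_c between 0.025 and 0.0305 m and angle between the z axis of cap1_c and the z axis of nut1_c, either way round below 0.1 rad) or (horizontal distance between cap1_c and nut2_c below 0.012 m and z of cap1_c in the frame of nut2_c between 0.025 and 0.0305 m and angle between the z axis of cap1_c and the z axis of nut2_c, either way round below 0.1 rad) or (horizontal distance between cap1_c and nut3_c below 0.012 m and z of cap1_c in the frame of nut3_c between 0.025 and 0.0305 m and angle between the z axis of cap1_c and the z axis of nut3_c, either way round below 0.1 rad))) or (contact force between cap2 and the fingers above 1 N and ((horizontal distance between cap2_c and nut1_c below 0.012 m and z of cap2_c in the frame of nut1_c between 0.025 and 0.0305 m and angle between the z axis of cap2_c and the z axis of nut1_c, either way round below 0.1 rad) or (horizontal distance between cap2_c and nut2_c below 0.012 m and z of cap2_c in the frame of nut2_c between 0.025 and 0.0305 m and angle between the z axis of cap2_c and the z axis of nut2_c, either way round below 0.1 rad) or (horizontal distance between cap2_c and nut3_c below 0.012 m and z of cap2_c in the frame of nut3_c between 0.025 and 0.0305 m and angle between the z axis of cap2_c and the z axis of nut3_c, either way round below 0.1 rad))) or (contact force between cap3 and the fingers above 1 N and ((horizontal distance between cap3_c and nut1_c below 0.012 m and z of cap3_c in the frame of nut1_c between 0.025 and 0.0305 m and angle between the z axis of cap3_c and the z axis of nut1_c, either way round below 0.1 rad) or (horizontal distance between cap3_c and nut2_c below 0.012 m and z of cap3_c in the frame of nut2_c between 0.025 and 0.0305 m and angle between the z axis of cap3_c and the z axis of nut2_c, either way round below 0.1 rad) or (horizontal distance between cap3_c and nut3_c below 0.012 m and z of cap3_c in the frame of nut3_c between 0.025 and 0.0305 m and angle between the z axis of cap3_c and the z axis of nut3_c, either way round below 0.1 rad))) or (contact force between cap4 and the fingers above 1 N and ((horizontal distance between cap4_c and nut1_c below 0.012 m and z of cap4_c in the frame of nut1_c between 0.025 and 0.0305 m and angle between the z axis of cap4_c and the z axis of nut1_c, either way round below 0.1 rad) or (horizontal distance between cap4_c and nut2_c below 0.012 m and z of cap4_c in the frame of nut2_c between 0.025 and 0.0305 m and angle between the z axis of cap4_c and the z axis of nut2_c, either way round below 0.1 rad) or (horizontal distance between cap4_c and nut3_c below 0.012 m and z of cap4_c in the frame of nut3_c between 0.025 and 0.0305 m and angle between the z axis of cap4_c and the z axis of nut3_c, either way round below 0.1 rad)))).
It fails at once if the gauge plate, tape roll or marker is moved more than 30 mm (distance of any of gauge, tape, marker from where it was at the start of the episode above 0.03 m).
Of nut1, nut2, nut3 only 2 to 3 are there at a start; the rules pass over those that are not, and their reading is None.
At some moment in a run one of cap1, cap2, cap3, cap4 may be knocked a few centimetres aside while the robot is not near it.
It also fails if it takes over 210 s, if anything falls off the work surface, if the arm or the gripper's body presses on something with over 40 N, if the wrist force passes 120 N, or if a joint passes its speed limit or range.

## Working session

There is one attempt and no reset: what is moved stays moved. The work goes in short steps, Python scripts to look and compute and a tool call to move; the robot and the scene stay as the last step left them, time stands still between calls to the robot, and variables do not carry over. Pictures are saved under pics/ and viewed, and the job is handed in when it is done.

Besides the shell and the picture viewer there is one more tool, called after "Emit:" as name([rows], argument=value, ...), one row to a line, values as JSON. send_rows: Moves the arm, as the interface text tells. Its arguments: {"type":"object","properties":{"targets":{"type":"array"},"newtons":{"type":"number"}},"required":["targets"]}

```bash
ls; mkdir -p pics; cat > h.py <<'E'
import numpy as np, cv2
from scipy.spatial.transform import Rotation as Rn
from bench import get_obs, camera, job
def snap(n,f):
    c=camera(n); cv2.imwrite('pics/'+f,c['color'][:,:,::-1]); np.savez('/tmp/'+n+'.npz',**c); return c
def world(c,o=None):
    z=c['z_map']; K=c['K']; h,w=z.shape
    u,v=np.meshgrid(np.arange(w),np.arange(h))
    P=np.stack([(u-K[0,2])/K[0,0]*z,(v-K[1,2])/K[1,1]*z,z],-1)
    if 'R' in c: return (P-c['t'])@c['R']
    T=c['hand_eye']; P=P@T[:3,:3].T+T[:3,3]
    return P@Rn.from_quat(o['eef_rot']).as_matrix().T+np.array(o['ee_pos'])
E
python3 - <<'E'
from h import *
o=get_obs(); print(o)
c=snap('top','top0.png'); d=snap('scene','scene0.png'); print(c['K'],c['R'],c['t'])
E
```

```text
pics
{'clock': 0.0, 'qpos': array([-1.19249566,  0.61590971, -0.0125916 ,  1.42489572,  0.00808778,
        1.10340797, -0.04041065]), 'joint_velocities': array([ 0.00079849, -0.00135661, -0.00212469,  0.00026772, -0.00072677,
       -0.00092488, -0.00170414]), 'tau': array([-1.85040008e-04, -4.58926070e+01,  2.08830955e-01, -1.65752149e+01,
       -6.11099973e-02,  2.02694273e-02,  2.23877523e-04]), 'ee_pos': array([0.25576239, 0.59693403, 0.30158821]), 'eef_rot': array([ 0.14123983,  0.69284264, -0.14302606,  0.69250554]), 'contact_force': array([-0.43705413, -0.20722395,  0.0722122 ]), 'ft_torque': array([-0.03260638, -0.01096753,  0.00648291]), 'width': 0.09330821152345498}
[[457.62389763   0.         269.762311  ]
 [  0.         457.62389763 205.08427963]
 [  0.           0.           1.        ]] [[ 0.02024532 -0.99976937 -0.00716479]
 [-0.98746676 -0.01887325 -0.15669462]
 [ 0.15652326  0.01024732 -0.98762111]] [0.06655705 0.55614936 1.07844672]
```

View pics/top0.png

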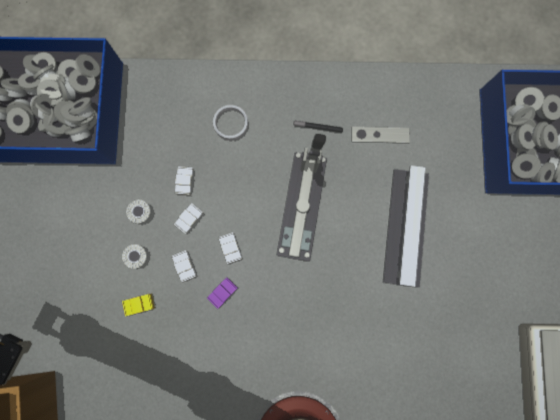

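View pics/scene0.png

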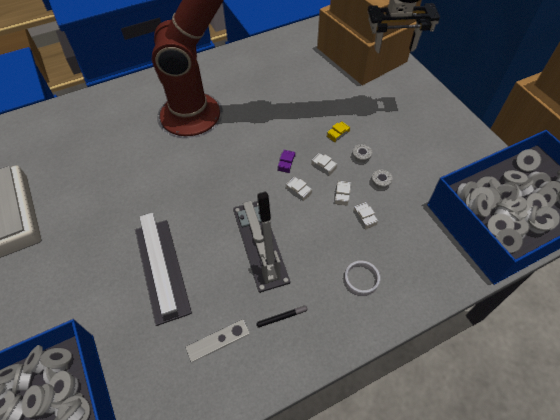

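Two nuts at (138,211) and (134,256), four white caps, the pliers in the middle with the hinge end far from the robot, and the rail on the right.

```bash
python3 - <<'E'
from h import *
from scipy import ndimage as N
c=dict(np.load('/tmp/top.npz')); W=world(c)
d=dict(np.load('/tmp/scene.npz')); D=world(d)
cv2.imwrite('pics/tz.png',cv2.resize(c['color'][100:310,100:440,::-1],None,fx=2.3,fy=2.3,interpolation=3))
cv2.imwrite('pics/sz.png',cv2.resize(d['color'][110:330,130:410,::-1],None,fx=2.6,fy=2.6,interpolation=3))
z=W[...,2]
sel=(z>0.012)&(z<0.4); sel[:,:110]=0; sel[:90]=0; sel[300:]=0; sel[:,470:]=0
l,n=N.label(sel)
for i in range(1,n+1):
    m=l==i
    if m.sum()<40: continue
    p=W[m]; top=np.percentile(p[:,2],95)
    q=p[p[:,2]>top-0.006]; r=cv2.minAreaRect((q[:,:2]*1000).astype(np.float32))
    v,u=np.argwhere(m).mean(0)
    print(i,m.sum(),'px',u.round(),v.round(),'top',top.round(4),'mean',q[:,:2].mean(0).round(4),'rect',np.round(r[0],1),np.round(r[1],1),round(r[2],1), c['color'][m].mean(0).round())
E
```

```text
1 500 px 113.0 122.0 top 0.0645 mean [0.8028 0.4809] rect [796.3 481. ] [83.7  3.1] 0.0 [30. 38. 59.]
2 344 px 230.0 122.0 top 0.0275 mean [0.7745 0.1856] rect [773.7 185.3] [87.8 88. ] 82.2 [145. 148. 150.]
3 75 px 303.0 124.0 top 0.0173 mean [ 0.7737 -0.0038] rect [774.2  -5.8] [56.4 13.4] 79.8 [88. 88. 88.]
4 92 px 328.0 127.0 top 0.018 mean [ 0.7654 -0.0679] rect [766.1 -66.4] [73.9 12.5] 81.0 [56. 57. 57.]
7 1946 px 304.0 199.0 top 0.3331 mean [ 0.6343 -0.0146] rect [635.6 -15.1] [20.6 17.5] 89.5 [134. 138. 133.]
24 1968 px 411.0 226.0 top 0.0629 mean [ 0.5079 -0.2642] rect [ 511.1 -264.8] [ 37.9 289.5] 83.6 [188. 194. 198.]
25 419 px 183.0 181.0 top 0.0343 mean [0.6164 0.2968] rect [613.5 297.9] [38.6 36.2] 77.2 [188. 193. 197.]
124 459 px 138.0 212.0 top 0.0318 mean [0.5352 0.4056] rect [535.6 405.7] [59.  57.3] 46.9 [155. 157. 156.]
135 434 px 188.0 218.0 top 0.0345 mean [0.521  0.2808] rect [521.3 281.3] [38.7 25.4] 51.4 [190. 195. 200.]
202 435 px 229.0 248.0 top 0.0342 mean [0.4493 0.1753] rect [451.7 176.1] [31. 38.] 20.6 [192. 197. 202.]
216 476 px 134.0 256.0 top 0.0312 mean [0.4239 0.4085] rect [423.5 408.5] [56.3 58. ] 0.3 [158. 160. 158.]
225 448 px 183.0 266.0 top 0.0338 mean [0.4025 0.2873] rect [400.7 286.5] [30.8 37.9] 25.3 [190. 196. 200.]
258 369 px 222.0 291.0 top 0.0342 mean [0.341  0.1909] rect [339.6 191.3] [37.7 25.4] 47.2 [139.  90. 167.]
261 77 px 142.0 297.0 top 0.0336 mean [0.3232 0.3962] rect [324.  399.3] [ 5.  27.2] 1.4 [179. 180.  52.]
```

View pics/tz.png

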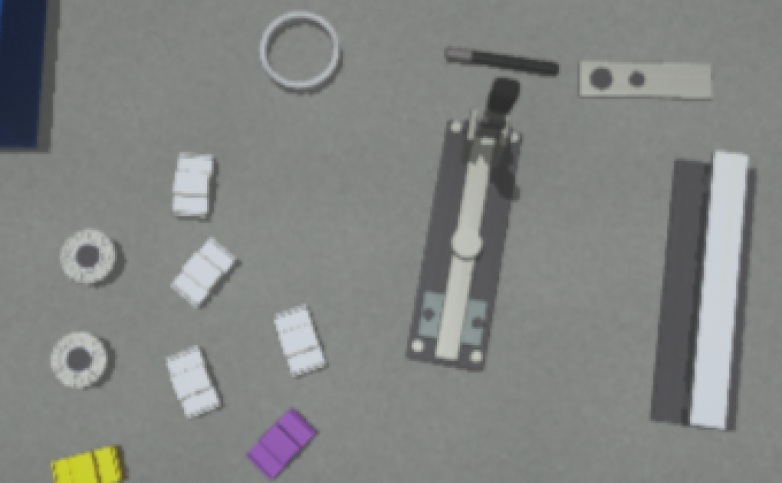

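View pics/sz.png

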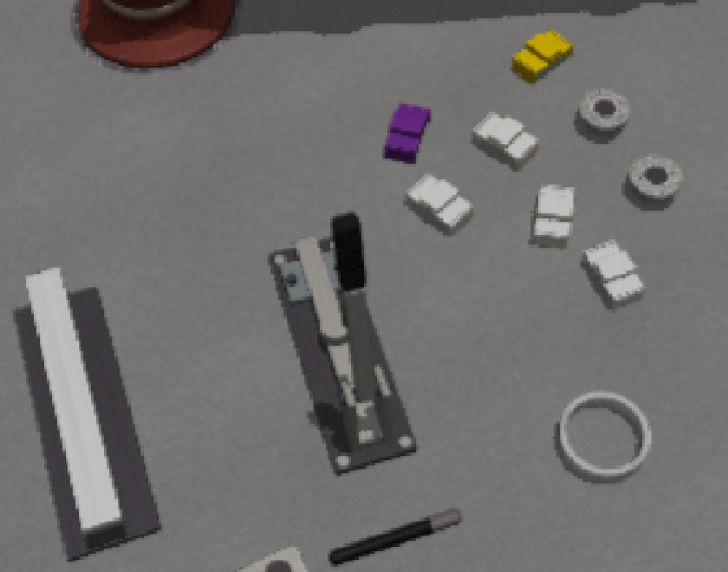

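```bash
python3 - <<'E'
from h import *
from scipy import ndimage as N
for nm in ('top','scene'):
    c=dict(np.load(f'/tmp/{nm}.npz')); W=world(c); x,y,z=W[...,0],W[...,1],W[...,2]
    print(nm)
    for nme,(cx,cy) in dict(A=(.613,.298),B=(.521,.281),C=(.452,.176),D=(.401,.287)).items():
        m=(np.hypot(x-cx,y-cy)<.05)&(z>.022)&(z<.06)
        r=cv2.minAreaRect((W[m][:,:2]*1000).astype(np.float32)); b=cv2.boxPoints(r)
        e=max([b[1]-b[0],b[2]-b[1]],key=np.linalg.norm); print(nme,np.round(r[0],1),np.round(r[1],1),'long axis yaw',round(np.degrees(np.arctan2(e[1],e[0]))%180,1), np.percentile(z[m],90).round(4))
    for nme,(cx,cy) in dict(n1=(.535,.406),n2=(.424,.4085)).items():
        m=(np.hypot(x-cx,y-cy)<.05)&(z>.022)&(z<.06); q=(W[m][:,:2]*1000).astype(np.float32)
        print(nme,np.round(cv2.minEnclosingCircle(q),1),q.mean(0))
    # rail
    m=(np.hypot(x-.51,y+.265)<.2)&(z>.054)&(z<.07); r=cv2.minAreaRect((W[m][:,:2]*1000).astype(np.float32)); print('rail',r, np.median(z[m]))
    # leg & anvil
    m=(np.abs(y)<.08)&(x>.35)&(x<.75)&(z>.022)&(z<.036)
    q=(W[m][:,:2]*1000).astype(np.float32); print('leg',cv2.minAreaRect(q),len(q))
    m=(np.abs(y)<.08)&(x>.35)&(x<.75)&(z>.042)&(z<.052)
    q=(W[m][:,:2]*1000).astype(np.float32); print('anvil',q.mean(0),cv2.minAreaRect(q),len(q))
    m=(np.abs(y)<.1)&(x>.35)&(x<.85)&(z>.2)&(z<.36)
    for a in np.arange(.2,.35,.03):
        mm=m&(z>a)&(z<a+.03); print('handle z',round(a,2),W[mm].mean(0).round(4),mm.sum())
o=get_obs(); print(Rn.from_quat(o['eef_rot']).as_matrix().round(3))
E
```

```text
top
A [616.7 297.7] [39.  69.1] long axis yaw 175.5 0.034
B [521.  281.2] [38.5 68.3] long axis yaw 143.2 0.0339
C [449.1 175.1] [68.  37.9] long axis yaw 19.9 0.0337
D [402.6 287.2] [68.  38.1] long axis yaw 23.7 0.0333Traceback (most recent call last):
  File "<stdin>", line 12, in <module>
    return _wrapfunc(a, 'round', decimals=decimals, out=out)
    return _wrapit(obj, method, *args, **kwds)
    conv = _array_converter(obj)
ValueError: setting an array element with a sequence. The requested array has an inhomogeneous shape after 1 dimensions. The detected shape was (2,) + inhomogeneous part.
```

```bash
python3 - <<'E'
from h import *
for nm in ('top','scene'):
    c=dict(np.load(f'/tmp/{nm}.npz')); W=world(c); x,y,z=W[...,0],W[...,1],W[...,2]
    print(nm)
    for nme,(cx,cy) in dict(A=(.613,.298),B=(.521,.281),C=(.452,.176),D=(.401,.287)).items():
        m=(np.hypot(x-cx,y-cy)<.05)&(z>.022)&(z<.06)
        r=cv2.minAreaRect((W[m][:,:2]*1000).astype(np.float32)); print(nme,np.round(r[0],1))
    for nme,(cx,cy) in dict(n1=(.535,.406),n2=(.424,.4085)).items():
        m=(np.hypot(x-cx,y-cy)<.05)&(z>.022)&(z<.06); q=(W[m][:,:2]*1000).astype(np.float32)
        print(nme,cv2.minEnclosingCircle(q),q.mean(0))
    m=(np.hypot(x-.51,y+.265)<.2)&(z>.054)&(z<.07); r=cv2.minAreaRect((W[m][:,:2]*1000).astype(np.float32)); print('rail',r, np.median(z[m]))
    m=(np.abs(y)<.08)&(x>.35)&(x<.75)&(z>.022)&(z<.036)
    q=(W[m][:,:2]*1000).astype(np.float32); print('leg',cv2.minAreaRect(q),len(q))
    m=(np.abs(y)<.08)&(x>.35)&(x<.75)&(z>.042)&(z<.052)
    q=(W[m][:,:2]*1000).astype(np.float32); print('anvil',q.mean(0),cv2.minAreaRect(q),len(q))
    m=(np.abs(y)<.1)&(x>.35)&(x<.85)&(z>.2)&(z<.36)
    for a in np.arange(.2,.35,.03):
        mm=m&(z>a)&(z<a+.03); print('handle z',round(a,2),W[mm].mean(0).round(4),mm.sum())
o=get_obs(); print(Rn.from_quat(o['eef_rot']).as_matrix().round(3))
E
```

```text
top
A [616.7 297.7]
B [521.  281.2]
C [449.1 175.1]
D [402.6 287.2]
n1 ((534.5064697265625, 406.2136535644531), 30.29234504699707) [534.68097 405.73697]
n2 ((424.545166015625, 408.9435119628906), 30.344308853149414) [423.58014 408.19547]
rail ((511.13360595703125, -264.71868896484375), (38.28502655029297, 289.524658203125), 83.6328125) 0.05951037415606071
leg ((553.6806640625, -2.0048294067382812), (68.07427215576172, 247.30325317382812), 80.37142944335938) 1060
anvil [559.53503    -3.3163505] ((604.1889038085938, -10.08169937133789), (35.48321533203125, 131.7289276123047), 83.12523651123047) 129
handle z 0.2 [ 0.6401 -0.0156  0.2171] 51
handle z 0.23 [ 0.6403 -0.0142  0.2417] 19
handle z 0.26 [ 0.6351 -0.0142  0.2766] 26
handle z 0.29 [ 0.6322 -0.0127  0.3044] 35
handle z 0.32 [ 0.634  -0.0146  0.3356] 117
scene
A [614.4 296.9]
B [519.  279.6]
C [447.1 174. ]
D [399.6 285.8]
n1 ((532.7286376953125, 405.2958984375), 30.711729049682617) [533.86957 403.80362]
n2 ((419.4110412597656, 407.94854736328125), 32.486785888671875) [422.02682 406.67844]
rail ((507.51611328125, -265.92950439453125), (37.15517807006836, 292.7613830566406), 83.41537475585938) 0.06133742300107175
leg ((551.1229248046875, -10.913909912109375), (59.958251953125, 251.5897979736328), 78.80909729003906) 663
anvil [572.5921   -9.05448] ((606.5313720703125, -17.75630760192871), (37.64988327026367, 144.5395050048828), 84.95074462890625) 107
handle z 0.2 [ 0.6503 -0.0208  0.2148] 85
handle z 0.23 [ 0.6487 -0.0189  0.2457] 81
handle z 0.26 [ 0.646  -0.0189  0.2767] 85
handle z 0.29 [ 0.6431 -0.0186  0.3055] 103
handle z 0.32 [ 0.6371 -0.0171  0.3336] 128
[[-0.001  0.394  0.919]
 [-0.002  0.919 -0.394]
 [-1.    -0.002  0.   ]]
```

Emit:
send_rows([
  {"hand":0,"x":2.8,"y":-1.9,"wz":1.7},
  {"hand":0,"x":2.8,"y":-1.9,"wz":1.7},
  {"hand":0,"x":2.8,"y":-1.9,"wz":1.7},
  {"hand":0,"x":2.8,"y":-1.9,"wz":1.7},
  {"hand":0,"x":2.8,"y":-1.9,"wz":1.7},
  {"hand":0,"x":2.8,"y":-1.9,"wz":1.7},
  {"hand":0,"x":2.8,"y":-1.9,"wz":1.7},
  {"hand":0,"x":2.8,"y":-1.9,"wz":1.7},
  {"hand":0,"x":2.8,"y":-1.9,"wz":1.7},
  {"hand":0,"x":2.8,"y":-1.9,"wz":1.7},
])

```text
validation failed for argument at $.ta...
```

```bash
python3 - <<'E'
from h import *
o=get_obs(); print(o['clock'],o['ee_pos'],Rn.from_quat(o['eef_rot']).as_matrix().round(3))
c=snap('wrist','w0.png'); print(c['hand_eye'].round(3),c['K'])
W=world(c,o); print(W[210,280], np.percentile(W[...,2],[1,10,50,90,99]))
E
```

```text
0.1 [0.25579631 0.59699012 0.3016951 ] [[-0.001  0.394  0.919]
 [-0.002  0.919 -0.394]
 [-1.    -0.002  0.   ]]
[[ 0.001 -0.247  0.969 -0.083]
 [ 1.     0.    -0.001 -0.001]
 [ 0.     0.969  0.247 -0.068]
 [ 0.     0.     0.     1.   ]] [[360.82905197   0.         277.1715814 ]
 [  0.         360.82905197 209.04596947]
 [  0.           0.           1.        ]]
[0.28398657 0.58633952 0.0027146 ] [-7.48472272e-01 -3.09529859e-04  1.25147044e-03  3.23084933e-01
  3.37980702e-01]
```

View pics/w0.png

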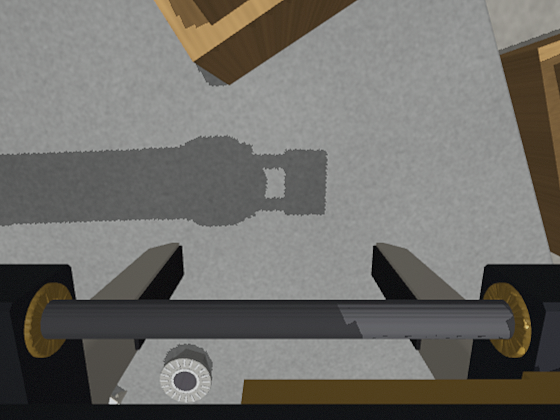

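Emit:
send_rows([
  {"hand":0,"x":2.8,"y":-1.9,"z":0,"wx":0,"wy":0,"wz":1.7},
  {"hand":0,"x":2.8,"y":-1.9,"z":0,"wx":0,"wy":0,"wz":1.7},
  {"hand":0,"x":2.8,"y":-1.9,"z":0,"wx":0,"wy":0,"wz":1.7},
  {"hand":0,"x":2.8,"y":-1.9,"z":0,"wx":0,"wy":0,"wz":1.7},
  {"hand":0,"x":2.8,"y":-1.9,"z":0,"wx":0,"wy":0,"wz":1.7},
  {"hand":0,"x":2.8,"y":-1.9,"z":0,"wx":0,"wy":0,"wz":1.7},
  {"hand":0,"x":2.8,"y":-1.9,"z":0,"wx":0,"wy":0,"wz":1.7},
  {"hand":0,"x":2.8,"y":-1.9,"z":0,"wx":0,"wy":0,"wz":1.7},
])

```text
clock: 0.95
ee_pos: [0.4777, 0.4429, 0.298]
eef_rot: [0.048, 0.709, -0.052, 0.702]
contact_force: [-0.3, -0.2, 0.3]
width: 0.093
```

```bash
cat >> h.py <<'E'
def yaw(o):
    R=Rn.from_quat(o['eef_rot']).as_matrix(); return np.degrees(np.arctan2(R[1,1],R[0,1]))
def to(x,y,z=None,yw=None):
    o=get_obs(); p=o['ee_pos']; s=f"clk {o['clock']:.2f} w {o['width']:.4f} F {np.round(o['contact_force'],1)} pos {np.round(p,4)} yaw {yaw(o):.1f} tilt {Rn.from_quat(o['eef_rot']).as_matrix()[:,0].round(3)} | d cm x {100*(x-p[0]):.2f} y {100*(y-p[1]):.2f}"
    if z is not None: s+=f" z {100*(z-p[2]):.2f}"
    if yw is not None: s+=f" wz {(yw-yaw(o)+90)%180-90:.1f}"
    print(s)
E
python3 - <<'E'
from h import *
to(.5345,.4055,.089,83)
o=get_obs(); c=snap('wrist','w1.png'); W=world(c,o); x,y,z=W[...,0],W[...,1],W[...,2]
for cx,cy in ((.5345,.4055),(.4235,.4085)):
    m=(np.hypot(x-cx,y-cy)<.045)&(z>.022)&(z<.05); q=(W[m][:,:2]*1000).astype(np.float32)
    if len(q): print(cv2.minEnclosingCircle(q),np.median(z[m]),len(q))
E
```

```text
clk 0.95 w 0.0930 F [-0.3 -0.2  0.3] pos [0.4777 0.4429 0.298 ] yaw 81.9 tilt [-0.01  -0.006 -1.   ] | d cm x 5.68 y -3.74 z -20.90 wz 1.1
((533.651611328125, 405.42401123046875), 30.088415145874023) 0.02903066404616464 2508
((422.49298095703125, 407.9636535644531), 29.84355354309082) 0.029074264663399574 3036
```

View pics/w1.png

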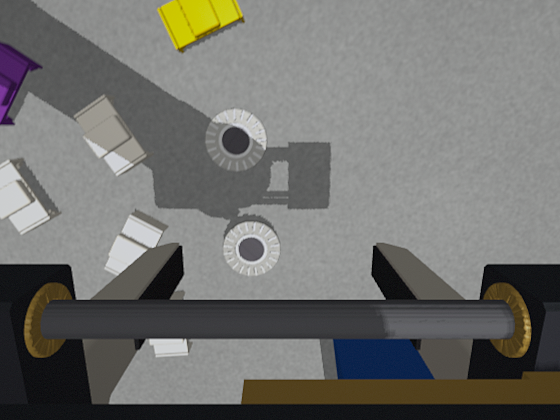

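Emit:
send_rows([
  {"hand":0,"x":1.4,"y":-0.9,"z":-2,"wx":0.3,"wy":-0.6,"wz":1.1},
  {"hand":0,"x":1.4,"y":-0.9,"z":-3,"wx":0,"wy":0,"wz":0},
  {"hand":0,"x":1.4,"y":-0.9,"z":-3,"wx":0,"wy":0,"wz":0},
  {"hand":0,"x":1.4,"y":-0.9,"z":-3,"wx":0,"wy":0,"wz":0},
  {"hand":0,"x":0,"y":0,"z":-2,"wx":0,"wy":0,"wz":0},
  {"hand":0,"x":0,"y":0,"z":-1,"wx":0,"wy":0,"wz":0},
  {"hand":0,"x":0,"y":0,"z":0,"wx":0,"wy":0,"wz":0},
])

```text
clock: 1.7
ee_pos: [0.5446, 0.3957, 0.1518]
eef_rot: [0.047, 0.702, -0.052, 0.708]
contact_force: [-1.3, -0.4, -0.5]
width: 0.093
```

```bash
python3 - <<'E'
from h import *
to(.534,.4054,.089,83)
E
```

```text
clk 1.70 w 0.0930 F [-1.3 -0.4 -0.5] pos [0.5446 0.3957 0.1518] yaw 82.0 tilt [ 0.008 -0.007 -1.   ] | d cm x -1.06 y 0.97 z -6.28 wz 1.0
```

Emit:
send_rows([
  {"hand":0,"x":-1,"y":1,"z":-1,"wx":0.4,"wy":0.4,"wz":1},
  {"hand":0,"x":0,"y":0,"z":-2,"wx":0,"wy":0,"wz":0},
  {"hand":0,"x":0,"y":0,"z":-1.5,"wx":0,"wy":0,"wz":0},
  {"hand":0,"x":0,"y":0,"z":0,"wx":0,"wy":0,"wz":0},
  {"hand":0,"x":0,"y":0,"z":0,"wx":0,"wy":0,"wz":0},
])

```text
clock: 2.2
ee_pos: [0.5314, 0.413, 0.109]
eef_rot: [0.044, 0.705, -0.037, 0.707]
contact_force: [-0.1, 0.7, -0.2]
width: 0.0935
```

```bash
python3 - <<'E'
from h import *
to(.534,.4054,.089,83)
E
```

```text
clk 2.20 w 0.0935 F [-0.1  0.7 -0.2] pos [0.5314 0.413  0.109 ] yaw 83.4 tilt [ 0.004  0.01  -1.   ] | d cm x 0.26 y -0.76 z -2.00 wz -0.4
```

Emit:
send_rows([
  {"hand":0,"x":0.2,"y":-0.7,"z":-0.5,"wx":-0.5,"wy":0.2,"wz":0},
  {"hand":0,"x":0,"y":0,"z":0,"wx":0,"wy":0,"wz":0},
  {"hand":0,"x":0,"y":0,"z":0,"wx":0,"wy":0,"wz":0},
])

```text
clock: 2.5
ee_pos: [0.5342, 0.4065, 0.1059]
eef_rot: [0.041, 0.705, -0.039, 0.707]
contact_force: [1.0, 0.1, 0.6]
width: 0.0929
```

```bash
python3 - <<'E'
from h import *
to(.534,.4054,.089,83)
E
```

```text
clk 2.50 w 0.0929 F [1.  0.1 0.6] pos [0.5342 0.4065 0.1059] yaw 83.5 tilt [ 0.003  0.003 -1.   ] | d cm x -0.02 y -0.11 z -1.69 wz -0.5
```

Emit:
send_rows([
  {"hand":0,"x":0,"y":-0.1,"z":-0.9,"wx":-0.1,"wy":0.1,"wz":0},
  {"hand":0,"x":0,"y":0,"z":-0.8,"wx":0,"wy":0,"wz":0},
  {"hand":0,"x":0,"y":0,"z":0,"wx":0,"wy":0,"wz":0},
  {"hand":0,"x":0,"y":0,"z":0,"wx":0,"wy":0,"wz":0},
], newtons=20)

```text
clock: 2.9
ee_pos: [0.5349, 0.4049, 0.0879]
eef_rot: [0.041, 0.705, -0.04, 0.707]
contact_force: [0.2, 0.6, -0.2]
width: 0.0929
```

```bash
python3 - <<'E'
from h import *
to(.534,.4054,.089,83)
E
```

```text
clk 2.90 w 0.0929 F [ 0.2  0.6 -0.2] pos [0.5349 0.4049 0.0879] yaw 83.4 tilt [ 0.002  0.001 -1.   ] | d cm x -0.09 y 0.05 z 0.11 wz -0.4
```

Close and lift.

Emit:
send_rows([
  {"hand":0.5,"x":0,"y":0,"z":0,"wx":0,"wy":0,"wz":0},
  {"hand":0.7,"x":0,"y":0,"z":0,"wx":0,"wy":0,"wz":0},
  {"hand":0.7,"x":0,"y":0,"z":0,"wx":0,"wy":0,"wz":0},
  {"hand":0.7,"x":0,"y":0,"z":0,"wx":0,"wy":0,"wz":0},
  {"hand":0.7,"x":0,"y":0,"z":0.5,"wx":0,"wy":0,"wz":0},
  {"hand":0.7,"x":0,"y":0,"z":2,"wx":0,"wy":0,"wz":0},
  {"hand":0.7,"x":0,"y":0,"z":3,"wx":0,"wy":0,"wz":0},
  {"hand":0.7,"x":0,"y":0,"z":3,"wx":0,"wy":0,"wz":0},
  {"hand":0.7,"x":0,"y":0,"z":3,"wx":0,"wy":0,"wz":0},
  {"hand":0.7,"x":0,"y":0,"z":2,"wx":0,"wy":0,"wz":0},
], newtons=20)

```text
clock: 3.9
ee_pos: [0.5303, 0.4018, 0.2213]
eef_rot: [0.037, 0.71, -0.044, 0.702]
contact_force: [1.1, 0.3, -1.8]
width: 0.0595
```

```bash
python3 - <<'E'
from h import *
to(.534,.0,.089,83)
o=get_obs(); c=snap('wrist','w2.png')
# pliers fit from top cam, leg inlier points
c=dict(np.load('/tmp/top.npz')); W=world(c); x,y,z=W[...,0],W[...,1],W[...,2]
for lo,hi in ((.006,.016),(.022,.034)):
    m=(np.abs(y+0.0)<.06)&(x>.42)&(x<.72)&(z>lo)&(z<hi)
    print(lo,cv2.minAreaRect((W[m][:,:2]*1000).astype(np.float32)),m.sum())
# leg centreline by x-slices
for a in np.arange(.43,.66,.015):
    m=(np.abs(y)<.035)&(x>a)&(x<a+.015)&(z>.022)&(z<.06)
    if m.sum()>3: print(a.round(3),y[m].min().round(4),y[m].max().round(4),np.median(z[m]).round(4),z[m].max().round(4),m.sum())
E
```

```text
clk 3.90 w 0.0595 F [ 1.1  0.3 -1.8] pos [0.5303 0.4018 0.2213] yaw 83.4 tilt [-0.011 -0.009 -1.   ] | d cm x 0.37 y -40.18 z -13.23 wz -0.4
0.006 ((568.0591430664062, -11.332084655761719), (114.32223510742188, 290.327880859375), 84.45478820800781) 1824
0.022 ((553.6806640625, -2.0048294067382812), (68.07427215576172, 247.30325317382812), 80.37142944335938) 1053
0.43 0.0037 0.0283 0.0272 0.0317 61
0.445 -0.0186 0.0332 0.0266 0.0329 84
0.46 -0.0207 0.0334 0.0268 0.0333 109
0.475 -0.0234 0.0338 0.026 0.0318 101
0.49 -0.0258 0.0338 0.0261 0.0321 80
0.505 -0.0081 0.0191 0.0276 0.0347 63
0.52 -0.0104 0.0146 0.0275 0.0331 63
0.535 -0.0163 0.0128 0.043 0.0502 78
0.55 -0.0163 0.0133 0.0446 0.0497 73
0.565 -0.0177 0.0082 0.0293 0.0489 53
0.58 -0.0199 0.0053 0.0279 0.0343 61
0.595 -0.0223 0.0029 0.0276 0.0329 63
0.61 -0.0246 0.0006 0.0278 0.032 57
0.625 -0.0273 -0.0017 0.0269 0.0316 61
0.64 -0.0349 0.0022 0.0282 0.0566 82
0.655 -0.0328 0.0026 0.029 0.057 64
```

View pics/w2.png

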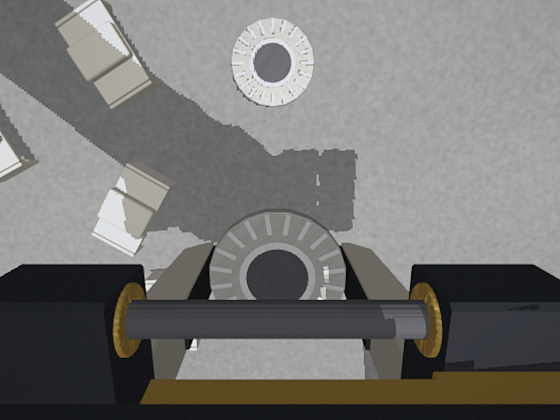

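```bash
python3 - <<'E'
from h import *
c=dict(np.load('/tmp/top.npz')); W=world(c); x,y,z=W[...,0],W[...,1],W[...,2]
m=(np.abs(y)<.03)&(x>.51)&(x<.6)&(z>.039)&(z<.056); q=(W[m][:,:2]*1000).astype(np.float32)
print(q.mean(0),cv2.minEnclosingCircle(q),m.sum())
E
```

```text
[554.55804    -1.7726387] ((554.7271118164062, -1.6589659452438354), 15.856025695800781) 132
```

Emit:
send_rows([
  {"hand":0.7,"x":0,"y":-2,"z":0,"wx":0.5,"wy":-0.6,"wz":0},
  {"hand":0.7,"x":0.2,"y":-4,"z":0,"wx":0,"wy":0,"wz":0},
  {"hand":0.7,"x":0.2,"y":-4,"z":0,"wx":0,"wy":0,"wz":0},
  {"hand":0.7,"x":0.2,"y":-4,"z":0,"wx":0,"wy":0,"wz":0},
  {"hand":0.7,"x":0.2,"y":-4,"z":0,"wx":0,"wy":0,"wz":0},
  {"hand":0.7,"x":0.2,"y":-4,"z":0,"wx":0,"wy":0,"wz":0},
  {"hand":0.7,"x":0.2,"y":-3,"z":0,"wx":0,"wy":0,"wz":0},
  {"hand":0.7,"x":0,"y":-2,"z":0,"wx":0,"wy":0,"wz":0},
  {"hand":0.7,"x":0,"y":0,"z":0,"wx":0,"wy":0,"wz":0},
])

```text
clock: 4.85
ee_pos: [0.5357, 0.1222, 0.2194]
eef_rot: [0.04, 0.708, -0.039, 0.704]
contact_force: [0.4, -0.7, -2.8]
width: 0.0592
```

```bash
python3 - <<'E'
from h import *
to(.551,-.001,.134,80.5)
o=get_obs(); c=snap('wrist','w3.png'); W=world(c,o); x,y,z=W[...,0],W[...,1],W[...,2]
m=(np.abs(y)<.05)&(x>.5)&(x<.62)&(z>.039)&(z<.056); q=(W[m][:,:2]*1000).astype(np.float32)
if len(q): print(q.mean(0),cv2.minEnclosingCircle(q),m.sum())
for a in np.arange(.4,.66,.02):
    m=(np.abs(y)<.035)&(x>a)&(x<a+.015)&(z>.022)&(z<.06)
    if m.sum()>3: print(a.round(3),y[m].min().round(4),y[m].max().round(4),np.median(z[m]).round(4),m.sum())
E
```

```text
clk 4.85 w 0.0592 F [ 0.4 -0.7 -2.8] pos [0.5357 0.1222 0.2194] yaw 83.6 tilt [-0.006  0.002 -1.   ] | d cm x 1.53 y -12.32 z -8.54 wz -3.1
[549.3253     -1.2745081] ((552.4841918945312, -3.0522258281707764), 16.386024475097656) 1205
0.42 0.0037 0.0292 0.0284 254
0.44 -0.0215 0.035 0.0283 1074
0.46 -0.023 0.035 0.0281 1510
0.48 -0.0273 0.0349 0.0253 1413
0.5 -0.0087 0.0348 0.0288 705
0.52 -0.0122 0.0156 0.0287 644
0.54 -0.0194 0.0134 0.0456 992
0.56 -0.0032 0.0114 0.029 95
0.58 0.0034 0.0056 0.0228 18
```

View pics/w3.png

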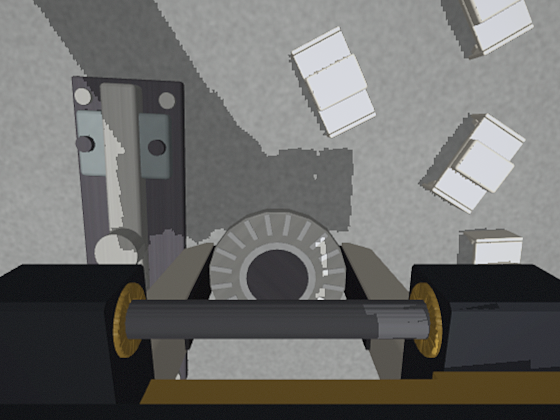

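Emit:
send_rows([
  {"hand":0.7,"x":0.6,"y":-4,"z":0,"wx":0,"wy":-0.3,"wz":-1},
  {"hand":0.7,"x":0.5,"y":-4,"z":0,"wx":0,"wy":0,"wz":-1},
  {"hand":0.7,"x":0.5,"y":-3.5,"z":0,"wx":0,"wy":0,"wz":-1},
  {"hand":0.7,"x":0,"y":-2,"z":0,"wx":0,"wy":0,"wz":0},
  {"hand":0.7,"x":0,"y":0,"z":0,"wx":0,"wy":0,"wz":0},
  {"hand":0.7,"x":0,"y":0,"z":0,"wx":0,"wy":0,"wz":0},
])

```text
clock: 5.5
ee_pos: [0.5518, 0.0004, 0.2176]
eef_rot: [0.056, 0.706, -0.045, 0.705]
contact_force: [0.3, 0.4, -1.6]
width: 0.0596
```

```bash
python3 - <<'E'
from h import *
to(.553,-.0025,.134,80.5)
E
```

```text
clk 5.50 w 0.0596 F [ 0.3  0.4 -1.6] pos [5.518e-01 4.000e-04 2.176e-01] yaw 81.8 tilt [-0.     0.015 -1.   ] | d cm x 0.12 y -0.29 z -8.36 wz -1.3
```

Emit:
send_rows([
  {"hand":0.7,"x":0.1,"y":-0.3,"z":-2,"wx":-0.8,"wy":0,"wz":-1.2},
  {"hand":0.7,"x":0,"y":0,"z":-2.5,"wx":0,"wy":0,"wz":0},
  {"hand":0.7,"x":0,"y":0,"z":-1.5,"wx":0,"wy":0,"wz":0},
  {"hand":0.7,"x":0,"y":0,"z":-0.5,"wx":0,"wy":0,"wz":0},
  {"hand":0.7,"x":0,"y":0,"z":0,"wx":0,"wy":0,"wz":0},
  {"hand":0.7,"x":0,"y":0,"z":0,"wx":0,"wy":0,"wz":0},
])

```text
clock: 6.1
ee_pos: [0.5543, 0.0152, 0.1517]
eef_rot: [0.055, 0.704, -0.046, 0.706]
contact_force: [0.0, 0.1, -2.2]
width: 0.0591
```

```bash
python3 - <<'E'
from h import *
to(.553,-.0025,.134,80.5)
E
```

```text
clk 6.10 w 0.0591 F [ 0.   0.1 -2.2] pos [0.5543 0.0152 0.1517] yaw 81.8 tilt [ 0.004  0.013 -1.   ] | d cm x -0.13 y -1.77 z -1.77 wz -1.3
```

Emit:
send_rows([
  {"hand":0.7,"x":-0.1,"y":-0.9,"z":0,"wx":-0.8,"wy":0.2,"wz":-1.2},
  {"hand":0.7,"x":0,"y":-0.8,"z":0,"wx":0,"wy":0,"wz":0},
  {"hand":0.7,"x":0,"y":0,"z":0,"wx":0,"wy":0,"wz":0},
  {"hand":0.7,"x":0,"y":0,"z":0,"wx":0,"wy":0,"wz":0},
])

```text
clock: 6.5
ee_pos: [0.5546, -0.0029, 0.1543]
eef_rot: [0.058, 0.703, -0.059, 0.707]
contact_force: [-0.3, -0.1, -2.6]
width: 0.0595
```

```bash
python3 - <<'E'
from h import *
to(.553,-.0025,.134,80.5)
E
```

```text
clk 6.50 w 0.0595 F [-0.3 -0.1 -2.6] pos [ 0.5546 -0.0029  0.1543] yaw 80.5 tilt [ 0.006 -0.003 -1.   ] | d cm x -0.16 y 0.04 z -2.03 wz 0.0
```

Emit:
send_rows([
  {"hand":0.7,"x":-0.1,"y":0,"z":-0.8,"wx":0.1,"wy":0.3,"wz":0},
  {"hand":0.7,"x":0,"y":0,"z":-0.8,"wx":0,"wy":0,"wz":0},
  {"hand":0.7,"x":0,"y":0,"z":-0.2,"wx":0,"wy":0,"wz":0},
  {"hand":0.7,"x":0,"y":0,"z":0,"wx":0,"wy":0,"wz":0},
])

```text
clock: 6.9
ee_pos: [0.5539, -0.0034, 0.1355]
eef_rot: [0.059, 0.704, -0.059, 0.705]
contact_force: [-1.5, -0.8, 4.3]
width: 0.0594
```

```bash
python3 - <<'E'
from h import *
to(.553,-.0025,.134,80.5)
E
```

```text
clk 6.90 w 0.0594 F [-1.5 -0.8  4.3] pos [ 0.5539 -0.0034  0.1355] yaw 80.4 tilt [ 0.001 -0.001 -1.   ] | d cm x -0.09 y 0.09 z -0.15 wz 0.1
```

Emit:
send_rows([
  {"hand":0.2,"x":0,"y":0,"z":0,"wx":0,"wy":0,"wz":0},
  {"hand":0,"x":0,"y":0,"z":0,"wx":0,"wy":0,"wz":0},
  {"hand":0,"x":0,"y":0,"z":0,"wx":0,"wy":0,"wz":0},
  {"hand":0,"x":0,"y":0,"z":1,"wx":0,"wy":0,"wz":0},
  {"hand":0,"x":0,"y":0,"z":3,"wx":0,"wy":0,"wz":0},
  {"hand":0,"x":0,"y":0,"z":3,"wx":0,"wy":0,"wz":0},
  {"hand":0,"x":0,"y":0,"z":3,"wx":0,"wy":0,"wz":0},
  {"hand":0,"x":0,"y":0,"z":0,"wx":0,"wy":0,"wz":0},
])

```text
clock: 7.7
ee_pos: [0.5547, -0.0026, 0.2422]
eef_rot: [0.059, 0.703, -0.058, 0.707]
contact_force: [-0.6, -1.0, -0.7]
width: 0.0929
```

```bash
cat >> h.py <<'E'
def circ(W,cx,cy,lo,hi,r=.05):
    x,y,z=W[...,0],W[...,1],W[...,2]
    m=(np.hypot(x-cx,y-cy)<r)&(z>lo)&(z<hi); q=(W[m][:,:2]*1000).astype(np.float32)
    if len(q): e=cv2.minEnclosingCircle(q); print('circ',np.round(e[0],1),round(e[1],1),'mean',q.mean(0).round(1),'z',np.median(z[m]).round(4),len(q))
def caps(W):
    x,y,z=W[...,0],W[...,1],W[...,2]
    for nme,(cx,cy) in dict(A=(.615,.297),B=(.520,.280),C=(.448,.175),D=(.401,.287)).items():
        m=(np.hypot(x-cx,y-cy)<.05)&(z>.022)&(z<.06)
        if m.sum()<20: print(nme,'none'); continue
        r=cv2.minAreaRect((W[m][:,:2]*1000).astype(np.float32)); b=cv2.boxPoints(r)
        e=max([b[1]-b[0],b[2]-b[1]],key=np.linalg.norm); print(nme,np.round(r[0],1),np.round(r[1],1),'long yaw',round(np.degrees(np.arctan2(e[1],e[0]))%180,1))
E
python3 - <<'E'
from h import *
to(.553,-.0025,.134,80.5)
o=get_obs(); c=snap('wrist','w4.png'); W=world(c,o); circ(W,.553,-.0025,.066,.085)
d=snap('top','top1.png'); V=world(d); circ(V,.553,-.0025,.066,.085); caps(V)
E
```

```text
clk 7.70 w 0.0929 F [-0.6 -1.  -0.7] pos [ 0.5547 -0.0026  0.2422] yaw 80.5 tilt [ 0.005  0.    -1.   ] | d cm x -0.17 y 0.01 z -10.82 wz 0.0
circ [553.   -3.5] 30.0 mean [551.9  -3.2] z 0.074 5199
circ [548.3   9.7] 25.9 mean [544.4  11.9] z 0.0731 144
A [616.7 297.8] [37.5 69.1] long yaw 177.0
B [521.  281.4] [38.5 68.3] long yaw 142.7
C [449. 175.] [68.1 38.2] long yaw 20.1
D [402.4 287.1] [67.9 37.8] long yaw 23.9
```

View pics/w4.png

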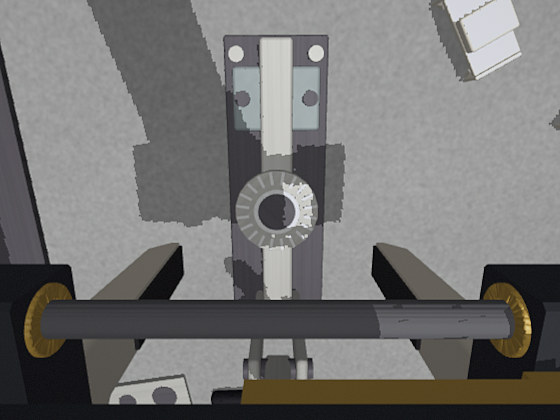

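Emit:
send_rows([
  {"hand":0,"x":-0.2,"y":3,"z":0,"wx":0,"wy":0,"wz":0},
  {"hand":0,"x":0,"y":4.5,"z":0,"wx":0,"wy":0,"wz":0},
  {"hand":0,"x":0,"y":4.5,"z":0,"wx":0,"wy":0,"wz":1},
  {"hand":0,"x":0,"y":4.5,"z":0,"wx":0,"wy":0,"wz":1},
  {"hand":0,"x":0.5,"y":4.5,"z":0,"wx":0,"wy":0,"wz":1},
  {"hand":0,"x":1,"y":4.5,"z":0,"wx":0,"wy":0,"wz":1},
  {"hand":0,"x":1,"y":3,"z":0,"wx":0,"wy":0,"wz":1},
  {"hand":0,"x":1,"y":2,"z":0,"wx":0,"wy":0,"wz":0},
  {"hand":0,"x":0,"y":0,"z":0,"wx":0,"wy":0,"wz":0},
  {"hand":0,"x":0,"y":0,"z":0,"wx":0,"wy":0,"wz":0},
])

```text
clock: 8.8
ee_pos: [0.5759, 0.3087, 0.2236]
eef_rot: [0.023, 0.717, -0.034, 0.696]
contact_force: [0.2, -1.0, -0.5]
width: 0.0932
```

```bash
python3 - <<'E'
from h import *
to(.6157,.297,.093,86)
o=get_obs(); c=snap('wrist','w5.png'); W=world(c,o); caps(W)
E
```

```text
clk 8.80 w 0.0932 F [ 0.2 -1.  -0.5] pos [0.5759 0.3087 0.2236] yaw 85.4 tilt [-0.029 -0.014 -0.999] | d cm x 3.98 y -1.17 z -13.06 wz 0.6
A [615.4 296.5] [37.7 68.8] long yaw 176.0
B [519.6 280.2] [38.  68.8] long yaw 142.5
C [447.7 174.2] [69.6 38.7] long yaw 20.1
D [422.  295.4] [24.4 37.7] long yaw 113.7
```

Emit:
send_rows([
  {"hand":0,"x":1.3,"y":-0.6,"z":-1,"wx":0.8,"wy":-1.6,"wz":0.5},
  {"hand":0,"x":1.3,"y":-0.6,"z":-2.5,"wx":0,"wy":0,"wz":0},
  {"hand":0,"x":1.2,"y":0,"z":-2.5,"wx":0,"wy":0,"wz":0},
  {"hand":0,"x":0,"y":0,"z":-2,"wx":0,"wy":0,"wz":0},
  {"hand":0,"x":0,"y":0,"z":-1,"wx":0,"wy":0,"wz":0},
  {"hand":0,"x":0,"y":0,"z":0,"wx":0,"wy":0,"wz":0},
  {"hand":0,"x":0,"y":0,"z":0,"wx":0,"wy":0,"wz":0},
])

```text
clock: 9.55
ee_pos: [0.6147, 0.2825, 0.1313]
eef_rot: [0.027, 0.707, -0.033, 0.706]
contact_force: [-0.2, -0.0, -0.5]
width: 0.0932
```

```bash
python3 - <<'E'
from h import *
to(.6154,.2965,.093,86)
E
```

```text
clk 9.55 w 0.0932 F [-0.2 -0.  -0.5] pos [0.6147 0.2825 0.1313] yaw 85.1 tilt [-0.003 -0.009 -1.   ] | d cm x 0.07 y 1.40 z -3.83 wz 0.9
```

Emit:
send_rows([
  {"hand":0,"x":0.1,"y":0.7,"z":-0.5,"wx":0.5,"wy":-0.2,"wz":0.9},
  {"hand":0,"x":0,"y":0.6,"z":-0.5,"wx":0,"wy":0,"wz":0},
  {"hand":0,"x":0,"y":0,"z":-0.5,"wx":0,"wy":0,"wz":0},
  {"hand":0,"x":0,"y":0,"z":0,"wx":0,"wy":0,"wz":0},
  {"hand":0,"x":0,"y":0,"z":0,"wx":0,"wy":0,"wz":0},
])

```text
clock: 10.05
ee_pos: [0.6164, 0.2984, 0.1188]
eef_rot: [0.025, 0.705, -0.022, 0.709]
contact_force: [0.3, 0.4, 0.3]
width: 0.0926
```

```bash
python3 - <<'E'
from h import *
to(.6154,.2965,.093,86)
E
```

```text
clk 10.05 w 0.0926 F [0.3 0.4 0.3] pos [0.6164 0.2984 0.1188] yaw 86.2 tilt [ 0.006  0.004 -1.   ] | d cm x -0.10 y -0.19 z -2.58 wz -0.2
```

Emit:
send_rows([
  {"hand":0,"x":-0.1,"y":-0.2,"z":-0.9,"wx":-0.2,"wy":0.3,"wz":0},
  {"hand":0,"x":0,"y":0,"z":-0.9,"wx":0,"wy":0,"wz":0},
  {"hand":0,"x":0,"y":0,"z":-0.6,"wx":0,"wy":0,"wz":0},
  {"hand":0,"x":0,"y":0,"z":0,"wx":0,"wy":0,"wz":0},
  {"hand":0,"x":0,"y":0,"z":0,"wx":0,"wy":0,"wz":0},
])

```text
clock: 10.55
ee_pos: [0.6151, 0.2957, 0.0921]
eef_rot: [0.023, 0.707, -0.024, 0.707]
contact_force: [0.1, 0.1, 0.1]
width: 0.0933
```

```bash
python3 - <<'E'
from h import *
to(.6154,.2965,.093,86)
E
```

```text
clk 10.55 w 0.0933 F [0.1 0.1 0.1] pos [0.6151 0.2957 0.0921] yaw 86.2 tilt [-0.    -0.001 -1.   ] | d cm x 0.03 y 0.08 z 0.09 wz -0.2
```

Close on the cap (10 N) and lift.

Emit:
send_rows([
  {"hand":0.5,"x":0,"y":0,"z":0,"wx":0,"wy":0,"wz":0},
  {"hand":0.8,"x":0,"y":0,"z":0,"wx":0,"wy":0,"wz":0},
  {"hand":0.8,"x":0,"y":0,"z":0,"wx":0,"wy":0,"wz":0},
  {"hand":0.8,"x":0,"y":0,"z":0,"wx":0,"wy":0,"wz":0},
  {"hand":0.8,"x":0,"y":0,"z":0.5,"wx":0,"wy":0,"wz":0},
  {"hand":0.8,"x":0,"y":0,"z":2,"wx":0,"wy":0,"wz":0},
  {"hand":0.8,"x":0,"y":0,"z":3,"wx":0,"wy":0,"wz":0},
  {"hand":0.8,"x":0,"y":0,"z":3,"wx":0,"wy":0,"wz":0},
  {"hand":0.8,"x":0,"y":0,"z":3,"wx":0,"wy":0,"wz":0},
  {"hand":0.8,"x":0,"y":0,"z":1,"wx":0,"wy":0,"wz":0},
], newtons=10)

```text
clock: 11.55
ee_pos: [0.6139, 0.2951, 0.2217]
eef_rot: [0.023, 0.708, -0.024, 0.706]
contact_force: [0.1, 0.5, 0.1]
width: 0.02
```

```bash
python3 - <<'E'
from h import *
to(.553,-.0035,.20,80.5)
o=get_obs(); c=snap('wrist','w6.png')
E
```

```text
clk 11.55 w 0.0200 F [0.1 0.5 0.1] pos [0.6139 0.2951 0.2217] yaw 86.2 tilt [-0.003 -0.002 -1.   ] | d cm x -6.09 y -29.86 z -2.17 wz -5.7
```

View pics/w6.png

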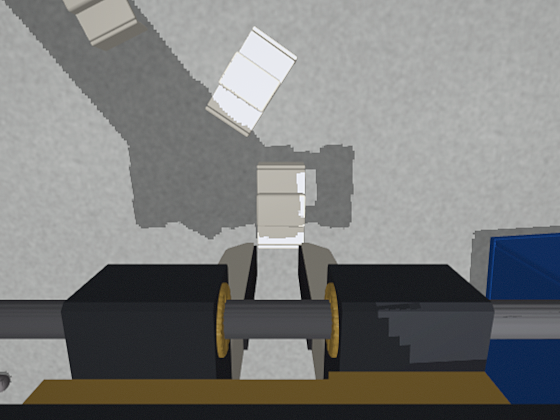

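```bash
python3 - <<'E'
from h import *
o=get_obs(); c=dict(np.load('/tmp/wrist.npz')); W=world(c,o); caps(W)
d=snap('top','top2.png'); caps(world(d))
E
```

```text
A [616.  296.7] [38.  69.2] long yaw 176.1
B [519.8 280.3] [38. 69.] long yaw 142.6
C [466.3 180.9] [30.4 38.6] long yaw 109.9
D none
A [627.4 282.7] [37.  13.9] long yaw 24.4
B none
C [449.1 174.9] [68. 38.] long yaw 20.1
D none
```

The cap had not yet been gripped when I lifted (the fingers are slow); it has not moved. I go again with a longer closing time.

Emit:
send_rows([
  {"hand":0,"x":0.1,"y":0.1,"z":0,"wx":0,"wy":0,"wz":0},
  {"hand":0,"x":0,"y":0,"z":0,"wx":0,"wy":0,"wz":0},
  {"hand":0,"x":0,"y":0,"z":0,"wx":0,"wy":0,"wz":0},
  {"hand":0,"x":0,"y":0,"z":-2,"wx":0,"wy":0,"wz":0},
  {"hand":0,"x":0,"y":0,"z":-2,"wx":0,"wy":0,"wz":0},
  {"hand":0,"x":0,"y":0,"z":-2,"wx":0,"wy":0,"wz":0},
  {"hand":0,"x":0,"y":0,"z":-2,"wx":0,"wy":0,"wz":0},
  {"hand":0,"x":0,"y":0,"z":-1,"wx":0,"wy":0,"wz":0},
  {"hand":0,"x":0,"y":0,"z":0,"wx":0,"wy":0,"wz":0},
  {"hand":0,"x":0,"y":0,"z":0,"wx":0,"wy":0,"wz":0},
])

```text
clock: 12.65
ee_pos: [0.6101, 0.2936, 0.115]
eef_rot: [0.019, 0.714, -0.028, 0.699]
contact_force: [0.3, -0.2, 0.7]
width: 0.0918
```

```bash
python3 - <<'E'
from h import *
to(.6157,.2966,.093,86)
E
```

```text
clk 12.65 w 0.0918 F [ 0.3 -0.2  0.7] pos [0.6101 0.2936 0.115 ] yaw 86.2 tilt [-0.022 -0.012 -1.   ] | d cm x 0.56 y 0.30 z -2.20 wz -0.2
```

Emit:
send_rows([
  {"hand":0,"x":0.5,"y":0.3,"z":-0.5,"wx":0.7,"wy":-1.2,"wz":0},
  {"hand":0,"x":0,"y":0,"z":-0.5,"wx":0,"wy":0,"wz":0},
  {"hand":0,"x":0,"y":0,"z":-0.5,"wx":0,"wy":0,"wz":0},
  {"hand":0,"x":0,"y":0,"z":0,"wx":0,"wy":0,"wz":0},
  {"hand":0,"x":0,"y":0,"z":0,"wx":0,"wy":0,"wz":0},
])

```text
clock: 13.15
ee_pos: [0.6167, 0.2974, 0.1029]
eef_rot: [0.025, 0.705, -0.022, 0.708]
contact_force: [0.3, 0.1, -0.7]
width: 0.093
```

```bash
python3 - <<'E'
from h import *
to(.6157,.2966,.093,86)
E
```

```text
clk 13.15 w 0.0930 F [ 0.3  0.1 -0.7] pos [0.6167 0.2974 0.1029] yaw 86.2 tilt [ 0.004  0.003 -1.   ] | d cm x -0.10 y -0.08 z -0.99 wz -0.2
```

Emit:
send_rows([
  {"hand":0,"x":-0.1,"y":-0.1,"z":-0.6,"wx":-0.1,"wy":0.2,"wz":0},
  {"hand":0,"x":0,"y":0,"z":-0.5,"wx":0,"wy":0,"wz":0},
  {"hand":0.5,"x":0,"y":0,"z":0,"wx":0,"wy":0,"wz":0},
  {"hand":0.8,"x":0,"y":0,"z":0,"wx":0,"wy":0,"wz":0},
  {"hand":0.8,"x":0,"y":0,"z":0,"wx":0,"wy":0,"wz":0},
  {"hand":0.8,"x":0,"y":0,"z":0,"wx":0,"wy":0,"wz":0},
  {"hand":0.8,"x":0,"y":0,"z":0,"wx":0,"wy":0,"wz":0},
  {"hand":0.8,"x":0,"y":0,"z":0,"wx":0,"wy":0,"wz":0},
  {"hand":0.8,"x":0,"y":0,"z":0,"wx":0,"wy":0,"wz":0},
  {"hand":0.8,"x":0,"y":0,"z":0,"wx":0,"wy":0,"wz":0},
], newtons=10)

```text
clock: 14.15
ee_pos: [0.6159, 0.2965, 0.0918]
eef_rot: [0.024, 0.706, -0.023, 0.707]
contact_force: [0.4, 0.0, -1.6]
width: 0.0383
```

```bash
python3 - <<'E'
from h import *
to(.6157,.2966,.093,86)
E
```

```text
clk 14.15 w 0.0383 F [ 0.4  0.  -1.6] pos [0.6159 0.2965 0.0918] yaw 86.2 tilt [ 0.001  0.002 -1.   ] | d cm x -0.02 y 0.01 z 0.12 wz -0.2
```

Emit:
send_rows([
  {"hand":0.8,"x":0,"y":0,"z":1,"wx":0,"wy":0,"wz":0},
  {"hand":0.8,"x":0,"y":0,"z":3,"wx":0,"wy":0,"wz":0},
  {"hand":0.8,"x":0,"y":0,"z":3,"wx":0,"wy":0,"wz":0},
  {"hand":0.8,"x":0,"y":0,"z":3,"wx":0,"wy":0,"wz":0},
  {"hand":0.8,"x":-1,"y":-2,"z":2,"wx":0,"wy":0,"wz":0},
  {"hand":0.8,"x":-1,"y":-3,"z":0,"wx":0,"wy":0,"wz":0},
  {"hand":0.8,"x":-1,"y":-3,"z":0,"wx":0,"wy":0,"wz":-1},
  {"hand":0.8,"x":-1,"y":-3,"z":0,"wx":0,"wy":0,"wz":-1},
  {"hand":0.8,"x":-1,"y":-3,"z":0,"wx":0,"wy":0,"wz":-1},
  {"hand":0.8,"x":-1,"y":-3,"z":0,"wx":0,"wy":0,"wz":-1},
])

```text
clock: 15.15
ee_pos: [0.5526, 0.1279, 0.2229]
eef_rot: [0.049, 0.703, -0.042, 0.709]
contact_force: [0.4, -0.8, -0.9]
width: 0.0378
```

```bash
python3 - <<'E'
from h import *
to(.553,-.0035,.21,80.5)
E
```

```text
clk 15.15 w 0.0378 F [ 0.4 -0.8 -0.9] pos [0.5526 0.1279 0.2229] yaw 82.6 tilt [ 0.009  0.008 -1.   ] | d cm x 0.04 y -13.14 z -1.29 wz -2.1
```

Emit:
send_rows([
  {"hand":0.8,"x":0,"y":-3,"z":0,"wx":-0.4,"wy":0.5,"wz":-1},
  {"hand":0.8,"x":0,"y":-3,"z":0,"wx":0,"wy":0,"wz":-1},
  {"hand":0.8,"x":0,"y":-3,"z":0,"wx":0,"wy":0,"wz":0},
  {"hand":0.8,"x":0,"y":-1.5,"z":0,"wx":0,"wy":0,"wz":0},
  {"hand":0.8,"x":0,"y":0,"z":0,"wx":0,"wy":0,"wz":0},
  {"hand":0.8,"x":0,"y":0,"z":0,"wx":0,"wy":0,"wz":0},
])

```text
clock: 15.75
ee_pos: [0.5508, 0.0147, 0.2276]
eef_rot: [0.06, 0.703, -0.061, 0.706]
contact_force: [-0.5, 0.9, -0.1]
width: 0.0381
```

```bash
python3 - <<'E'
from h import *
to(.553,-.0035,.1615,80.5)
E
```

```text
clk 15.75 w 0.0381 F [-0.5  0.9 -0.1] pos [0.5508 0.0147 0.2276] yaw 80.2 tilt [ 0.004 -0.001 -1.   ] | d cm x 0.22 y -1.82 z -6.61 wz 0.3
```

Emit:
send_rows([
  {"hand":0.8,"x":0.2,"y":-0.9,"z":-0.5,"wx":0,"wy":0.2,"wz":0},
  {"hand":0.8,"x":0,"y":-0.9,"z":-0.5,"wx":0,"wy":0,"wz":0},
  {"hand":0.8,"x":0,"y":0,"z":-0.5,"wx":0,"wy":0,"wz":0},
  {"hand":0.8,"x":0,"y":0,"z":-0.5,"wx":0,"wy":0,"wz":0},
  {"hand":0.8,"x":0,"y":0,"z":-0.5,"wx":0,"wy":0,"wz":0},
  {"hand":0.8,"x":0,"y":0,"z":-0.5,"wx":0,"wy":0,"wz":0},
  {"hand":0.8,"x":0,"y":0,"z":0,"wx":0,"wy":0,"wz":0},
  {"hand":0.8,"x":0,"y":0,"z":0,"wx":0,"wy":0,"wz":0},
])

```text
clock: 16.55
ee_pos: [0.5529, 0.0023, 0.1939]
eef_rot: [0.058, 0.705, -0.056, 0.704]
contact_force: [0.0, 0.5, -1.0]
width: 0.0381
```

```bash
python3 - <<'E'
from h import *
to(.553,-.0035,.1615,80.5)
o=get_obs(); c=snap('wrist','w7.png')
E
```

```text
clk 16.55 w 0.0381 F [ 0.   0.5 -1. ] pos [0.5529 0.0023 0.1939] yaw 80.8 tilt [-0.002  0.003 -1.   ] | d cm x 0.01 y -0.58 z -3.24 wz -0.3
```

View pics/w7.png

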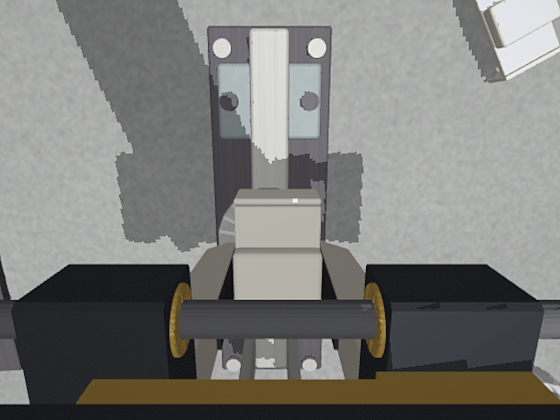

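```bash
python3 - <<'E'
from h import *
o=get_obs(); c=dict(np.load('/tmp/wrist.npz')); W=world(c,o)
a=np.radians(yaw(o)); T=np.array(o['ee_pos']); d=W-T
ty=d[...,0]*np.cos(a)+d[...,1]*np.sin(a); tx=d[...,0]*np.sin(a)-d[...,1]*np.cos(a)  # tx ~ +x world
m=(abs(ty)<.03)&(d[...,2]<-.055)&(d[...,2]>-.085)&(abs(tx)<.06)
print('tx',np.percentile(tx[m],[0,1,50,100]),'ty',np.percentile(ty[m],[1,99]),'zrel',np.percentile(d[m][:,2],[1,50,99]))
for k in range(-40,0,4):
    mm=m&(tx>k/1000)&(tx<(k+4)/1000)
    if mm.sum()>5: print(k,d[mm][:,2].max().round(4),mm.sum())
E
```

```text
tx [-0.03510387 -0.03489374 -0.01280907  0.03463606] ty [-0.02767708  0.02765929] zrel [-0.08257381 -0.06720931 -0.05641766]
-36 -0.0666 1147
-32 -0.0667 798
-28 -0.0662 769
-24 -0.0665 752
-20 -0.0667 736
-16 -0.057 1431
-12 -0.055 1845
-8 -0.0554 862
-4 -0.0551 784
```

Emit:
send_rows([
  {"hand":0.8,"x":0,"y":-0.5,"z":-0.6,"wx":-0.2,"wy":0,"wz":-0.2},
  {"hand":0.8,"x":0,"y":0,"z":-0.6,"wx":0,"wy":0,"wz":0},
  {"hand":0.8,"x":0,"y":0,"z":-0.5,"wx":0,"wy":0,"wz":0},
  {"hand":0.8,"x":0,"y":0,"z":0,"wx":0,"wy":0,"wz":0},
  {"hand":0.8,"x":0,"y":0,"z":0,"wx":0,"wy":0,"wz":0},
])

```text
clock: 17.1
ee_pos: [0.553, -0.0034, 0.1757]
eef_rot: [0.058, 0.705, -0.059, 0.704]
contact_force: [-0.7, 0.6, 0.2]
width: 0.038
```

```bash
python3 - <<'E'
from h import *
to(.553,-.0035,.1615,80.5)
E
```

```text
clk 17.10 w 0.0380 F [-0.7  0.6  0.2] pos [ 0.553  -0.0034  0.1757] yaw 80.5 tilt [-0.001 -0.001 -1.   ] | d cm x 0.00 y -0.01 z -1.42 wz -0.0
```

Emit:
send_rows([
  {"hand":0.8,"x":0,"y":0,"z":-0.6,"wx":0,"wy":0,"wz":0},
  {"hand":0.8,"x":0,"y":0,"z":-0.5,"wx":0,"wy":0,"wz":0},
  {"hand":0.8,"x":0,"y":0,"z":0,"wx":0,"wy":0,"wz":0},
  {"hand":0.8,"x":0,"y":0,"z":0,"wx":0,"wy":0,"wz":0},
])

```text
clock: 17.5
ee_pos: [0.5531, -0.0032, 0.1638]
eef_rot: [0.058, 0.705, -0.059, 0.704]
contact_force: [-0.2, 0.1, -0.3]
width: 0.0379
```

```bash
python3 - <<'E'
from h import *
to(.553,-.0035,.1615,80.5)
E
```

```text
clk 17.50 w 0.0379 F [-0.2  0.1 -0.3] pos [ 0.5531 -0.0032  0.1638] yaw 80.5 tilt [-0.001 -0.    -1.   ] | d cm x -0.01 y -0.03 z -0.23 wz -0.0
```

Emit:
send_rows([
  {"hand":0.8,"x":0,"y":0,"z":-0.2,"wx":0,"wy":0,"wz":0},
  {"hand":0.8,"x":0,"y":0,"z":0,"wx":0,"wy":0,"wz":0},
])

```text
clock: 17.7
ee_pos: [0.5532, -0.0032, 0.1618]
eef_rot: [0.058, 0.705, -0.059, 0.705]
contact_force: [-0.4, 0.4, -0.4]
width: 0.0378
```

```bash
python3 - <<'E'
from h import *
to(.553,-.0035,.1615,80.5)
E
```

```text
clk 17.70 w 0.0378 F [-0.4  0.4 -0.4] pos [ 0.5532 -0.0032  0.1618] yaw 80.5 tilt [-0. -0. -1.] | d cm x -0.02 y -0.03 z -0.03 wz -0.0
```

Emit:
send_rows([
  {"hand":0.8,"x":0,"y":0,"z":-0.1,"wx":0,"wy":0,"wz":0},
  {"hand":0.8,"x":0,"y":0,"z":0,"wx":0,"wy":0,"wz":0},
])

```text
clock: 17.9
ee_pos: [0.5533, -0.0031, 0.1609]
eef_rot: [0.058, 0.705, -0.059, 0.705]
contact_force: [-0.0, 0.9, -1.0]
width: 0.0381
```

Release and rise.

Emit:
send_rows([
  {"hand":0.4,"x":0,"y":0,"z":0,"wx":0,"wy":0,"wz":0},
  {"hand":0,"x":0,"y":0,"z":0,"wx":0,"wy":0,"wz":0},
  {"hand":0,"x":0,"y":0,"z":0,"wx":0,"wy":0,"wz":0},
  {"hand":0,"x":0,"y":0,"z":0,"wx":0,"wy":0,"wz":0},
  {"hand":0,"x":0,"y":0,"z":1,"wx":0,"wy":0,"wz":0},
  {"hand":0,"x":0,"y":0,"z":2,"wx":0,"wy":0,"wz":0},
  {"hand":0,"x":0,"y":0,"z":3,"wx":0,"wy":0,"wz":0},
  {"hand":0,"x":0,"y":0,"z":3,"wx":0,"wy":0,"wz":0},
  {"hand":0,"x":0,"y":0,"z":0,"wx":0,"wy":0,"wz":0},
])

```text
clock: 18.8
ee_pos: [0.5532, -0.0031, 0.2565]
eef_rot: [0.058, 0.704, -0.058, 0.705]
contact_force: [0.4, 0.2, -0.3]
width: 0.0928
```

```bash
cat >> h.py <<'E'
def capon(W,cx,cy,zlo,zhi):
    x,y,z=W[...,0],W[...,1],W[...,2]
    m=(np.hypot(x-cx,y-cy)<.05)&(z>zlo)&(z<zhi)
    if m.sum()<10: print('none'); return
    r=cv2.minAreaRect((W[m][:,:2]*1000).astype(np.float32)); b=cv2.boxPoints(r); e=max([b[1]-b[0],b[2]-b[1]],key=np.linalg.norm)
    A=np.c_[W[m][:,:2]-[cx,cy],np.ones(m.sum())]
    print('rect',np.round(r[0],1),np.round(r[1],1),'long yaw',round(np.degrees(np.arctan2(e[1],e[0])),1),'z pct',np.percentile(z[m],[5,25,50,75,95]).round(4),'n',m.sum())
E
python3 - <<'E'
from h import *
to(.553,-.0035,.1615,80.5)
o=get_obs(); c=snap('wrist','w8.png'); W=world(c,o); capon(W,.553,-.0035,.082,.115); capon(W,.553,-.0035,.097,.115);circ(W,.553,-.0025,.066,.080)
E
```

```text
clk 18.80 w 0.0928 F [ 0.4  0.2 -0.3] pos [ 0.5532 -0.0031  0.2565] yaw 80.5 tilt [ 0.001 -0.    -1.   ] | d cm x -0.02 y -0.04 z -9.50 wz -0.0
rect [553.1  -3.9] [38.  69.5] long yaw -9.5 z pct [0.0905 0.0914 0.0923 0.1012 0.1023] n 5063
rect [552.9  -3.8] [38.1 26.1] long yaw 80.7 z pct [0.1    0.101  0.1015 0.1019 0.1027] n 2028
circ [547.4  -2.5] 33.9 mean [548.7  -1.4] z 0.0738 974
```

View pics/w8.png

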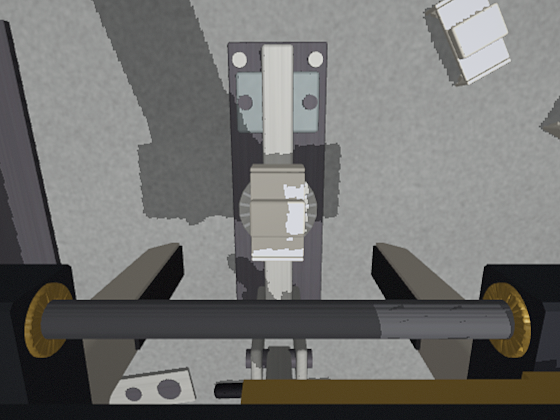

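Emit:
send_rows([
  {"hand":0,"x":0,"y":0,"z":2,"wx":0,"wy":0,"wz":0},
  {"hand":0,"x":0,"y":0,"z":3,"wx":0,"wy":0,"wz":0},
  {"hand":0,"x":0,"y":0,"z":3,"wx":0,"wy":0,"wz":0},
  {"hand":0,"x":0,"y":0,"z":2,"wx":0,"wy":0,"wz":0},
  {"hand":0,"x":0,"y":0,"z":0,"wx":0,"wy":0,"wz":0},
  {"hand":0,"x":0,"y":0,"z":0,"wx":0,"wy":0,"wz":0},
])

```text
clock: 19.45
ee_pos: [0.548, -0.0035, 0.3523]
eef_rot: [0.057, 0.71, -0.059, 0.699]
contact_force: [-0.2, 0.2, -1.0]
width: 0.0927
```

```bash
python3 - <<'E'
from h import *
to(.637,-.017,.3685,80.5)
E
```

```text
clk 19.45 w 0.0927 F [-0.2  0.2 -1. ] pos [ 0.548  -0.0035  0.3523] yaw 80.5 tilt [-0.016 -0.001 -1.   ] | d cm x 8.90 y -1.35 z 1.62 wz -0.0
```

Emit:
send_rows([
  {"hand":0,"x":0.5,"y":0,"z":1,"wx":0,"wy":-0.8,"wz":0},
  {"hand":0,"x":1.5,"y":-0.2,"z":0.3,"wx":0,"wy":0,"wz":0},
  {"hand":0,"x":1.5,"y":-0.3,"z":0,"wx":0,"wy":0,"wz":0},
  {"hand":0,"x":1.5,"y":-0.3,"z":0,"wx":0,"wy":0,"wz":0},
  {"hand":0,"x":1.5,"y":-0.3,"z":0,"wx":0,"wy":0,"wz":0},
  {"hand":0,"x":1,"y":-0.2,"z":0,"wx":0,"wy":0,"wz":0},
  {"hand":0,"x":0,"y":0,"z":0,"wx":0,"wy":0,"wz":0},
  {"hand":0,"x":0,"y":0,"z":0,"wx":0,"wy":0,"wz":0},
])

```text
clock: 20.25
ee_pos: [0.6239, -0.0169, 0.3565]
eef_rot: [0.057, 0.711, -0.059, 0.698]
contact_force: [-0.5, 0.7, -0.4]
width: 0.093
```

```bash
python3 - <<'E'
from h import *
to(.637,-.017,.3685,80.5)
o=get_obs(); c=snap('wrist','w9.png')
E
```

```text
clk 20.25 w 0.0930 F [-0.5  0.7 -0.4] pos [ 0.6239 -0.0169  0.3565] yaw 80.6 tilt [-0.018 -0.001 -1.   ] | d cm x 1.31 y -0.01 z 1.20 wz -0.1
```

View pics/w9.png

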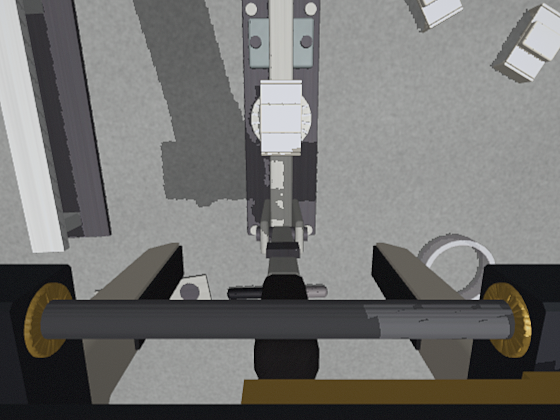

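Emit:
send_rows([
  {"hand":0,"x":0.7,"y":0,"z":0.6,"wx":0,"wy":-1,"wz":0},
  {"hand":0,"x":0.6,"y":0,"z":0.5,"wx":0,"wy":0,"wz":0},
  {"hand":0,"x":0,"y":0,"z":0,"wx":0,"wy":0,"wz":0},
  {"hand":0,"x":0,"y":0,"z":0,"wx":0,"wy":0,"wz":0},
], newtons=50)

```text
clock: 20.7
ee_pos: [0.6369, -0.0164, 0.3691]
eef_rot: [0.057, 0.704, -0.058, 0.705]
contact_force: [-0.9, -0.8, -0.8]
width: 0.093
```

```bash
python3 - <<'E'
from h import *
to(.637,-.017,.3685,80.5)
E
```

```text
clk 20.70 w 0.0930 F [-0.9 -0.8 -0.8] pos [ 0.6369 -0.0164  0.3691] yaw 80.6 tilt [ 0.001 -0.001 -1.   ] | d cm x 0.01 y -0.06 z -0.06 wz -0.1
```

Emit:
send_rows([
  {"hand":0.5,"x":0,"y":0,"z":0,"wx":0,"wy":0,"wz":0},
  {"hand":1,"x":0,"y":0,"z":0,"wx":0,"wy":0,"wz":0},
  {"hand":1,"x":0,"y":0,"z":0,"wx":0,"wy":0,"wz":0},
  {"hand":1,"x":0,"y":0,"z":0,"wx":0,"wy":0,"wz":0},
  {"hand":1,"x":0,"y":0,"z":0,"wx":0,"wy":0,"wz":0},
  {"hand":1,"x":0,"y":0,"z":0,"wx":0,"wy":0,"wz":0},
  {"hand":1,"x":0,"y":0,"z":0,"wx":0,"wy":0,"wz":0},
  {"hand":1,"x":0,"y":0,"z":0,"wx":0,"wy":0,"wz":0},
  {"hand":1,"x":0,"y":0,"z":0,"wx":0,"wy":0,"wz":0},
  {"hand":1,"x":0,"y":0,"z":0,"wx":0,"wy":0,"wz":0},
], newtons=30)

```text
clock: 21.7
ee_pos: [0.6363, -0.016, 0.3691]
eef_rot: [0.057, 0.705, -0.058, 0.705]
contact_force: [-0.2, -0.3, 0.4]
width: 0.0219
```

```bash
cat >> h.py <<'E'
H=np.array([.6615,-.0212,.1]); U=np.array([.9863,-.165,0])
def arc(step,n,target=None):
    """print rows along the handle arc from current, radius preserved"""
    o=get_obs(); g=np.array(o['ee_pos'])-[0,0,.065]; d=g-H; s=-(d@U); a=np.arctan2(d[2],s); r=np.hypot(s,d[2])
    print(f"clk {o['clock']:.2f} w {o['width']:.4f} F {np.round(o['contact_force'],1)} a {a:.3f} r {r:.4f} off {d@np.array([.165,.9863,0]):.4f} yaw {yaw(o):.1f} tilt {Rn.from_quat(o['eef_rot']).as_matrix()[:,0].round(3)}")
    p=d
    for k in range(1,n+1):
        b=a+step*k; q=np.array([-r*np.cos(b)*U[0],-r*np.cos(b)*U[1],r*np.sin(b)])
        if k==1: p=np.array([-r*np.cos(a)*U[0],-r*np.cos(a)*U[1],r*np.sin(a)])
        print(np.round((q-p)*100,1)); p=q
E
python3 - <<'E'
from h import *
arc(-.1,14)
E
```

```text
clk 21.70 w 0.0219 F [-0.2 -0.3  0.4] a 1.446 r 0.2057 off 0.0010 yaw 80.7 tilt [ 0.    -0.001 -1.   ]
[-2.   0.3 -0.4]
[-2.   0.3 -0.6]
[-1.9  0.3 -0.8]
[-1.8  0.3 -0.9]
[-1.7  0.3 -1.1]
[-1.6  0.3 -1.3]
[-1.4  0.2 -1.4]
[-1.3  0.2 -1.6]
[-1.1  0.2 -1.7]
[-1.   0.2 -1.8]
[-0.8  0.1 -1.9]
[-0.6  0.1 -2. ]
[-0.4  0.1 -2. ]
[-0.2  0.  -2. ]
```

Emit:
send_rows([
  {"hand":1,"x":-2,"y":0.3,"z":-0.4,"wx":0,"wy":0,"wz":0},
  {"hand":1,"x":-2,"y":0.3,"z":-0.6,"wx":0,"wy":0,"wz":0},
  {"hand":1,"x":-1.9,"y":0.3,"z":-0.8,"wx":0,"wy":0,"wz":0},
  {"hand":1,"x":-1.8,"y":0.3,"z":-0.9,"wx":0,"wy":0,"wz":0},
])

```text
clock: 22.1
ee_pos: [0.5739, -0.0061, 0.3534]
eef_rot: [0.057, 0.684, -0.058, 0.725]
contact_force: [4.4, -0.1, 4.9]
width: 0.0217
```

```bash
python3 - <<'E'
from h import *
arc(-.1,8)
E
```

```text
clk 22.10 w 0.0217 F [ 4.4 -0.1  4.9] a 1.130 r 0.2083 off 0.0004 yaw 80.7 tilt [ 0.059 -0.007 -0.998]
[-1.8  0.3 -1. ]
[-1.7  0.3 -1.2]
[-1.6  0.3 -1.3]
[-1.4  0.2 -1.5]
[-1.3  0.2 -1.6]
[-1.1  0.2 -1.7]
[-0.9  0.2 -1.8]
[-0.8  0.1 -1.9]
```

```bash
sed -i "s/g=np.array(o\['ee_pos'\])-\[0,0,.065\]/g=np.array(o['ee_pos'])+.065*Rn.from_quat(o['eef_rot']).as_matrix()[:,0]/" h.py; python3 - <<'E'
from h import *
arc(-.1,6)
E
```

```text
clk 22.10 w 0.0217 F [ 4.4 -0.1  4.9] a 1.147 r 0.2068 off 0.0007 yaw 80.7 tilt [ 0.059 -0.007 -0.998]
[-1.8  0.3 -0.9]
[-1.7  0.3 -1.1]
[-1.6  0.3 -1.3]
[-1.5  0.2 -1.4]
[-1.3  0.2 -1.6]
[-1.1  0.2 -1.7]
```

Emit:
send_rows([
  {"hand":1,"x":-1.8,"y":0.3,"z":-1.0,"wx":0,"wy":1.5,"wz":0},
  {"hand":1,"x":-1.7,"y":0.3,"z":-1.2,"wx":0,"wy":1.5,"wz":0},
  {"hand":1,"x":-1.6,"y":0.3,"z":-1.3,"wx":0,"wy":1.5,"wz":0},
  {"hand":1,"x":-1.4,"y":0.2,"z":-1.5,"wx":0,"wy":1.5,"wz":0},
])

```text
clock: 22.5
ee_pos: [0.5171, 0.0036, 0.3168]
eef_rot: [0.054, 0.706, -0.061, 0.704]
contact_force: [-5.7, 0.8, 13.5]
width: 0.0218
```

```bash
python3 - <<'E'
from h import *
arc(-.1,6)
E
```

```text
clk 22.50 w 0.0218 F [-5.7  0.8 13.5] a 0.803 r 0.2111 off 0.0001 yaw 80.7 tilt [-0.004 -0.009 -1.   ]
[-1.4  0.2 -1.5]
[-1.3  0.2 -1.7]
[-1.1  0.2 -1.8]
[-0.9  0.2 -1.9]
[-0.7  0.1 -2. ]
[-0.5  0.1 -2. ]
```

Emit:
send_rows([
  {"hand":1,"x":-1.3,"y":0.2,"z":-1.6,"wx":0,"wy":0.8,"wz":0},
  {"hand":1,"x":-1.1,"y":0.2,"z":-1.8,"wx":0,"wy":0.8,"wz":0},
  {"hand":1,"x":-0.9,"y":0.2,"z":-1.9,"wx":0,"wy":0.8,"wz":0},
])

```text
clock: 22.8
ee_pos: [0.4793, 0.01, 0.2707]
eef_rot: [0.053, 0.722, -0.062, 0.687]
contact_force: [-7.9, -0.9, 12.0]
width: 0.0218
```

```bash
python3 - <<'E'
from h import *
arc(-.08,6)
E
```

```text
clk 22.80 w 0.0218 F [-7.9 -0.9 12. ] a 0.513 r 0.2157 off -0.0004 yaw 80.7 tilt [-0.049 -0.01  -0.999]
[-0.8  0.1 -1.5]
[-0.7  0.1 -1.6]
[-0.5  0.1 -1.6]
[-0.4  0.1 -1.7]
[-0.3  0.  -1.7]
[-0.1  0.  -1.7]
```

Emit:
send_rows([
  {"hand":1,"x":-0.7,"y":0.1,"z":-1.5,"wx":0,"wy":-1,"wz":0},
  {"hand":1,"x":-0.5,"y":0.1,"z":-1.6,"wx":0,"wy":-1,"wz":0},
  {"hand":1,"x":-0.3,"y":0.1,"z":-1.6,"wx":0,"wy":-0.5,"wz":0},
], newtons=45)

```text
clock: 23.1
ee_pos: [0.4543, 0.0139, 0.2253]
eef_rot: [0.053, 0.713, -0.062, 0.697]
contact_force: [-9.9, -1.3, 10.4]
width: 0.0217
```

```bash
python3 - <<'E'
from h import *
arc(-.06,4)
E
```

```text
clk 23.10 w 0.0217 F [-9.9 -1.3 10.4] a 0.278 r 0.2200 off -0.0005 yaw 80.7 tilt [-0.023 -0.01  -1.   ]
[-0.3  0.1 -1.3]
[-0.2  0.  -1.3]
[-0.2  0.  -1.3]
[-0.1  0.  -1.3]
```

```bash
python3 - <<'E'
from h import *
d=snap('scene','s1.png'); cv2.imwrite('pics/s1z.png',cv2.resize(d['color'][130:330,160:380,::-1],None,fx=3.2,fy=3,interpolation=3))
E
```

```text
(no output)
```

View pics/s1z.png

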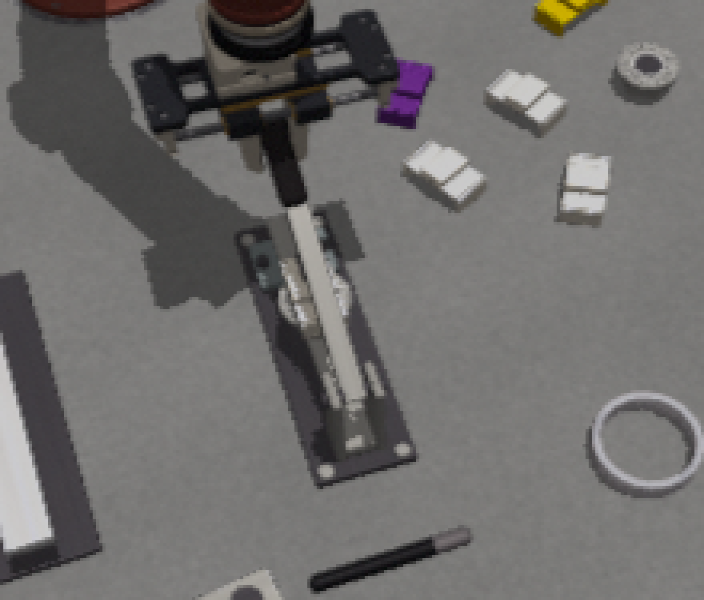

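Emit:
send_rows([
  {"hand":1,"x":-0.2,"y":0,"z":-1.2,"wx":0,"wy":-0.7,"wz":0},
  {"hand":1,"x":0,"y":0,"z":-1.2,"wx":0,"wy":-0.5,"wz":0},
  {"hand":1,"x":0,"y":0,"z":-1.0,"wx":0,"wy":0,"wz":0},
  {"hand":1,"x":0,"y":0,"z":-0.5,"wx":0,"wy":0,"wz":0},
])

```text
clock: 23.55
ee_pos: [0.4418, 0.0159, 0.1849]
eef_rot: [0.052, 0.712, -0.06, 0.697]
contact_force: [-2.5, -1.0, 6.7]
width: 0.0215
```

```bash
python3 - <<'E'
from h import *
arc(-.06,2)
E
```

```text
clk 23.55 w 0.0215 F [-2.5 -1.   6.7] a 0.089 r 0.2250 off -0.0006 yaw 80.9 tilt [-0.022 -0.01  -1.   ]
[-0.1  0.  -1.3]
[ 0.  -0.  -1.4]
```

Emit:
send_rows([
  {"hand":1,"x":0,"y":0,"z":-0.6,"wx":0,"wy":0,"wz":0},
  {"hand":1,"x":0,"y":0,"z":-0.6,"wx":0,"wy":0,"wz":0},
  {"hand":1,"x":0,"y":0,"z":-0.6,"wx":0,"wy":0,"wz":0},
])

```text
clock: 23.85
ee_pos: [0.4388, 0.0164, 0.1681]
eef_rot: [0.051, 0.714, -0.06, 0.696]
contact_force: [-4.6, -0.6, 6.8]
width: 0.0215
```

```bash
python3 - <<'E'
from h import *
arc(-.06,2)
E
```

```text
clk 23.85 w 0.0215 F [-4.6 -0.6  6.8] a 0.014 r 0.2274 off -0.0006 yaw 81.0 tilt [-0.027 -0.011 -1.   ]
[ 0.  -0.  -1.4]
[ 0.1 -0.  -1.4]
```

Emit:
send_rows([
  {"hand":1,"x":0,"y":0,"z":-0.5,"wx":0,"wy":0,"wz":0},
  {"hand":1,"x":0,"y":0,"z":-0.5,"wx":0,"wy":0,"wz":0},
])

```text
clock: 24.05
ee_pos: [0.4377, 0.0166, 0.1591]
eef_rot: [0.051, 0.715, -0.06, 0.695]
contact_force: [-4.4, -0.6, 10.2]
width: 0.0215
```

```bash
python3 - <<'E'
from h import *
arc(-.06,2)
d=snap('scene','s2.png'); cv2.imwrite('pics/s2z.png',cv2.resize(d['color'][130:330,160:380,::-1],None,fx=3.2,fy=3,interpolation=3))
E
```

```text
clk 24.05 w 0.0215 F [-4.4 -0.6 10.2] a -0.025 r 0.2287 off -0.0006 yaw 81.0 tilt [-0.028 -0.011 -1.   ]
[ 0.1 -0.  -1.4]
[ 0.2 -0.  -1.4]
```

View pics/s2z.png

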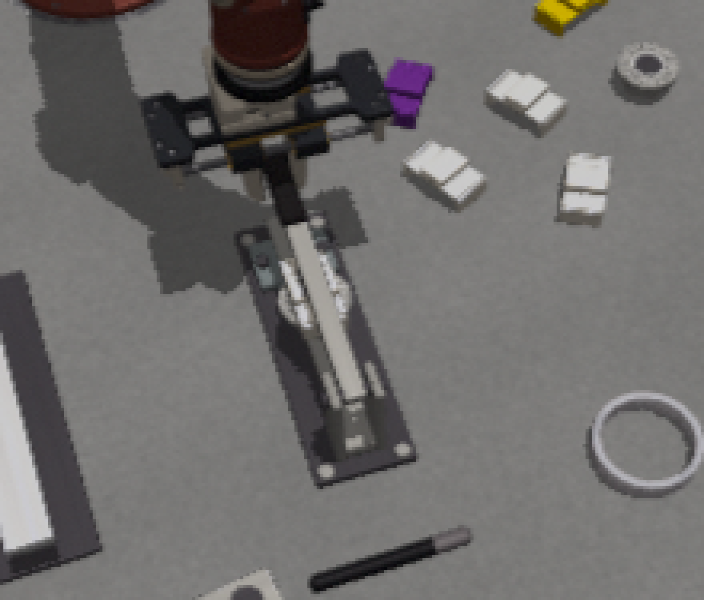

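```bash
cat >> h.py <<'E'
def armang(W):
    d=W-H; s=-(d@U); o=d@np.array([.165,.9863,0]); zz=d[...,2]
    m=(abs(o)<.009)&(s>.03)&(s<.15)&(zz>-.02)&(zz<.12)
    for a in np.arange(.03,.15,.02):
        mm=m&(s>a)&(s<a+.02)
        if mm.sum()>3: print('s',round(a+.01,2),'z',np.percentile(zz[mm],[50,90]).round(4),mm.sum())
    k=np.polyfit(s[m],zz[m],1); print('slope',k)
E
python3 - <<'E'
from h import *
armang(world(dict(np.load('/tmp/scene.npz'))))
E
```

```text
s 0.04 z [0.0125 0.0149] 55
s 0.06 z [0.0143 0.0169] 58
s 0.08 z [0.0171 0.0195] 58
s 0.1 z [0.0185 0.0207] 61
s 0.12 z [0.0213 0.024 ] 53
s 0.14 z [0.0229 0.0246] 54
slope [0.09497536 0.00792295]
```

Emit:
send_rows([
  {"hand":1,"x":0,"y":0,"z":0,"wx":0,"wy":0,"wz":0},
  {"hand":1,"x":0,"y":0,"z":-0.4,"wx":0,"wy":-0.5,"wz":0},
  {"hand":1,"x":0,"y":0,"z":-0.5,"wx":0,"wy":0,"wz":0},
  {"hand":1,"x":0,"y":0,"z":-0.5,"wx":0,"wy":0,"wz":0},
], newtons=60)

```text
clock: 24.5
ee_pos: [0.4365, 0.0168, 0.1483]
eef_rot: [0.051, 0.711, -0.06, 0.698]
contact_force: [-4.2, 0.2, 14.3]
width: 0.0216
```

```bash
python3 - <<'E'
from h import *
arc(-.06,1)
d=snap('scene','s3.png'); armang(world(d))
E
```

```text
clk 24.50 w 0.0216 F [-4.2  0.2 14.3] a -0.073 r 0.2299 off -0.0006 yaw 81.0 tilt [-0.019 -0.011 -1.   ]
[ 0.1 -0.  -1.4]
s 0.04 z [0.0106 0.0129] 56
s 0.06 z [0.0119 0.0146] 55
s 0.08 z [0.0129 0.0158] 58
s 0.1 z [0.0138 0.0167] 56
s 0.12 z [0.0149 0.0175] 53
s 0.14 z [0.0165 0.0196] 54
slope [0.0525058  0.00739582]
```

Emit:
send_rows([
  {"hand":1,"x":0,"y":0,"z":-0.5,"wx":0,"wy":-0.5,"wz":0},
  {"hand":1,"x":0,"y":0,"z":-0.5,"wx":0,"wy":0,"wz":0},
  {"hand":1,"x":0,"y":0,"z":0,"wx":0,"wy":0,"wz":0},
])

```text
clock: 24.85
ee_pos: [0.4357, 0.0169, 0.1401]
eef_rot: [0.051, 0.708, -0.06, 0.702]
contact_force: [-2.0, -0.2, 5.4]
width: 0.0215
```

```bash
python3 - <<'E'
from h import *
arc(-.06,1)
d=snap('scene','s4.png'); armang(world(d))
E
```

```text
clk 24.85 w 0.0215 F [-2.  -0.2  5.4] a -0.108 r 0.2308 off -0.0006 yaw 81.0 tilt [-0.009 -0.012 -1.   ]
[ 0.2 -0.  -1.4]
s 0.04 z [0.0094 0.0113] 56
s 0.06 z [0.0101 0.0121] 51
s 0.08 z [0.0101 0.0121] 58
s 0.1 z [0.0107 0.0127] 56
s 0.12 z [0.0111 0.0144] 48
s 0.14 z [0.0119 0.0138] 53
slope [0.01584954 0.00783001]
```

Force fell back to the spring's 5 N and the arm is nearly level: it clicked. A last small press, then a look.

Emit:
send_rows([
  {"hand":1,"x":0,"y":0,"z":-0.3,"wx":0,"wy":0,"wz":0},
  {"hand":1,"x":0,"y":0,"z":-0.2,"wx":0,"wy":0,"wz":0},
  {"hand":1,"x":0,"y":0,"z":0,"wx":0,"wy":0,"wz":0},
])

```text
clock: 25.2
ee_pos: [0.4355, 0.0169, 0.1376]
eef_rot: [0.051, 0.707, -0.06, 0.703]
contact_force: [-2.8, 0.5, 7.9]
width: 0.0218
```

```bash
python3 - <<'E'
from h import *
arc(-.06,1)
d=snap('scene','s5.png'); armang(world(d))
arc(.1,10)
E
```

```text
clk 25.20 w 0.0218 F [-2.8  0.5  7.9] a -0.119 r 0.2311 off -0.0006 yaw 80.9 tilt [-0.007 -0.012 -1.   ]
[ 0.2 -0.  -1.4]
s 0.04 z [0.0091 0.0109] 56
s 0.06 z [0.0091 0.0114] 54
s 0.08 z [0.0094 0.0117] 51
s 0.1 z [0.0097 0.0121] 53
s 0.12 z [0.0101 0.0121] 50
s 0.14 z [0.0107 0.0122] 51
slope [0.00638972 0.00818219]
clk 25.25 w 0.0215 F [-3.5 -0.5  6.6] a -0.118 r 0.2311 off -0.0006 yaw 80.9 tilt [-0.007 -0.012 -1.   ]
[-0.2  0.   2.3]
[ 0.1 -0.   2.3]
[ 0.3 -0.   2.3]
[ 0.5 -0.1  2.2]
[ 0.7 -0.1  2.2]
[ 1.  -0.2  2.1]
[ 1.2 -0.2  2. ]
[ 1.3 -0.2  1.9]
[ 1.5 -0.3  1.7]
[ 1.7 -0.3  1.6]
```

Emit:
send_rows([
  {"hand":1,"x":0.1,"y":0,"z":2.2,"wx":0,"wy":0,"wz":0},
  {"hand":1,"x":0.3,"y":0,"z":2.2,"wx":0,"wy":0,"wz":0},
  {"hand":1,"x":0.6,"y":-0.1,"z":2.2,"wx":0,"wy":0,"wz":0},
  {"hand":1,"x":0.8,"y":-0.1,"z":2.1,"wx":0,"wy":0,"wz":0},
  {"hand":1,"x":1,"y":-0.2,"z":2,"wx":0,"wy":0,"wz":0},
  {"hand":1,"x":1.2,"y":-0.2,"z":1.9,"wx":0,"wy":0,"wz":0},
], newtons=30)

```text
clock: 25.85
ee_pos: [0.4795, 0.0098, 0.2697]
eef_rot: [0.051, 0.704, -0.06, 0.705]
contact_force: [5.2, -0.9, -3.9]
width: 0.022
```

```bash
python3 - <<'E'
from h import *
arc(.1,1)
d=snap('scene','s6.png');cv2.imwrite('pics/s6z.png',cv2.resize(d['color'][80:330,160:380,::-1],None,fx=3,fy=2.4,interpolation=3))
W=world(d)
q=W-H; s=-(q@U); o=q@np.array([.165,.9863,0]); m=(abs(o)<.009)&(s>.03)&(s<.13)&(q[...,2]>.0)&(q[...,2]<.12); print(np.polyfit(s[m],q[m][:,2],1))
E
```

```text
clk 25.85 w 0.0220 F [ 5.2 -0.9 -3.9] a 0.516 r 0.2121 off -0.0003 yaw 80.9 tilt [ 0.    -0.013 -1.   ]
[ 1.1 -0.2  1.8]
[0.73211046 0.00825568]
```

View pics/s6z.png

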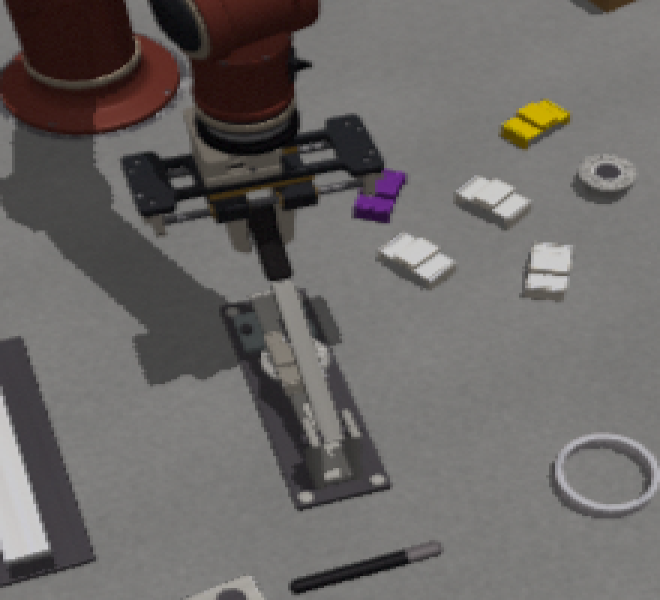

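Emit:
send_rows([
  {"hand":1,"x":1.4,"y":-0.2,"z":1.8,"wx":0,"wy":0,"wz":0},
  {"hand":1,"x":1.6,"y":-0.3,"z":1.6,"wx":0,"wy":0,"wz":0},
  {"hand":1,"x":1.8,"y":-0.3,"z":1.4,"wx":0,"wy":0,"wz":0},
  {"hand":1,"x":1.9,"y":-0.3,"z":1.2,"wx":0,"wy":0,"wz":0},
  {"hand":1,"x":2,"y":-0.3,"z":1,"wx":0,"wy":0,"wz":0},
  {"hand":1,"x":2,"y":-0.3,"z":0.7,"wx":0,"wy":0,"wz":0},
])

```text
clock: 26.5
ee_pos: [0.5925, -0.0085, 0.353]
eef_rot: [0.053, 0.702, -0.06, 0.708]
contact_force: [-1.5, -1.9, 0.8]
width: 0.022
```

```bash
python3 - <<'E'
from h import *
arc(.1,3)
o=get_obs();c=snap('wrist','w10.png')
E
```

```text
clk 26.50 w 0.0220 F [-1.5 -1.9  0.8] a 1.217 r 0.2004 off 0.0006 yaw 80.9 tilt [ 0.009 -0.01  -1.   ]
[ 1.9 -0.3  0.6]
[ 1.9 -0.3  0.4]
[ 2.  -0.3  0.2]
```

View pics/w10.png

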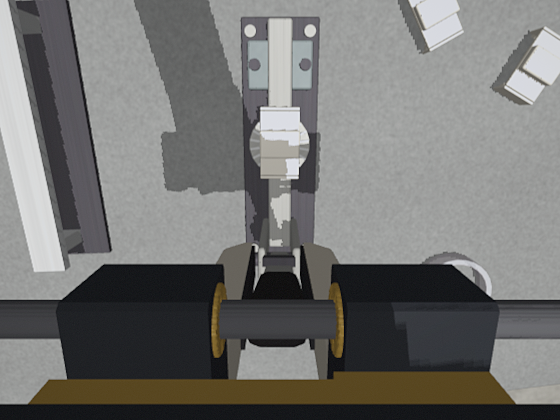

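Emit:
send_rows([
  {"hand":1,"x":1,"y":-0.2,"z":0.2,"wx":0,"wy":0,"wz":0},
  {"hand":0.5,"x":0,"y":0,"z":0,"wx":0,"wy":0,"wz":0},
  {"hand":0,"x":0,"y":0,"z":0,"wx":0,"wy":0,"wz":0},
  {"hand":0,"x":0,"y":0,"z":0,"wx":0,"wy":0,"wz":0},
  {"hand":0,"x":0,"y":0,"z":0,"wx":0,"wy":0,"wz":0},
  {"hand":0,"x":-1.5,"y":0.2,"z":0,"wx":0,"wy":0,"wz":0},
  {"hand":0,"x":-2,"y":0.3,"z":0,"wx":0,"wy":0,"wz":0},
  {"hand":0,"x":-2,"y":0.3,"z":0,"wx":0,"wy":0,"wz":0},
  {"hand":0,"x":0,"y":0,"z":0,"wx":0,"wy":0,"wz":0},
])

```text
clock: 27.45
ee_pos: [0.5461, -0.0022, 0.3542]
eef_rot: [0.053, 0.701, -0.06, 0.708]
contact_force: [0.5, -0.4, 0.2]
width: 0.0814
```

```bash
python3 - <<'E'
from h import *
to(.553,-.0035,.135,80.5)
o=get_obs(); c=snap('wrist','w11.png'); W=world(c,o); capon(W,.553,-.0035,.076,.115); capon(W,.553,-.0035,.084,.115);circ(W,.553,-.0025,.066,.0752)
V=world(snap('top','top3.png')); x,y,z=V[...,0],V[...,1],V[...,2]; m=(abs(y)<.06)&(x>.5)&(x<.75)&(z>.25); 
q=V[m]; q=q[q[:,2]>.3]; print(q.mean(0),len(q))
E
```

```text
clk 27.45 w 0.0814 F [ 0.5 -0.4  0.2] pos [ 0.5461 -0.0022  0.3542] yaw 80.8 tilt [ 0.01 -0.01 -1.  ] | d cm x 0.69 y -0.13 z -21.92 wz -0.3
rect [552.1  -2.2] [40.9 69.4] long yaw -11.0 z pct [0.0776 0.0786 0.0794 0.0884 0.0896] n 2512
rect [551.7  -2.7] [37.4 26. ] long yaw 80.2 z pct [0.0873 0.0882 0.0886 0.0892 0.09  ] n 987
circ [546.8  -2. ] 34.4 mean [550.3  -3. ] z 0.0738 622
[0.53863094 0.00897519 0.60105296] 4875
```

View pics/w11.png

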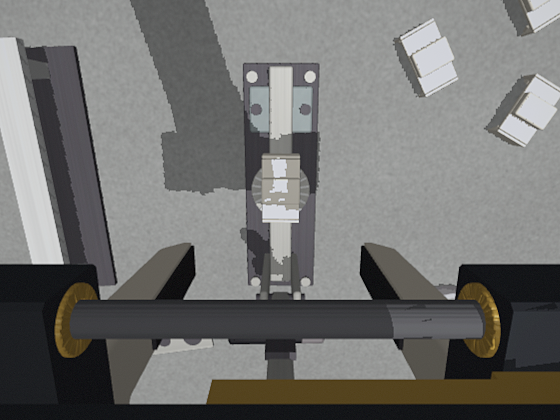

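Emit:
send_rows([
  {"hand":0,"x":0.6,"y":-0.1,"z":-2,"wx":0.5,"wy":0.5,"wz":-0.3},
  {"hand":0,"x":0,"y":0,"z":-3.5,"wx":0,"wy":0,"wz":0},
  {"hand":0,"x":0,"y":0,"z":-3.5,"wx":0,"wy":0,"wz":0},
  {"hand":0,"x":0,"y":0,"z":-3,"wx":0,"wy":0,"wz":0},
  {"hand":0,"x":0,"y":0,"z":-2,"wx":0,"wy":0,"wz":0},
  {"hand":0,"x":0,"y":0,"z":-1,"wx":0,"wy":0,"wz":0},
  {"hand":0,"x":0,"y":0,"z":0,"wx":0,"wy":0,"wz":0},
])

```text
clock: 28.25
ee_pos: [0.562, -0.0053, 0.1999]
eef_rot: [0.059, 0.699, -0.06, 0.71]
contact_force: [-0.7, -0.4, -0.1]
width: 0.093
```

```bash
python3 - <<'E'
from h import *
to(.5525,-.003,.134,80.5)
E
```

```text
clk 28.25 w 0.0930 F [-0.7 -0.4 -0.1] pos [ 0.562  -0.0053  0.1999] yaw 80.3 tilt [ 0.016 -0.002 -1.   ] | d cm x -0.95 y 0.23 z -6.59 wz 0.2
```

Emit:
send_rows([
  {"hand":0,"x":-0.9,"y":0.2,"z":-1,"wx":0,"wy":0.9,"wz":0.2},
  {"hand":0,"x":0,"y":0,"z":-1.5,"wx":0,"wy":0,"wz":0},
  {"hand":0,"x":0,"y":0,"z":-1,"wx":0,"wy":0,"wz":0},
  {"hand":0,"x":0,"y":0,"z":-0.5,"wx":0,"wy":0,"wz":0},
  {"hand":0,"x":0,"y":0,"z":0,"wx":0,"wy":0,"wz":0},
  {"hand":0,"x":0,"y":0,"z":0,"wx":0,"wy":0,"wz":0},
])

```text
clock: 28.85
ee_pos: [0.5549, -0.0028, 0.1615]
eef_rot: [0.058, 0.702, -0.059, 0.707]
contact_force: [-0.5, -1.2, 0.3]
width: 0.0928
```

```bash
python3 - <<'E'
from h import *
to(.5525,-.003,.134,80.5)
E
```

```text
clk 28.85 w 0.0928 F [-0.5 -1.2  0.3] pos [ 0.5549 -0.0028  0.1615] yaw 80.6 tilt [ 0.007 -0.002 -1.   ] | d cm x -0.24 y -0.02 z -2.75 wz -0.1
```

Emit:
send_rows([
  {"hand":0,"x":-0.2,"y":0,"z":-1,"wx":0,"wy":0.4,"wz":0},
  {"hand":0,"x":0,"y":0,"z":-1,"wx":0,"wy":0,"wz":0},
  {"hand":0,"x":0,"y":0,"z":-0.6,"wx":0,"wy":0,"wz":0},
  {"hand":0,"x":0,"y":0,"z":0,"wx":0,"wy":0,"wz":0},
  {"hand":0,"x":0,"y":0,"z":0,"wx":0,"wy":0,"wz":0},
], newtons=20)

```text
clock: 29.35
ee_pos: [0.5532, -0.0027, 0.134]
eef_rot: [0.058, 0.704, -0.059, 0.705]
contact_force: [0.3, 0.4, 0.7]
width: 0.093
```

```bash
python3 - <<'E'
from h import *
to(.5525,-.003,.134,80.5)
E
```

```text
clk 29.35 w 0.0930 F [0.3 0.4 0.7] pos [ 0.5532 -0.0027  0.134 ] yaw 80.6 tilt [ 0.001 -0.002 -1.   ] | d cm x -0.07 y -0.03 z 0.00 wz -0.1
```

Close.

Emit:
send_rows([
  {"hand":0.5,"x":0,"y":0,"z":0,"wx":0,"wy":0,"wz":0},
  {"hand":0.7,"x":0,"y":0,"z":0,"wx":0,"wy":0,"wz":0},
  {"hand":0.7,"x":0,"y":0,"z":0,"wx":0,"wy":0,"wz":0},
  {"hand":0.7,"x":0,"y":0,"z":0,"wx":0,"wy":0,"wz":0},
  {"hand":0.7,"x":0,"y":0,"z":0,"wx":0,"wy":0,"wz":0},
  {"hand":0.7,"x":0,"y":0,"z":0,"wx":0,"wy":0,"wz":0},
], newtons=20)

```text
clock: 29.95
ee_pos: [0.5537, -0.0027, 0.1347]
eef_rot: [0.058, 0.704, -0.059, 0.706]
contact_force: [0.3, -0.7, -0.5]
width: 0.0593
```

Emit:
send_rows([
  {"hand":0.7,"x":0,"y":0,"z":1,"wx":0,"wy":0,"wz":0},
  {"hand":0.7,"x":0,"y":0,"z":2,"wx":0,"wy":0,"wz":0},
  {"hand":0.7,"x":0,"y":0,"z":3,"wx":0,"wy":0,"wz":0},
  {"hand":0.7,"x":0,"y":0,"z":3,"wx":0,"wy":0,"wz":0},
  {"hand":0.7,"x":0,"y":-2,"z":0.5,"wx":0,"wy":0,"wz":0},
  {"hand":0.7,"x":0,"y":-3,"z":0,"wx":0,"wy":0,"wz":0},
  {"hand":0.7,"x":0,"y":-3,"z":0,"wx":0,"wy":0,"wz":0.5},
  {"hand":0.7,"x":0,"y":-3,"z":0,"wx":0,"wy":0,"wz":0.5},
  {"hand":0.7,"x":0.2,"y":-3,"z":0,"wx":0,"wy":0,"wz":0.5},
  {"hand":0.7,"x":0.2,"y":-3,"z":0,"wx":0,"wy":0,"wz":0.5},
])

```text
clock: 30.95
ee_pos: [0.552, -0.1702, 0.235]
eef_rot: [0.041, 0.709, -0.039, 0.703]
contact_force: [0.7, -0.2, -3.4]
width: 0.0595
```

```bash
python3 - <<'E'
from h import *
to(.5796,-.2733,.150,83.6)
o=get_obs(); c=snap('wrist','w12.png'); W=world(c,o); x,y,z=W[...,0],W[...,1],W[...,2]
m=(np.hypot(x-.51,y+.265)<.2)&(z>.054)&(z<.067); print(m.sum(),cv2.minAreaRect((W[m][:,:2]*1000).astype(np.float32)))
E
```

```text
clk 30.95 w 0.0595 F [ 0.7 -0.2 -3.4] pos [ 0.552  -0.1702  0.235 ] yaw 83.5 tilt [-0.008  0.003 -1.   ] | d cm x 2.76 y -10.31 z -8.50 wz 0.1
14623 ((499.45709228515625, -265.26416015625), (37.10268783569336, 205.5756072998047), 83.47278594970703)
```

View pics/w12.png

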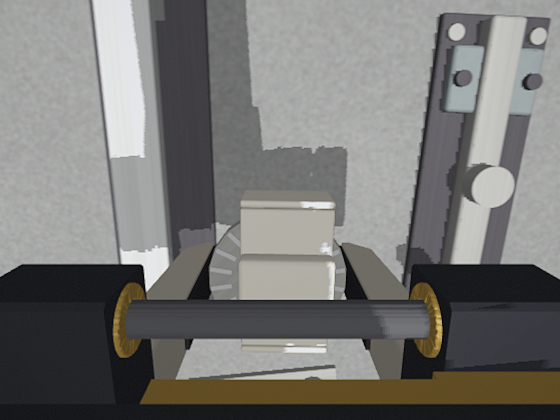

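Emit:
send_rows([
  {"hand":0.7,"x":0.5,"y":-3,"z":0,"wx":0,"wy":-0.4,"wz":0},
  {"hand":0.7,"x":0.7,"y":-3,"z":0,"wx":0,"wy":0,"wz":0},
  {"hand":0.7,"x":0.7,"y":-2.5,"z":0,"wx":0,"wy":0,"wz":0},
  {"hand":0.7,"x":0.5,"y":-1,"z":0,"wx":0,"wy":0,"wz":0},
  {"hand":0.7,"x":0,"y":0,"z":0,"wx":0,"wy":0,"wz":0},
  {"hand":0.7,"x":0,"y":0,"z":0,"wx":0,"wy":0,"wz":0},
])

```text
clock: 31.6
ee_pos: [0.5721, -0.2756, 0.2341]
eef_rot: [0.044, 0.709, -0.045, 0.703]
contact_force: [0.5, 0.4, -3.3]
width: 0.0593
```

```bash
python3 - <<'E'
from h import *
to(.578,-.2742,.150,83.5)
E
```

```text
clk 31.60 w 0.0593 F [ 0.5  0.4 -3.3] pos [ 0.5721 -0.2756  0.2341] yaw 82.8 tilt [-0.008  0.    -1.   ] | d cm x 0.59 y 0.14 z -8.41 wz 0.7
```

Emit:
send_rows([
  {"hand":0.7,"x":0.5,"y":0.1,"z":-1,"wx":0,"wy":-0.4,"wz":0.6},
  {"hand":0.7,"x":0,"y":0,"z":-2,"wx":0,"wy":0,"wz":0},
  {"hand":0.7,"x":0,"y":0,"z":-1.5,"wx":0,"wy":0,"wz":0},
  {"hand":0.7,"x":0,"y":0,"z":-1,"wx":0,"wy":0,"wz":0},
  {"hand":0.7,"x":0,"y":0,"z":0,"wx":0,"wy":0,"wz":0},
  {"hand":0.7,"x":0,"y":0,"z":0,"wx":0,"wy":0,"wz":0},
])

```text
clock: 32.2
ee_pos: [0.5792, -0.2629, 0.1759]
eef_rot: [0.038, 0.707, -0.033, 0.706]
contact_force: [0.2, 0.1, -3.1]
width: 0.0591
```

```bash
python3 - <<'E'
from h import *
to(.578,-.2742,.150,83.5)
E
```

```text
clk 32.20 w 0.0591 F [ 0.2  0.1 -3.1] pos [ 0.5792 -0.2629  0.1759] yaw 84.3 tilt [-0.     0.008 -1.   ] | d cm x -0.12 y -1.13 z -2.59 wz -0.8
```

Emit:
send_rows([
  {"hand":0.7,"x":-0.1,"y":-0.6,"z":0,"wx":-0.4,"wy":0,"wz":-0.7},
  {"hand":0.7,"x":0,"y":-0.5,"z":0,"wx":0,"wy":0,"wz":0},
  {"hand":0.7,"x":0,"y":0,"z":0,"wx":0,"wy":0,"wz":0},
  {"hand":0.7,"x":0,"y":0,"z":0,"wx":0,"wy":0,"wz":0},
])

```text
clock: 32.6
ee_pos: [0.5792, -0.2753, 0.1782]
eef_rot: [0.039, 0.705, -0.041, 0.707]
contact_force: [0.3, 0.3, -3.5]
width: 0.0593
```

```bash
python3 - <<'E'
from h import *
to(.578,-.2742,.150,83.5)
E
```

```text
clk 32.60 w 0.0593 F [ 0.3  0.3 -3.5] pos [ 0.5792 -0.2753  0.1782] yaw 83.5 tilt [ 0.004 -0.002 -1.   ] | d cm x -0.12 y 0.11 z -2.82 wz -0.0
```

Emit:
send_rows([
  {"hand":0.7,"x":0,"y":0.1,"z":-1,"wx":0.1,"wy":0.2,"wz":0},
  {"hand":0.7,"x":0,"y":0,"z":-1,"wx":0,"wy":0,"wz":0},
  {"hand":0.7,"x":0,"y":0,"z":-0.6,"wx":0,"wy":0,"wz":0},
  {"hand":0.7,"x":0,"y":0,"z":0,"wx":0,"wy":0,"wz":0},
  {"hand":0.7,"x":0,"y":0,"z":0,"wx":0,"wy":0,"wz":0},
])

```text
clock: 33.1
ee_pos: [0.5789, -0.2743, 0.1497]
eef_rot: [0.04, 0.706, -0.04, 0.706]
contact_force: [-1.4, 0.2, 2.7]
width: 0.059
```

```bash
python3 - <<'E'
from h import *
to(.578,-.2742,.150,83.5)
E
```

```text
clk 33.10 w 0.0590 F [-1.4  0.2  2.7] pos [ 0.5789 -0.2743  0.1497] yaw 83.5 tilt [-0.001  0.    -1.   ] | d cm x -0.09 y 0.01 z 0.03 wz 0.0
```

Contact on the rail, level. Release and rise.

Emit:
send_rows([
  {"hand":0.4,"x":0,"y":0,"z":0,"wx":0,"wy":0,"wz":0},
  {"hand":0,"x":0,"y":0,"z":0,"wx":0,"wy":0,"wz":0},
  {"hand":0,"x":0,"y":0,"z":0,"wx":0,"wy":0,"wz":0},
  {"hand":0,"x":0,"y":0,"z":0,"wx":0,"wy":0,"wz":0},
  {"hand":0,"x":0,"y":0,"z":1,"wx":0,"wy":0,"wz":0},
  {"hand":0,"x":0,"y":0,"z":2,"wx":0,"wy":0,"wz":0},
  {"hand":0,"x":0,"y":0,"z":3,"wx":0,"wy":0,"wz":0},
  {"hand":0,"x":0,"y":0,"z":3,"wx":0,"wy":0,"wz":0},
  {"hand":0,"x":0,"y":0,"z":1,"wx":0,"wy":0,"wz":0},
])

```text
clock: 34.0
ee_pos: [0.5806, -0.2745, 0.2579]
eef_rot: [0.04, 0.704, -0.04, 0.708]
contact_force: [0.1, -0.5, -0.6]
width: 0.0933
```

```bash
python3 - <<'E'
from h import *
to(.4225,.408,.089,84)
o=get_obs(); c=snap('wrist','w13.png'); W=world(c,o); capon(W,.578,-.274,.095,.12); circ(W,.578,-.274,.082,.0905)
V=world(snap('top','top4.png')); caps(V); circ(V,.4225,.408,.022,.05)
x,y,z=V[...,0],V[...,1],V[...,2]; m=(x>.58)&(x<.72)&(abs(y)<.06)&(z>.3)&(z<.36); print('handle',V[m].mean(0) if m.any() else None)
E
```

```text
clk 34.00 w 0.0933 F [ 0.1 -0.5 -0.6] pos [ 0.5806 -0.2745  0.2579] yaw 83.5 tilt [ 0.005 -0.002 -1.   ] | d cm x -15.81 y 68.25 z -16.89 wz 0.5
rect [ 577.  -271.3] [38.  66.1] long yaw -7.4 z pct [0.0977 0.103  0.1036 0.1041 0.1048] n 2197
circ [ 572.8 -271.8] 35.4 mean [ 573.7 -282.5] z 0.0888 1245
A none
B [521.8 281.8] [40.4 67.7] long yaw 141.3
C [453.6 183.4] [67.8 38. ] long yaw 17.8
D [402.3 287.2] [68.2 38.5] long yaw 23.7
circ [423.3 408. ] 30.3 mean [423.6 408.1] z 0.0279 472
handle [ 0.63355115 -0.01432281  0.33172093]
```

View pics/w13.png

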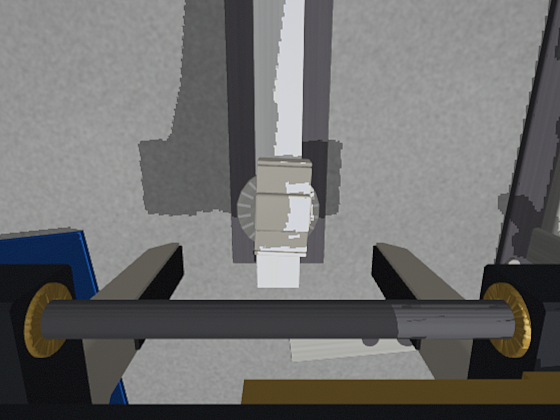

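View pics/top4.png

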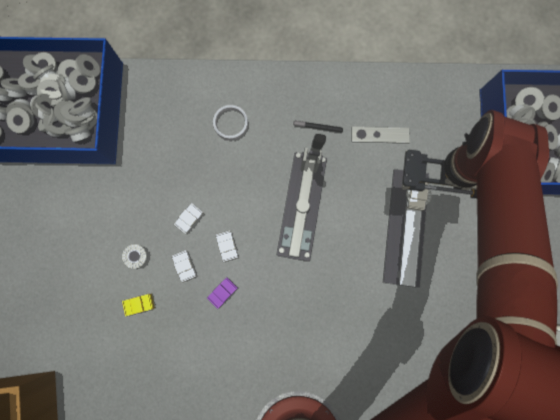

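Emit:
send_rows([
  {"hand":0,"x":-2,"y":2,"z":0,"wx":0,"wy":0,"wz":0},
  {"hand":0,"x":-2,"y":4.5,"z":0,"wx":0,"wy":0,"wz":0},
  {"hand":0,"x":-2,"y":4.5,"z":0,"wx":0,"wy":0,"wz":0},
  {"hand":0,"x":-1,"y":4.5,"z":0,"wx":0,"wy":0,"wz":0},
  {"hand":0,"x":-1,"y":4.5,"z":0,"wx":0,"wy":0,"wz":0},
  {"hand":0,"x":-1,"y":4.5,"z":0,"wx":0,"wy":0,"wz":0},
  {"hand":0,"x":-1,"y":4.5,"z":0,"wx":0,"wy":0,"wz":0},
  {"hand":0,"x":-1,"y":4.5,"z":0,"wx":0,"wy":0,"wz":0},
  {"hand":0,"x":-1,"y":4.5,"z":0,"wx":0,"wy":0,"wz":0},
  {"hand":0,"x":-1,"y":4.5,"z":0,"wx":0,"wy":0,"wz":0},
])

```text
clock: 35.1
ee_pos: [0.4351, 0.1549, 0.2423]
eef_rot: [0.044, 0.712, -0.049, 0.699]
contact_force: [0.6, 0.6, -0.4]
width: 0.0931
```

```bash
python3 - <<'E'
from h import *
to(.4225,.408,.089,84)
E
```

```text
clk 35.10 w 0.0931 F [ 0.6  0.6 -0.4] pos [0.4351 0.1549 0.2423] yaw 82.5 tilt [-0.019 -0.006 -1.   ] | d cm x -1.26 y 25.31 z -15.33 wz 1.5
```

Emit:
send_rows([
  {"hand":0,"x":0,"y":4.5,"z":0,"wx":0.3,"wy":-1,"wz":0.3},
  {"hand":0,"x":0,"y":4.5,"z":0,"wx":0,"wy":0,"wz":0.3},
  {"hand":0,"x":0,"y":4.5,"z":0,"wx":0,"wy":0,"wz":0.3},
  {"hand":0,"x":-0.4,"y":4.5,"z":0,"wx":0,"wy":0,"wz":0},
  {"hand":0,"x":-0.4,"y":3,"z":0,"wx":0,"wy":0,"wz":0},
  {"hand":0,"x":0,"y":1,"z":0,"wx":0,"wy":0,"wz":0},
  {"hand":0,"x":0,"y":0,"z":0,"wx":0,"wy":0,"wz":0},
  {"hand":0,"x":0,"y":0,"z":0,"wx":0,"wy":0,"wz":0},
])

```text
clock: 35.9
ee_pos: [0.4168, 0.3854, 0.231]
eef_rot: [0.032, 0.713, -0.041, 0.699]
contact_force: [-0.4, -0.3, 0.8]
width: 0.0932
```

```bash
python3 - <<'E'
from h import *
to(.4225,.408,.089,84)
o=get_obs(); c=snap('wrist','w14.png'); W=world(c,o); circ(W,.4225,.408,.022,.05,.045); caps(W)
E
```

```text
clk 35.90 w 0.0932 F [-0.4 -0.3  0.8] pos [0.4168 0.3854 0.231 ] yaw 84.1 tilt [-0.02  -0.012 -1.   ] | d cm x 0.57 y 2.26 z -14.20 wz -0.1
circ [422.3 407.8] 30.0 mean [421.4 407.9] z 0.0289 4080
A none
B [519.5 280.4] [37.8 70. ] long yaw 142.7
C [451.9 183.2] [69.4 39.2] long yaw 18.9
D [400.9 286.7] [68.8 38.4] long yaw 23.4
```

Emit:
send_rows([
  {"hand":0,"x":0.5,"y":1.2,"z":-1,"wx":0.7,"wy":-1.1,"wz":0},
  {"hand":0,"x":0,"y":1,"z":-2,"wx":0,"wy":0,"wz":0},
  {"hand":0,"x":0,"y":0,"z":-3,"wx":0,"wy":0,"wz":0},
  {"hand":0,"x":0,"y":0,"z":-2,"wx":0,"wy":0,"wz":0},
  {"hand":0,"x":0,"y":0,"z":-1,"wx":0,"wy":0,"wz":0},
  {"hand":0,"x":0,"y":0,"z":0,"wx":0,"wy":0,"wz":0},
  {"hand":0,"x":0,"y":0,"z":0,"wx":0,"wy":0,"wz":0},
])

```text
clock: 36.65
ee_pos: [0.4303, 0.3924, 0.1405]
eef_rot: [0.043, 0.703, -0.047, 0.708]
contact_force: [-0.5, 1.0, 0.8]
width: 0.0927
```

```bash
python3 - <<'E'
from h import *
to(.4225,.408,.089,84)
E
```

```text
clk 36.65 w 0.0927 F [-0.5  1.   0.8] pos [0.4303 0.3924 0.1405] yaw 82.7 tilt [ 0.006 -0.007 -1.   ] | d cm x -0.78 y 1.56 z -5.15 wz 1.3
```

Emit:
send_rows([
  {"hand":0,"x":-0.4,"y":0.8,"z":-0.5,"wx":0.4,"wy":0.3,"wz":1},
  {"hand":0,"x":-0.3,"y":0.7,"z":-0.5,"wx":0,"wy":0,"wz":0},
  {"hand":0,"x":0,"y":0,"z":0,"wx":0,"wy":0,"wz":0},
  {"hand":0,"x":0,"y":0,"z":0,"wx":0,"wy":0,"wz":0},
])

```text
clock: 37.05
ee_pos: [0.424, 0.4096, 0.1328]
eef_rot: [0.04, 0.705, -0.037, 0.707]
contact_force: [0.0, 0.5, -0.8]
width: 0.0932
```

```bash
python3 - <<'E'
from h import *
to(.4225,.408,.089,84)
E
```

```text
clk 37.05 w 0.0932 F [ 0.   0.5 -0.8] pos [0.424  0.4096 0.1328] yaw 83.8 tilt [ 0.004  0.005 -1.   ] | d cm x -0.15 y -0.16 z -4.38 wz 0.2
```

Emit:
send_rows([
  {"hand":0,"x":-0.2,"y":-0.1,"z":-1,"wx":-0.2,"wy":0.2,"wz":0},
  {"hand":0,"x":0,"y":0,"z":-1,"wx":0,"wy":0,"wz":0},
  {"hand":0,"x":0,"y":0,"z":-1,"wx":0,"wy":0,"wz":0},
  {"hand":0,"x":0,"y":0,"z":-0.6,"wx":0,"wy":0,"wz":0},
  {"hand":0,"x":0,"y":0,"z":0,"wx":0,"wy":0,"wz":0},
  {"hand":0,"x":0,"y":0,"z":0,"wx":0,"wy":0,"wz":0},
], newtons=20)

```text
clock: 37.65
ee_pos: [0.4213, 0.4081, 0.0928]
eef_rot: [0.038, 0.706, -0.038, 0.706]
contact_force: [-0.0, -0.5, -0.4]
width: 0.0931
```

```bash
python3 - <<'E'
from h import *
to(.4225,.408,.089,84)
E
```

```text
clk 37.65 w 0.0931 F [-0.  -0.5 -0.4] pos [0.4213 0.4081 0.0928] yaw 83.8 tilt [-0. -0. -1.] | d cm x 0.12 y -0.01 z -0.38 wz 0.2
```

Emit:
send_rows([
  {"hand":0,"x":0.1,"y":0,"z":-0.4,"wx":0,"wy":0,"wz":0},
  {"hand":0.5,"x":0,"y":0,"z":0,"wx":0,"wy":0,"wz":0},
  {"hand":0.7,"x":0,"y":0,"z":0,"wx":0,"wy":0,"wz":0},
  {"hand":0.7,"x":0,"y":0,"z":0,"wx":0,"wy":0,"wz":0},
  {"hand":0.7,"x":0,"y":0,"z":0,"wx":0,"wy":0,"wz":0},
  {"hand":0.7,"x":0,"y":0,"z":0,"wx":0,"wy":0,"wz":0},
  {"hand":0.7,"x":0,"y":0,"z":0,"wx":0,"wy":0,"wz":0},
], newtons=20)

```text
clock: 38.35
ee_pos: [0.4231, 0.4085, 0.0896]
eef_rot: [0.039, 0.706, -0.038, 0.707]
contact_force: [0.1, 0.9, -0.3]
width: 0.0594
```

Emit:
send_rows([
  {"hand":0.7,"x":0,"y":0,"z":1,"wx":0,"wy":0,"wz":0},
  {"hand":0.7,"x":0,"y":0,"z":3,"wx":0,"wy":0,"wz":0},
  {"hand":0.7,"x":0,"y":0,"z":3,"wx":0,"wy":0,"wz":0},
  {"hand":0.7,"x":0,"y":0,"z":3,"wx":0,"wy":0,"wz":0},
  {"hand":0.7,"x":0.5,"y":-2,"z":3,"wx":0,"wy":0,"wz":0},
  {"hand":0.7,"x":1.2,"y":-4,"z":0.5,"wx":0,"wy":0,"wz":0},
  {"hand":0.7,"x":1.2,"y":-4,"z":0,"wx":0,"wy":0,"wz":-0.5},
  {"hand":0.7,"x":1.2,"y":-4,"z":0,"wx":0,"wy":0,"wz":-0.5},
  {"hand":0.7,"x":1.2,"y":-4,"z":0,"wx":0,"wy":0,"wz":-0.5},
  {"hand":0.7,"x":1.2,"y":-4,"z":0,"wx":0,"wy":0,"wz":-0.5},
])

```text
clock: 39.35
ee_pos: [0.482, 0.1877, 0.2331]
eef_rot: [0.046, 0.706, -0.043, 0.705]
contact_force: [0.7, 0.6, -2.1]
width: 0.0594
```

```bash
python3 - <<'E'
from h import *
to(.553,-.003,.2,80.5)
E
```

```text
clk 39.35 w 0.0594 F [ 0.7  0.6 -2.1] pos [0.482  0.1877 0.2331] yaw 82.8 tilt [-0.001  0.005 -1.   ] | d cm x 7.10 y -19.07 z -3.31 wz -2.3
```

Emit:
send_rows([
  {"hand":0.7,"x":1.4,"y":-4,"z":0,"wx":-0.3,"wy":0,"wz":-0.6},
  {"hand":0.7,"x":1.4,"y":-4,"z":0,"wx":0,"wy":0,"wz":-0.6},
  {"hand":0.7,"x":1.4,"y":-4,"z":0,"wx":0,"wy":0,"wz":-0.6},
  {"hand":0.7,"x":1.4,"y":-3,"z":0,"wx":0,"wy":0,"wz":0},
  {"hand":0.7,"x":0.7,"y":-1.5,"z":0,"wx":0,"wy":0,"wz":0},
  {"hand":0.7,"x":0,"y":0,"z":0,"wx":0,"wy":0,"wz":0},
  {"hand":0.7,"x":0,"y":0,"z":0,"wx":0,"wy":0,"wz":0},
])

```text
clock: 40.05
ee_pos: [0.5445, 0.0061, 0.2357]
eef_rot: [0.059, 0.705, -0.063, 0.704]
contact_force: [0.2, 0.8, -1.4]
width: 0.0594
```

```bash
python3 - <<'E'
from h import *
to(.553,-.003,.2,80.5)
E
```

```text
clk 40.05 w 0.0594 F [ 0.2  0.8 -1.4] pos [0.5445 0.0061 0.2357] yaw 80.1 tilt [-0.002 -0.006 -1.   ] | d cm x 0.85 y -0.91 z -3.57 wz 0.4
```

Emit:
send_rows([
  {"hand":0.7,"x":0.8,"y":-0.9,"z":-1,"wx":0.3,"wy":0,"wz":0.3},
  {"hand":0.7,"x":0,"y":-0.2,"z":-2,"wx":0,"wy":0,"wz":0},
  {"hand":0.7,"x":0,"y":-0.2,"z":-2,"wx":0,"wy":0,"wz":0},
  {"hand":0.7,"x":0,"y":-0.1,"z":-1,"wx":0,"wy":0,"wz":0},
  {"hand":0.7,"x":0,"y":0,"z":0,"wx":0,"wy":0,"wz":0},
  {"hand":0.7,"x":0,"y":0,"z":0,"wx":0,"wy":0,"wz":0},
])

```text
clock: 40.65
ee_pos: [0.5528, -0.0013, 0.1728]
eef_rot: [0.056, 0.706, -0.053, 0.704]
contact_force: [0.5, 1.3, -2.6]
width: 0.0591
```

```bash
python3 - <<'E'
from h import *
to(.553,-.003,.1355,80.5)
E
```

```text
clk 40.65 w 0.0591 F [ 0.5  1.3 -2.6] pos [ 0.5528 -0.0013  0.1728] yaw 81.2 tilt [-0.002  0.004 -1.   ] | d cm x 0.02 y -0.17 z -3.73 wz -0.7
```

Emit:
send_rows([
  {"hand":0.7,"x":0,"y":-0.2,"z":-1,"wx":-0.2,"wy":-0.1,"wz":-0.6},
  {"hand":0.7,"x":0,"y":0,"z":-1.2,"wx":0,"wy":0,"wz":0},
  {"hand":0.7,"x":0,"y":0,"z":-0.8,"wx":0,"wy":0,"wz":0},
  {"hand":0.7,"x":0,"y":0,"z":0,"wx":0,"wy":0,"wz":0},
  {"hand":0.7,"x":0,"y":0,"z":0,"wx":0,"wy":0,"wz":0},
])

```text
clock: 41.15
ee_pos: [0.5538, -0.0025, 0.1418]
eef_rot: [0.058, 0.704, -0.057, 0.706]
contact_force: [-0.1, -0.1, -2.3]
width: 0.0595
```

```bash
python3 - <<'E'
from h import *
to(.553,-.003,.1355,80.5)
E
```

```text
clk 41.15 w 0.0595 F [-0.1 -0.1 -2.3] pos [ 0.5538 -0.0025  0.1418] yaw 80.6 tilt [ 0.003  0.001 -1.   ] | d cm x -0.08 y -0.05 z -0.63 wz -0.1
```

Emit:
send_rows([
  {"hand":0.7,"x":-0.1,"y":-0.1,"z":-0.6,"wx":0,"wy":0.2,"wz":0},
  {"hand":0.7,"x":0,"y":0,"z":-0.1,"wx":0,"wy":0,"wz":0},
  {"hand":0.7,"x":0,"y":0,"z":0,"wx":0,"wy":0,"wz":0},
])

```text
clock: 41.45
ee_pos: [0.5531, -0.0036, 0.1347]
eef_rot: [0.058, 0.704, -0.057, 0.705]
contact_force: [-0.8, 0.8, -2.0]
width: 0.0595
```

Emit:
send_rows([
  {"hand":0.7,"x":0,"y":0,"z":-0.1,"wx":0,"wy":0,"wz":0},
  {"hand":0.7,"x":0,"y":0,"z":0,"wx":0,"wy":0,"wz":0},
])

```text
clock: 41.65
ee_pos: [0.5533, -0.0037, 0.1348]
eef_rot: [0.058, 0.704, -0.057, 0.705]
contact_force: [0.3, -0.5, -2.3]
width: 0.0594
```

Emit:
send_rows([
  {"hand":0.7,"x":0,"y":0,"z":-0.2,"wx":0,"wy":0,"wz":0},
  {"hand":0.7,"x":0,"y":0,"z":0,"wx":0,"wy":0,"wz":0},
])

```text
clock: 41.85
ee_pos: [0.5539, -0.0037, 0.1349]
eef_rot: [0.058, 0.703, -0.057, 0.706]
contact_force: [-0.5, 1.8, -2.8]
width: 0.0593
```

Emit:
send_rows([
  {"hand":0.7,"x":-0.1,"y":0,"z":-0.3,"wx":0,"wy":0.2,"wz":0},
  {"hand":0.7,"x":0,"y":0,"z":-0.1,"wx":0,"wy":0,"wz":0},
])

```text
clock: 42.05
ee_pos: [0.5542, -0.0036, 0.1345]
eef_rot: [0.058, 0.703, -0.058, 0.706]
contact_force: [-2.3, 0.0, 3.0]
width: 0.0592
```

Seated. Release and rise.

Emit:
send_rows([
  {"hand":0.4,"x":0,"y":0,"z":0,"wx":0,"wy":0,"wz":0},
  {"hand":0,"x":0,"y":0,"z":0,"wx":0,"wy":0,"wz":0},
  {"hand":0,"x":0,"y":0,"z":0,"wx":0,"wy":0,"wz":0},
  {"hand":0,"x":0,"y":0,"z":0,"wx":0,"wy":0,"wz":0},
  {"hand":0,"x":0,"y":0,"z":1,"wx":0,"wy":0,"wz":0},
  {"hand":0,"x":0,"y":0,"z":2,"wx":0,"wy":0,"wz":0},
  {"hand":0,"x":0,"y":0,"z":3,"wx":0,"wy":0,"wz":0},
  {"hand":0,"x":0,"y":0,"z":3,"wx":0,"wy":0,"wz":0},
  {"hand":0,"x":0,"y":0,"z":0,"wx":0,"wy":0,"wz":0},
])

```text
clock: 42.95
ee_pos: [0.5551, -0.0034, 0.2286]
eef_rot: [0.058, 0.703, -0.057, 0.707]
contact_force: [0.3, 0.0, -0.2]
width: 0.0928
```

```bash
python3 - <<'E'
from h import *
to(.452,.183,.0925,109)
o=get_obs(); c=snap('wrist','w15.png'); W=world(c,o); circ(W,.553,-.0035,.066,.085)
caps(W)
V=world(snap('top','top5.png')); caps(V)
E
```

```text
clk 42.95 w 0.0928 F [ 0.3  0.  -0.2] pos [ 0.5551 -0.0034  0.2286] yaw 80.6 tilt [ 0.006  0.001 -1.   ] | d cm x -10.31 y 18.64 z -13.61 wz 28.4
circ [553.7  -4.2] 30.0 mean [552.6  -3.9] z 0.074 5747
A none
B none
C [454.8 182.3] [64.  39.2] long yaw 18.2
D none
A none
B [520.9 281. ] [37.8 68.8] long yaw 142.3
C [453.9 183.5] [68.6 37.9] long yaw 17.7
D [402.8 286.8] [67.9 37.9] long yaw 23.7
```

Emit:
send_rows([
  {"hand":0,"x":-0.3,"y":2,"z":0,"wx":0,"wy":0.3,"wz":-3},
  {"hand":0,"x":-0.3,"y":4,"z":0,"wx":0,"wy":0,"wz":-3},
  {"hand":0,"x":-0.3,"y":4,"z":0,"wx":0,"wy":0,"wz":-3.5},
  {"hand":0,"x":-0.3,"y":4,"z":0,"wx":0,"wy":0,"wz":-3.5},
  {"hand":0,"x":-0.3,"y":4,"z":0,"wx":0,"wy":0,"wz":-3.5},
  {"hand":0,"x":-0.3,"y":4,"z":0,"wx":0,"wy":0,"wz":-3.5},
  {"hand":0,"x":-0.3,"y":4,"z":0,"wx":0,"wy":0,"wz":-3.5},
  {"hand":0,"x":-0.3,"y":2,"z":0,"wx":0,"wy":0,"wz":-3},
  {"hand":0,"x":0,"y":0,"z":0,"wx":0,"wy":0,"wz":0},
  {"hand":0,"x":0,"y":0,"z":0,"wx":0,"wy":0,"wz":0},
])

```text
clock: 44.05
ee_pos: [0.5195, 0.281, 0.2116]
eef_rot: [0.22, 0.68, -0.231, 0.66]
contact_force: [1.3, 0.2, 0.1]
width: 0.0933
```

```bash
python3 - <<'E'
from h import *
to(.5197,.2803,.0925,52.6)
o=get_obs(); c=snap('wrist','w16.png'); W=world(c,o); caps(W)
E
```

```text
clk 44.05 w 0.0933 F [1.3 0.2 0.1] pos [0.5195 0.281  0.2116] yaw 52.8 tilt [-0.033 -0.005 -0.999] | d cm x 0.02 y -0.07 z -11.91 wz -0.2
A none
B [519.5 280.1] [37.8 68.5] long yaw 142.9
C [452.1 182.6] [69.1 38.7] long yaw 17.8
D [401.2 286.2] [69. 38.] long yaw 23.6
```

Emit:
send_rows([
  {"hand":0,"x":0,"y":0,"z":-0.5,"wx":0.3,"wy":-1.9,"wz":0},
  {"hand":0,"x":0,"y":0,"z":-2,"wx":0,"wy":0,"wz":0},
  {"hand":0,"x":0,"y":0,"z":-2.5,"wx":0,"wy":0,"wz":0},
  {"hand":0,"x":0,"y":0,"z":-2,"wx":0,"wy":0,"wz":0},
  {"hand":0,"x":0,"y":0,"z":0,"wx":0,"wy":0,"wz":0},
  {"hand":0,"x":0,"y":0,"z":0,"wx":0,"wy":0,"wz":0},
])

```text
clock: 44.7
ee_pos: [0.5239, 0.2656, 0.1397]
eef_rot: [0.229, 0.666, -0.234, 0.67]
contact_force: [-0.3, 0.9, 0.1]
width: 0.093
```

```bash
python3 - <<'E'
from h import *
to(.5195,.2801,.0925,52.8)
E
```

```text
clk 44.70 w 0.0930 F [-0.3  0.9  0.1] pos [0.5239 0.2656 0.1397] yaw 51.8 tilt [ 0.003 -0.008 -1.   ] | d cm x -0.44 y 1.45 z -4.72 wz 1.0
```

Emit:
send_rows([
  {"hand":0,"x":-0.2,"y":0.7,"z":-0.5,"wx":0.4,"wy":0.1,"wz":0.9},
  {"hand":0,"x":-0.2,"y":0.6,"z":-0.5,"wx":0,"wy":0,"wz":0},
  {"hand":0,"x":0,"y":0,"z":0,"wx":0,"wy":0,"wz":0},
  {"hand":0,"x":0,"y":0,"z":0,"wx":0,"wy":0,"wz":0},
])

```text
clock: 45.1
ee_pos: [0.5215, 0.2788, 0.132]
eef_rot: [0.227, 0.668, -0.225, 0.672]
contact_force: [-0.9, -0.0, 0.8]
width: 0.0932
```

```bash
python3 - <<'E'
from h import *
to(.5195,.2801,.0925,52.8)
E
```

```text
clk 45.10 w 0.0932 F [-0.9 -0.   0.8] pos [0.5215 0.2788 0.132 ] yaw 52.7 tilt [ 0.005  0.002 -1.   ] | d cm x -0.20 y 0.13 z -3.95 wz 0.1
```

Emit:
send_rows([
  {"hand":0,"x":-0.2,"y":0.1,"z":-1,"wx":-0.1,"wy":0.3,"wz":0},
  {"hand":0,"x":0,"y":0,"z":-1,"wx":0,"wy":0,"wz":0},
  {"hand":0,"x":0,"y":0,"z":-1,"wx":0,"wy":0,"wz":0},
  {"hand":0,"x":0,"y":0,"z":-0.5,"wx":0,"wy":0,"wz":0},
  {"hand":0,"x":0,"y":0,"z":0,"wx":0,"wy":0,"wz":0},
  {"hand":0,"x":0,"y":0,"z":0,"wx":0,"wy":0,"wz":0},
])

```text
clock: 45.7
ee_pos: [0.5189, 0.2801, 0.0935]
eef_rot: [0.226, 0.67, -0.226, 0.67]
contact_force: [0.7, 0.4, 0.2]
width: 0.0931
```

```bash
python3 - <<'E'
from h import *
to(.5195,.2801,.0925,52.8)
E
```

```text
clk 45.70 w 0.0931 F [0.7 0.4 0.2] pos [0.5189 0.2801 0.0935] yaw 52.7 tilt [-0.001 -0.001 -1.   ] | d cm x 0.06 y 0.00 z -0.10 wz 0.1
```

Emit:
send_rows([
  {"hand":0.5,"x":0,"y":0,"z":-0.1,"wx":0,"wy":0,"wz":0},
  {"hand":0.8,"x":0,"y":0,"z":0,"wx":0,"wy":0,"wz":0},
  {"hand":0.8,"x":0,"y":0,"z":0,"wx":0,"wy":0,"wz":0},
  {"hand":0.8,"x":0,"y":0,"z":0,"wx":0,"wy":0,"wz":0},
  {"hand":0.8,"x":0,"y":0,"z":0,"wx":0,"wy":0,"wz":0},
  {"hand":0.8,"x":0,"y":0,"z":0,"wx":0,"wy":0,"wz":0},
  {"hand":0.8,"x":0,"y":0,"z":0,"wx":0,"wy":0,"wz":0},
  {"hand":0.8,"x":0,"y":0,"z":0,"wx":0,"wy":0,"wz":0},
  {"hand":0.8,"x":0,"y":0,"z":0,"wx":0,"wy":0,"wz":0},
], newtons=10)

```text
clock: 46.6
ee_pos: [0.5197, 0.2803, 0.0937]
eef_rot: [0.227, 0.67, -0.226, 0.67]
contact_force: [-0.4, 0.4, -0.2]
width: 0.038
```

Emit:
send_rows([
  {"hand":0.8,"x":0,"y":0,"z":1,"wx":0,"wy":0,"wz":0},
  {"hand":0.8,"x":0,"y":0,"z":3,"wx":0,"wy":0,"wz":0},
  {"hand":0.8,"x":0,"y":0,"z":3,"wx":0,"wy":0,"wz":0},
  {"hand":0.8,"x":0,"y":0,"z":3,"wx":0,"wy":0,"wz":0},
  {"hand":0.8,"x":0.3,"y":-2,"z":2,"wx":0,"wy":0,"wz":3.5},
  {"hand":0.8,"x":0.4,"y":-3,"z":0,"wx":0,"wy":0,"wz":3.5},
  {"hand":0.8,"x":0.4,"y":-3,"z":0,"wx":0,"wy":0,"wz":3.5},
  {"hand":0.8,"x":0.4,"y":-3,"z":0,"wx":0,"wy":0,"wz":3.5},
  {"hand":0.8,"x":0.4,"y":-3,"z":0,"wx":0,"wy":0,"wz":3.5},
  {"hand":0.8,"x":0.4,"y":-3,"z":0,"wx":0,"wy":0,"wz":3.5},
])

```text
clock: 47.6
ee_pos: [0.5401, 0.1115, 0.2248]
eef_rot: [0.092, 0.7, -0.088, 0.703]
contact_force: [0.8, -0.0, -1.2]
width: 0.0376
```

```bash
python3 - <<'E'
from h import *
to(.5535,-.004,.2,80.5)
E
```

```text
clk 47.60 w 0.0376 F [ 0.8 -0.  -1.2] pos [0.5401 0.1115 0.2248] yaw 75.3 tilt [ 0.006  0.005 -1.   ] | d cm x 1.34 y -11.55 z -2.48 wz 5.2
```

Emit:
send_rows([
  {"hand":0.8,"x":0.4,"y":-3,"z":0,"wx":-0.3,"wy":0.3,"wz":2},
  {"hand":0.8,"x":0.4,"y":-3,"z":0,"wx":0,"wy":0,"wz":2},
  {"hand":0.8,"x":0.4,"y":-3,"z":0,"wx":0,"wy":0,"wz":1},
  {"hand":0.8,"x":0.2,"y":-1.5,"z":0,"wx":0,"wy":0,"wz":0},
  {"hand":0.8,"x":0,"y":0,"z":0,"wx":0,"wy":0,"wz":0},
  {"hand":0.8,"x":0,"y":0,"z":0,"wx":0,"wy":0,"wz":0},
])

```text
clock: 48.2
ee_pos: [0.5539, -0.005, 0.2287]
eef_rot: [0.06, 0.703, -0.063, 0.706]
contact_force: [0.2, 0.6, 0.2]
width: 0.0382
```

```bash
python3 - <<'E'
from h import *
to(.5535,-.004,.1627,80.5)
E
```

```text
clk 48.20 w 0.0382 F [0.2 0.6 0.2] pos [ 0.5539 -0.005   0.2287] yaw 80.0 tilt [ 0.003 -0.005 -1.   ] | d cm x -0.04 y 0.10 z -6.60 wz 0.5
```

Emit:
send_rows([
  {"hand":0.8,"x":0,"y":0,"z":-0.8,"wx":0.3,"wy":0.1,"wz":0.4},
  {"hand":0.8,"x":0,"y":-0.1,"z":-0.8,"wx":0,"wy":0,"wz":0},
  {"hand":0.8,"x":0,"y":-0.1,"z":-0.8,"wx":0,"wy":0,"wz":0},
  {"hand":0.8,"x":0,"y":-0.1,"z":-0.8,"wx":0,"wy":0,"wz":0},
  {"hand":0.8,"x":0,"y":0,"z":0,"wx":0,"wy":0,"wz":0},
  {"hand":0.8,"x":0,"y":0,"z":0,"wx":0,"wy":0,"wz":0},
])

```text
clock: 48.8
ee_pos: [0.5528, -0.0021, 0.1933]
eef_rot: [0.057, 0.705, -0.055, 0.704]
contact_force: [-0.1, 0.6, -1.2]
width: 0.0377
```

```bash
python3 - <<'E'
from h import *
to(.5535,-.004,.1627,80.5)
o=get_obs(); c=snap('wrist','w17.png'); W=world(c,o)
a=np.radians(yaw(o)); T=np.array(o['ee_pos']); d=W-T
ty=d[...,0]*np.cos(a)+d[...,1]*np.sin(a); tx=d[...,0]*np.sin(a)-d[...,1]*np.cos(a)
m=(abs(ty)<.018)&(d[...,2]<-.058)&(d[...,2]>-.08)&(abs(tx)<.06)
print('tx',np.percentile(tx[m],[0,1,50,100]),'zrel bridge/boss',np.median(d[m&(tx<-.017)][:,2]))
E
```

```text
clk 48.80 w 0.0377 F [-0.1  0.6 -1.2] pos [ 0.5528 -0.0021  0.1933] yaw 80.9 tilt [-0.001  0.004 -1.   ] | d cm x 0.07 y -0.19 z -3.06 wz -0.4
tx [-0.03548984 -0.03518219 -0.01358327  0.00890557] zrel bridge/boss -0.0705983150719633
```

Emit:
send_rows([
  {"hand":0.8,"x":0.1,"y":-0.2,"z":-0.7,"wx":-0.2,"wy":0,"wz":-0.4},
  {"hand":0.8,"x":0,"y":0,"z":-0.7,"wx":0,"wy":0,"wz":0},
  {"hand":0.8,"x":0,"y":0,"z":-0.7,"wx":0,"wy":0,"wz":0},
  {"hand":0.8,"x":0,"y":0,"z":0,"wx":0,"wy":0,"wz":0},
  {"hand":0.8,"x":0,"y":0,"z":0,"wx":0,"wy":0,"wz":0},
])

```text
clock: 49.35
ee_pos: [0.5541, -0.0044, 0.1708]
eef_rot: [0.059, 0.705, -0.059, 0.705]
contact_force: [0.4, -0.0, -0.3]
width: 0.0378
```

```bash
python3 - <<'E'
from h import *
to(.554,-.004,.1627,80.5)
E
```

```text
clk 49.35 w 0.0378 F [ 0.4 -0.  -0.3] pos [ 0.5541 -0.0044  0.1708] yaw 80.5 tilt [-0.  0. -1.] | d cm x -0.01 y 0.04 z -0.81 wz 0.0
```

Emit:
send_rows([
  {"hand":0.8,"x":0,"y":0,"z":-0.4,"wx":0,"wy":0,"wz":0},
  {"hand":0.8,"x":0,"y":0,"z":-0.3,"wx":0,"wy":0,"wz":0},
  {"hand":0.8,"x":0,"y":0,"z":0,"wx":0,"wy":0,"wz":0},
])

```text
clock: 49.65
ee_pos: [0.5543, -0.0044, 0.1635]
eef_rot: [0.059, 0.705, -0.059, 0.705]
contact_force: [1.1, -0.2, -0.3]
width: 0.0379
```

```bash
python3 - <<'E'
from h import *
to(.554,-.004,.1627,80.5)
E
```

```text
clk 49.65 w 0.0379 F [ 1.1 -0.2 -0.3] pos [ 0.5543 -0.0044  0.1635] yaw 80.5 tilt [ 0.  0. -1.] | d cm x -0.03 y 0.04 z -0.08 wz 0.0
```

Emit:
send_rows([
  {"hand":0.8,"x":0,"y":0,"z":-0.1,"wx":0,"wy":0,"wz":0},
  {"hand":0.4,"x":0,"y":0,"z":0,"wx":0,"wy":0,"wz":0},
  {"hand":0,"x":0,"y":0,"z":0,"wx":0,"wy":0,"wz":0},
  {"hand":0,"x":0,"y":0,"z":0,"wx":0,"wy":0,"wz":0},
  {"hand":0,"x":0,"y":0,"z":0,"wx":0,"wy":0,"wz":0},
  {"hand":0,"x":0,"y":0,"z":1,"wx":0,"wy":0,"wz":0},
  {"hand":0,"x":0,"y":0,"z":2,"wx":0,"wy":0,"wz":0},
  {"hand":0,"x":0,"y":0,"z":3,"wx":0,"wy":0,"wz":0},
  {"hand":0,"x":0,"y":0,"z":2,"wx":0,"wy":0,"wz":0},
  {"hand":0,"x":0,"y":0,"z":1,"wx":0,"wy":0,"wz":0},
])

```text
clock: 50.65
ee_pos: [0.5537, -0.0043, 0.2571]
eef_rot: [0.059, 0.705, -0.059, 0.704]
contact_force: [-0.4, -0.6, 0.2]
width: 0.0927
```

```bash
python3 - <<'E'
from h import *
to(.637,-.017,.3685,80.5)
o=get_obs(); c=snap('wrist','w18.png'); W=world(c,o); capon(W,.553,-.0035,.082,.115); capon(W,.553,-.0035,.097,.115)
E
```

```text
clk 50.65 w 0.0927 F [-0.4 -0.6  0.2] pos [ 0.5537 -0.0043  0.2571] yaw 80.5 tilt [-0.001  0.    -1.   ] | d cm x 8.33 y -1.27 z 11.14 wz 0.0
rect [553.4  -5.7] [38.4 69.3] long yaw -9.8 z pct [0.0901 0.0912 0.0922 0.1011 0.1023] n 5070
rect [553.2  -6.1] [37.8 26.5] long yaw 81.5 z pct [0.0996 0.1008 0.1014 0.102  0.1027] n 2013
```

View pics/w18.png

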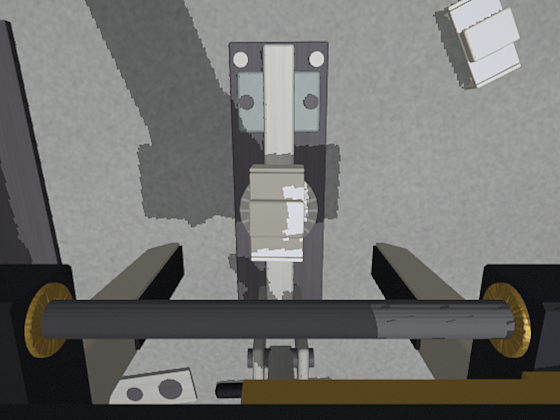

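Emit:
send_rows([
  {"hand":0,"x":0,"y":0,"z":2,"wx":0,"wy":0,"wz":0},
  {"hand":0,"x":0,"y":0,"z":3,"wx":0,"wy":0,"wz":0},
  {"hand":0,"x":0,"y":0,"z":3,"wx":0,"wy":0,"wz":0},
  {"hand":0,"x":0,"y":0,"z":2,"wx":0,"wy":0,"wz":0},
  {"hand":0,"x":0,"y":0,"z":1,"wx":0,"wy":0,"wz":0},
  {"hand":0,"x":0,"y":0,"z":0,"wx":0,"wy":0,"wz":0},
])

```text
clock: 51.3
ee_pos: [0.5519, -0.0045, 0.3696]
eef_rot: [0.059, 0.706, -0.059, 0.703]
contact_force: [0.3, 0.0, -0.4]
width: 0.0929
```

```bash
python3 - <<'E'
from h import *
to(.637,-.017,.3685,80.5)
E
```

```text
clk 51.30 w 0.0929 F [ 0.3  0.  -0.4] pos [ 0.5519 -0.0045  0.3696] yaw 80.5 tilt [-0.005  0.    -1.   ] | d cm x 8.51 y -1.25 z -0.11 wz 0.0
```

Emit:
send_rows([
  {"hand":0,"x":1,"y":-0.1,"z":0.1,"wx":0,"wy":-0.5,"wz":0},
  {"hand":0,"x":1.5,"y":-0.2,"z":0.1,"wx":0,"wy":0,"wz":0},
  {"hand":0,"x":1.5,"y":-0.2,"z":0.1,"wx":0,"wy":0,"wz":0},
  {"hand":0,"x":1.5,"y":-0.2,"z":0.1,"wx":0,"wy":0,"wz":0},
  {"hand":0,"x":1.5,"y":-0.2,"z":0.1,"wx":0,"wy":0,"wz":0},
  {"hand":0,"x":0.8,"y":-0.1,"z":0,"wx":0,"wy":0,"wz":0},
  {"hand":0,"x":0,"y":0,"z":0,"wx":0,"wy":0,"wz":0},
  {"hand":0,"x":0,"y":0,"z":0,"wx":0,"wy":0,"wz":0},
])

```text
clock: 52.1
ee_pos: [0.6325, -0.0157, 0.362]
eef_rot: [0.058, 0.71, -0.059, 0.7]
contact_force: [0.5, 0.5, -0.5]
width: 0.0929
```

```bash
python3 - <<'E'
from h import *
to(.637,-.017,.3685,80.5)
E
```

```text
clk 52.10 w 0.0929 F [ 0.5  0.5 -0.5] pos [ 0.6325 -0.0157  0.362 ] yaw 80.5 tilt [-0.014 -0.001 -1.   ] | d cm x 0.45 y -0.13 z 0.65 wz 0.0
```

Emit:
send_rows([
  {"hand":0,"x":0.4,"y":-0.1,"z":0.6,"wx":0,"wy":-0.8,"wz":0},
  {"hand":0.5,"x":0,"y":0,"z":0,"wx":0,"wy":0,"wz":0},
  {"hand":1,"x":0,"y":0,"z":0,"wx":0,"wy":0,"wz":0},
  {"hand":1,"x":0,"y":0,"z":0,"wx":0,"wy":0,"wz":0},
  {"hand":1,"x":0,"y":0,"z":0,"wx":0,"wy":0,"wz":0},
  {"hand":1,"x":0,"y":0,"z":0,"wx":0,"wy":0,"wz":0},
  {"hand":1,"x":0,"y":0,"z":0,"wx":0,"wy":0,"wz":0},
  {"hand":1,"x":0,"y":0,"z":0,"wx":0,"wy":0,"wz":0},
  {"hand":1,"x":0,"y":0,"z":0,"wx":0,"wy":0,"wz":0},
  {"hand":1,"x":0,"y":0,"z":0,"wx":0,"wy":0,"wz":0},
], newtons=45)

```text
clock: 53.1
ee_pos: [0.6351, -0.0163, 0.3693]
eef_rot: [0.058, 0.704, -0.059, 0.705]
contact_force: [-0.5, 0.4, 0.0]
width: 0.0258
```

```bash
python3 - <<'E'
from h import *
arc(-.1,2)
E
```

```text
clk 53.10 w 0.0258 F [-0.5  0.4  0. ] a 1.440 r 0.2060 off 0.0005 yaw 80.5 tilt [ 0.001 -0.001 -1.   ]
[-2.   0.3 -0.4]
[-2.   0.3 -0.6]
```

Not quite closed yet (25.8 mm); wait two rows, then swing.

Emit:
send_rows([
  {"hand":1,"x":0,"y":0,"z":0,"wx":0,"wy":0,"wz":0},
  {"hand":1,"x":0,"y":0,"z":0,"wx":0,"wy":0,"wz":0},
  {"hand":1,"x":-2,"y":0.3,"z":-0.4,"wx":0,"wy":0.5,"wz":0},
  {"hand":1,"x":-2,"y":0.3,"z":-0.6,"wx":0,"wy":0.5,"wz":0},
  {"hand":1,"x":-1.9,"y":0.3,"z":-0.8,"wx":0,"wy":0.5,"wz":0},
  {"hand":1,"x":-1.8,"y":0.3,"z":-1,"wx":0,"wy":0.5,"wz":0},
])

```text
clock: 53.7
ee_pos: [0.5772, -0.0065, 0.3551]
eef_rot: [0.058, 0.69, -0.059, 0.719]
contact_force: [2.5, -1.5, 12.7]
width: 0.0218
```

```bash
python3 - <<'E'
from h import *
arc(-.1,6)
E
```

```text
clk 53.70 w 0.0218 F [ 2.5 -1.5 12.7] a 1.159 r 0.2075 off 0.0007 yaw 80.5 tilt [ 0.04  -0.005 -0.999]
[-1.8  0.3 -0.9]
[-1.7  0.3 -1.1]
[-1.6  0.3 -1.3]
[-1.5  0.2 -1.4]
[-1.3  0.2 -1.6]
[-1.2  0.2 -1.7]
```

Emit:
send_rows([
  {"hand":1,"x":-1.7,"y":0.3,"z":-1.2,"wx":0,"wy":1,"wz":0},
  {"hand":1,"x":-1.6,"y":0.3,"z":-1.4,"wx":0,"wy":1,"wz":0},
  {"hand":1,"x":-1.4,"y":0.3,"z":-1.6,"wx":0,"wy":1,"wz":0},
  {"hand":1,"x":-1.3,"y":0.2,"z":-1.7,"wx":0,"wy":1,"wz":0},
])

```text
clock: 54.1
ee_pos: [0.5251, 0.0023, 0.322]
eef_rot: [0.056, 0.697, -0.063, 0.712]
contact_force: [-12.2, 0.6, 25.9]
width: 0.0216
```

```bash
python3 - <<'E'
from h import *
arc(-.1,6)
E
```

```text
clk 54.10 w 0.0216 F [-12.2   0.6  25.9] a 0.854 r 0.2083 off 0.0002 yaw 80.4 tilt [ 0.021 -0.011 -1.   ]
[-1.5  0.2 -1.4]
[-1.3  0.2 -1.6]
[-1.2  0.2 -1.7]
[-1.   0.2 -1.8]
[-0.8  0.1 -1.9]
[-0.6  0.1 -2. ]
```

Emit:
send_rows([
  {"hand":1,"x":-1.9,"y":0.3,"z":-1.2,"wx":0,"wy":0.5,"wz":0},
  {"hand":1,"x":-1.4,"y":0.2,"z":-1.5,"wx":0,"wy":0.5,"wz":0},
  {"hand":1,"x":-1.2,"y":0.2,"z":-1.6,"wx":0,"wy":0.5,"wz":0},
])

```text
clock: 54.4
ee_pos: [0.4877, 0.0083, 0.2873]
eef_rot: [0.056, 0.694, -0.063, 0.715]
contact_force: [-7.1, -1.2, 13.3]
width: 0.0216
```

```bash
python3 - <<'E'
from h import *
arc(-.1,6)
d=snap('scene','s7.png'); W=world(d)
q=W-H; s=-(q@U); o=q@np.array([.165,.9863,0]); m=(abs(o)<.009)&(s>.03)&(s<.13)&(q[...,2]>.0)&(q[...,2]<.12); print(np.polyfit(s[m],q[m][:,2],1))
E
```

```text
clk 54.40 w 0.0216 F [-7.1 -1.2 13.3] a 0.612 r 0.2129 off -0.0000 yaw 80.4 tilt [ 0.03  -0.013 -0.999]
[-1.1  0.2 -1.8]
[-0.9  0.2 -1.9]
[-0.7  0.1 -2. ]
[-0.5  0.1 -2.1]
[-0.3  0.1 -2.1]
[-0.1  0.  -2.1]
[0.6684558  0.02049413]
```

Emit:
send_rows([
  {"hand":1,"x":-1.1,"y":0.2,"z":-1.7,"wx":0,"wy":0.5,"wz":0},
  {"hand":1,"x":-1,"y":0.2,"z":-1.8,"wx":0,"wy":0.5,"wz":0},
  {"hand":1,"x":-0.8,"y":0.1,"z":-1.8,"wx":0,"wy":0.5,"wz":0},
  {"hand":1,"x":-0.6,"y":0.1,"z":-1.9,"wx":0,"wy":0.5,"wz":0},
])

```text
clock: 54.85
ee_pos: [0.4483, 0.0149, 0.2188]
eef_rot: [0.053, 0.706, -0.064, 0.704]
contact_force: [-5.0, 0.1, 8.1]
width: 0.0214
```

```bash
python3 - <<'E'
from h import *
arc(-.08,4)
d=snap('scene','s7.png'); W=world(d); armang(W)
E
```

```text
clk 54.85 w 0.0214 F [-5.   0.1  8.1] a 0.244 r 0.2230 off -0.0006 yaw 80.5 tilt [-0.004 -0.015 -1.   ]
[-0.4  0.1 -1.7]
[-0.2  0.  -1.8]
[-0.1  0.  -1.8]
[ 0.1 -0.  -1.8]
s 0.04 z [0.0241 0.0283] 66
s 0.06 z [0.032  0.0357] 67
s 0.08 z [0.0395 0.0444] 77
s 0.1 z [0.0469 0.0527] 81
s 0.12 z [0.0557 0.0604] 66
s 0.14 z [0.0637 0.0681] 68
slope [0.36471773 0.00751746]
```

Emit:
send_rows([
  {"hand":1,"x":-0.5,"y":0.1,"z":-1.5,"wx":0,"wy":0,"wz":0},
  {"hand":1,"x":-0.3,"y":0,"z":-1.5,"wx":0,"wy":0,"wz":0},
  {"hand":1,"x":-0.1,"y":0,"z":-1,"wx":0,"wy":0,"wz":0},
  {"hand":1,"x":0,"y":0,"z":-0.6,"wx":0,"wy":0,"wz":0},
], newtons=60)

```text
clock: 55.3
ee_pos: [0.4353, 0.017, 0.1725]
eef_rot: [0.052, 0.708, -0.063, 0.702]
contact_force: [-4.2, -0.3, 6.8]
width: 0.0214
```

```bash
python3 - <<'E'
from h import *
arc(-.08,1)
d=snap('scene','s8.png'); W=world(d); armang(W)
E
```

```text
clk 55.30 w 0.0214 F [-4.2 -0.3  6.8] a 0.033 r 0.2301 off -0.0007 yaw 80.6 tilt [-0.01  -0.015 -1.   ]
[ 0.  -0.  -1.8]
s 0.04 z [0.0152 0.0177] 57
s 0.06 z [0.0191 0.0213] 63
s 0.08 z [0.0223 0.0252] 64
s 0.1 z [0.0259 0.029 ] 63
s 0.12 z [0.0297 0.0336] 60
s 0.14 z [0.0332 0.0364] 57
slope [0.16390964 0.00778432]
```

Emit:
send_rows([
  {"hand":1,"x":0,"y":0,"z":-0.7,"wx":0,"wy":0,"wz":0},
  {"hand":1,"x":0,"y":0,"z":-0.7,"wx":0,"wy":0,"wz":0},
  {"hand":1,"x":0,"y":0,"z":-0.7,"wx":0,"wy":0,"wz":0},
  {"hand":1,"x":0,"y":0,"z":-0.5,"wx":0,"wy":0,"wz":0},
])

```text
clock: 55.75
ee_pos: [0.4324, 0.0175, 0.1489]
eef_rot: [0.051, 0.71, -0.063, 0.7]
contact_force: [-3.9, -0.6, 10.1]
width: 0.0214
```

```bash
python3 - <<'E'
from h import *
arc(-.08,1)
d=snap('scene','s9.png'); W=world(d); armang(W)
E
```

```text
clk 55.75 w 0.0214 F [-3.9 -0.6 10.1] a -0.069 r 0.2337 off -0.0008 yaw 80.7 tilt [-0.015 -0.016 -1.   ]
[ 0.2 -0.  -1.9]
s 0.04 z [0.0115 0.0131] 55
s 0.06 z [0.0134 0.015 ] 53
s 0.08 z [0.0148 0.0176] 61
s 0.1 z [0.0154 0.0181] 60
s 0.12 z [0.0179 0.0206] 53
s 0.14 z [0.0196 0.0218] 49
slope [0.07407322 0.00743149]
```

Emit:
send_rows([
  {"hand":1,"x":0,"y":0,"z":-0.6,"wx":0,"wy":-0.3,"wz":0},
  {"hand":1,"x":0,"y":0,"z":-0.6,"wx":0,"wy":0,"wz":0},
  {"hand":1,"x":0,"y":0,"z":-0.5,"wx":0,"wy":0,"wz":0},
  {"hand":1,"x":0,"y":0,"z":-0.3,"wx":0,"wy":0,"wz":0},
])

```text
clock: 56.2
ee_pos: [0.4315, 0.0176, 0.1314]
eef_rot: [0.051, 0.708, -0.064, 0.702]
contact_force: [-4.4, 0.4, 6.8]
width: 0.0216
```

```bash
python3 - <<'E'
from h import *
arc(-.08,1)
d=snap('scene','s10.png'); W=world(d); armang(W)
E
```

```text
clk 56.20 w 0.0216 F [-4.4  0.4  6.8] a -0.143 r 0.2361 off -0.0009 yaw 80.7 tilt [-0.01  -0.017 -1.   ]
[ 0.3 -0.1 -1.9]
s 0.04 z [0.0085 0.0106] 52
s 0.06 z [0.0088 0.0108] 57
s 0.08 z [0.009  0.0112] 49
s 0.1 z [0.0093 0.0115] 53
s 0.12 z [0.0091 0.0115] 47
s 0.14 z [0.0091 0.0113] 46
slope [0.00347076 0.00806294]
```

Emit:
send_rows([
  {"hand":1,"x":0,"y":0,"z":-0.1,"wx":0,"wy":0,"wz":0},
  {"hand":1,"x":0,"y":0,"z":0,"wx":0,"wy":0,"wz":0},
  {"hand":1,"x":0.1,"y":0,"z":2.2,"wx":0,"wy":0,"wz":0},
  {"hand":1,"x":0.3,"y":0,"z":2.2,"wx":0,"wy":0,"wz":0},
  {"hand":1,"x":0.6,"y":-0.1,"z":2.2,"wx":0,"wy":0,"wz":0},
  {"hand":1,"x":0.8,"y":-0.1,"z":2.1,"wx":0,"wy":0,"wz":0},
  {"hand":1,"x":1,"y":-0.2,"z":2,"wx":0,"wy":0,"wz":0},
  {"hand":1,"x":1.2,"y":-0.2,"z":1.9,"wx":0,"wy":0,"wz":0},
], newtons=30)

```text
clock: 57.05
ee_pos: [0.4717, 0.0112, 0.2614]
eef_rot: [0.05, 0.71, -0.064, 0.7]
contact_force: [3.1, -0.3, -1.2]
width: 0.022
```

```bash
python3 - <<'E'
from h import *
arc(.1,5)
E
```

```text
clk 57.05 w 0.0220 F [ 3.1 -0.3 -1.2] a 0.463 r 0.2161 off -0.0007 yaw 80.8 tilt [-0.016 -0.018 -1.   ]
[ 1.  -0.2  1.9]
[ 1.2 -0.2  1.8]
[ 1.4 -0.2  1.6]
[ 1.5 -0.3  1.5]
[ 1.7 -0.3  1.3]
```

Emit:
send_rows([
  {"hand":1,"x":1.4,"y":-0.2,"z":1.8,"wx":0,"wy":0,"wz":0},
  {"hand":1,"x":1.6,"y":-0.3,"z":1.6,"wx":0,"wy":0,"wz":0},
  {"hand":1,"x":1.8,"y":-0.3,"z":1.4,"wx":0,"wy":0,"wz":0},
  {"hand":1,"x":1.9,"y":-0.3,"z":1.2,"wx":0,"wy":0,"wz":0},
  {"hand":1,"x":2,"y":-0.3,"z":1,"wx":0,"wy":0,"wz":0},
  {"hand":1,"x":2,"y":-0.3,"z":0.7,"wx":0,"wy":0,"wz":0},
  {"hand":1,"x":1.5,"y":-0.3,"z":0.3,"wx":0,"wy":0,"wz":0},
])

```text
clock: 57.75
ee_pos: [0.5969, -0.009, 0.3532]
eef_rot: [0.051, 0.709, -0.062, 0.7]
contact_force: [-2.6, -0.4, 6.9]
width: 0.022
```

```bash
python3 - <<'E'
from h import *
arc(.1,1)
o=get_obs();c=snap('wrist','w19.png')
E
```

```text
clk 57.75 w 0.0220 F [-2.6 -0.4  6.9] a 1.231 r 0.1996 off 0.0004 yaw 80.8 tilt [-0.014 -0.014 -1.   ]
[ 1.9 -0.3  0.6]
```

View pics/w19.png

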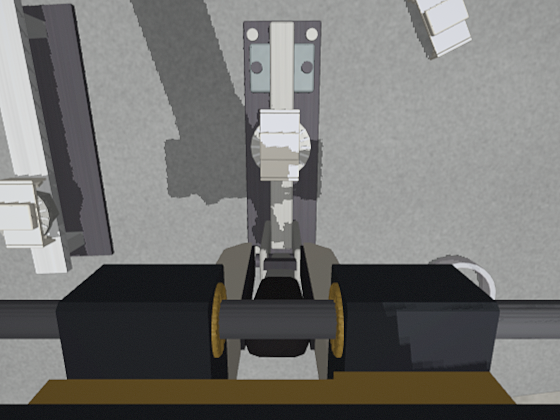

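Nut 1 stands capped on the rail at (20,215); the handle is nearly up. Release and back off.

Emit:
send_rows([
  {"hand":0.5,"x":0,"y":0,"z":0,"wx":0,"wy":0,"wz":0},
  {"hand":0,"x":0,"y":0,"z":0,"wx":0,"wy":0,"wz":0},
  {"hand":0,"x":0,"y":0,"z":0,"wx":0,"wy":0,"wz":0},
  {"hand":0,"x":0,"y":0,"z":0,"wx":0,"wy":0,"wz":0},
  {"hand":0,"x":0,"y":0,"z":0,"wx":0,"wy":0,"wz":0},
  {"hand":0,"x":-1.5,"y":0.2,"z":0,"wx":0,"wy":0,"wz":0},
  {"hand":0,"x":-2,"y":0.3,"z":0,"wx":0,"wy":0,"wz":0},
  {"hand":0,"x":-1,"y":0.2,"z":0,"wx":0,"wy":0,"wz":0},
  {"hand":0,"x":0,"y":0,"z":0,"wx":0,"wy":0,"wz":0},
])

```text
clock: 58.7
ee_pos: [0.5532, -0.0032, 0.3525]
eef_rot: [0.052, 0.708, -0.063, 0.702]
contact_force: [0.9, 0.0, -0.3]
width: 0.0894
```

```bash
python3 - <<'E'
from h import *
to(.553,-.004,.135,80.5)
o=get_obs(); c=snap('wrist','w20.png'); W=world(c,o); capon(W,.553,-.0035,.076,.115); capon(W,.553,-.0035,.084,.115);circ(W,.553,-.0025,.066,.0752)
E
```

```text
clk 58.70 w 0.0894 F [ 0.9  0.  -0.3] pos [ 0.5532 -0.0032  0.3525] yaw 80.7 tilt [-0.01  -0.015 -1.   ] | d cm x -0.02 y -0.08 z -21.75 wz -0.2
rect [552.4  -4.2] [49.6 68. ] long yaw -8.9 z pct [0.0776 0.0786 0.0795 0.0884 0.0895] n 2547
rect [552.1  -4.7] [37.5 25.9] long yaw 80.8 z pct [0.0871 0.088  0.0886 0.0891 0.0898] n 1018
circ [551.6  -4.3] 38.2 mean [551.9  -1. ] z 0.0737 605
```

View pics/w20.png

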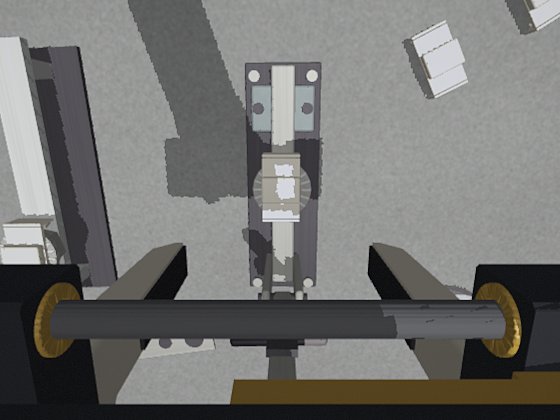

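Clicked home (boss top 88.6 mm, as for the first). Descend to take the nut.

Emit:
send_rows([
  {"hand":0,"x":0,"y":0,"z":-2,"wx":0.8,"wy":-0.5,"wz":-0.2},
  {"hand":0,"x":-0.1,"y":0,"z":-3.5,"wx":0,"wy":0,"wz":0},
  {"hand":0,"x":-0.1,"y":0,"z":-3.5,"wx":0,"wy":0,"wz":0},
  {"hand":0,"x":-0.1,"y":0,"z":-3,"wx":0,"wy":0,"wz":0},
  {"hand":0,"x":0,"y":0,"z":-2,"wx":0,"wy":0,"wz":0},
  {"hand":0,"x":0,"y":0,"z":-1,"wx":0,"wy":0,"wz":0},
  {"hand":0,"x":0,"y":0,"z":0,"wx":0,"wy":0,"wz":0},
  {"hand":0,"x":0,"y":0,"z":0,"wx":0,"wy":0,"wz":0},
])

```text
clock: 59.55
ee_pos: [0.5584, -0.0046, 0.1995]
eef_rot: [0.06, 0.699, -0.059, 0.71]
contact_force: [0.3, 0.2, -0.2]
width: 0.0933
```

```bash
python3 - <<'E'
from h import *
to(.5533,-.0043,.134,80.5)
E
```

```text
clk 59.55 w 0.0933 F [ 0.3  0.2 -0.2] pos [ 0.5584 -0.0046  0.1995] yaw 80.3 tilt [ 0.015 -0.001 -1.   ] | d cm x -0.51 y 0.03 z -6.55 wz 0.2
```

Emit:
send_rows([
  {"hand":0,"x":-0.5,"y":0,"z":-1,"wx":0,"wy":0.9,"wz":0.2},
  {"hand":0,"x":0,"y":0,"z":-1.5,"wx":0,"wy":0,"wz":0},
  {"hand":0,"x":-0.1,"y":0,"z":-1,"wx":0,"wy":0,"wz":0},
  {"hand":0,"x":0,"y":0,"z":-0.5,"wx":0,"wy":0,"wz":0},
  {"hand":0,"x":0,"y":0,"z":0,"wx":0,"wy":0,"wz":0},
  {"hand":0,"x":0,"y":0,"z":0,"wx":0,"wy":0,"wz":0},
])

```text
clock: 60.15
ee_pos: [0.5545, -0.0046, 0.1614]
eef_rot: [0.058, 0.702, -0.058, 0.707]
contact_force: [0.5, 0.6, 0.2]
width: 0.0927
```

```bash
python3 - <<'E'
from h import *
to(.5533,-.0043,.134,80.5)
E
```

```text
clk 60.15 w 0.0927 F [0.5 0.6 0.2] pos [ 0.5545 -0.0046  0.1614] yaw 80.6 tilt [ 0.006 -0.001 -1.   ] | d cm x -0.12 y 0.03 z -2.74 wz -0.1
```

Emit:
send_rows([
  {"hand":0,"x":-0.1,"y":0,"z":-1,"wx":0,"wy":0.4,"wz":0},
  {"hand":0,"x":0,"y":0,"z":-1,"wx":0,"wy":0,"wz":0},
  {"hand":0,"x":0,"y":0,"z":-0.6,"wx":0,"wy":0,"wz":0},
  {"hand":0,"x":0,"y":0,"z":0,"wx":0,"wy":0,"wz":0},
  {"hand":0,"x":0,"y":0,"z":0,"wx":0,"wy":0,"wz":0},
], newtons=20)

```text
clock: 60.65
ee_pos: [0.5538, -0.0045, 0.1337]
eef_rot: [0.058, 0.705, -0.058, 0.705]
contact_force: [0.4, 0.1, -0.7]
width: 0.0931
```

```bash
python3 - <<'E'
from h import *
to(.5533,-.0043,.134,80.5)
E
```

```text
clk 60.65 w 0.0931 F [ 0.4  0.1 -0.7] pos [ 0.5538 -0.0045  0.1337] yaw 80.6 tilt [-0.    -0.001 -1.   ] | d cm x -0.05 y 0.02 z 0.03 wz -0.1
```

Emit:
send_rows([
  {"hand":0.5,"x":0,"y":0,"z":0,"wx":0,"wy":0,"wz":0},
  {"hand":0.7,"x":0,"y":0,"z":0,"wx":0,"wy":0,"wz":0},
  {"hand":0.7,"x":0,"y":0,"z":0,"wx":0,"wy":0,"wz":0},
  {"hand":0.7,"x":0,"y":0,"z":0,"wx":0,"wy":0,"wz":0},
  {"hand":0.7,"x":0,"y":0,"z":0,"wx":0,"wy":0,"wz":0},
  {"hand":0.7,"x":0,"y":0,"z":0,"wx":0,"wy":0,"wz":0},
], newtons=20)

```text
clock: 61.25
ee_pos: [0.5544, -0.0042, 0.1345]
eef_rot: [0.058, 0.704, -0.058, 0.705]
contact_force: [-0.5, 0.0, -1.7]
width: 0.0593
```

Emit:
send_rows([
  {"hand":0.7,"x":0,"y":0,"z":1,"wx":0,"wy":0,"wz":0},
  {"hand":0.7,"x":0,"y":0,"z":2,"wx":0,"wy":0,"wz":0},
  {"hand":0.7,"x":0,"y":0,"z":3,"wx":0,"wy":0,"wz":0},
  {"hand":0.7,"x":0,"y":0,"z":3,"wx":0,"wy":0,"wz":0},
  {"hand":0.7,"x":-0.5,"y":-2,"z":0.5,"wx":0,"wy":0,"wz":0},
  {"hand":0.7,"x":-1,"y":-3,"z":0,"wx":0,"wy":0,"wz":0},
  {"hand":0.7,"x":-1,"y":-3,"z":0,"wx":0,"wy":0,"wz":0.5},
  {"hand":0.7,"x":-1,"y":-3,"z":0,"wx":0,"wy":0,"wz":0.5},
  {"hand":0.7,"x":-1,"y":-3,"z":0,"wx":0,"wy":0,"wz":0.5},
  {"hand":0.7,"x":-1,"y":-3,"z":0,"wx":0,"wy":0,"wz":0.5},
])

```text
clock: 62.25
ee_pos: [0.4938, -0.1727, 0.2352]
eef_rot: [0.041, 0.708, -0.04, 0.704]
contact_force: [0.5, 0.3, -3.2]
width: 0.0595
```

```bash
python3 - <<'E'
from h import *
to(.46,-.2608,.150,83.5)
o=get_obs(); c=snap('wrist','w21.png'); W=world(c,o); x,y,z=W[...,0],W[...,1],W[...,2]
m=(np.hypot(x-.51,y+.265)<.2)&(z>.054)&(z<.067); print(m.sum(),cv2.minAreaRect((W[m][:,:2]*1000).astype(np.float32)))
E
```

```text
clk 62.25 w 0.0595 F [ 0.5  0.3 -3.2] pos [ 0.4938 -0.1727  0.2352] yaw 83.4 tilt [-0.005  0.003 -1.   ] | d cm x -3.38 y -8.81 z -8.52 wz 0.1
12202 ((496.8606872558594, -264.919189453125), (37.1169319152832, 265.0318908691406), 83.51270294189453)
```

View pics/w21.png

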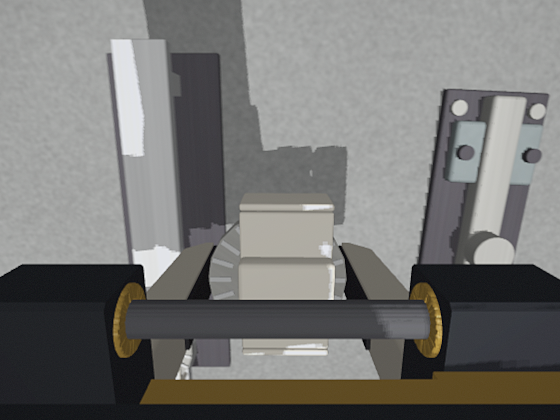

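Emit:
send_rows([
  {"hand":0.7,"x":-1,"y":-3,"z":0,"wx":0,"wy":-0.2,"wz":0},
  {"hand":0.7,"x":-1,"y":-3,"z":0,"wx":0,"wy":0,"wz":0},
  {"hand":0.7,"x":-0.8,"y":-2,"z":0,"wx":0,"wy":0,"wz":0},
  {"hand":0.7,"x":0,"y":0,"z":0,"wx":0,"wy":0,"wz":0},
  {"hand":0.7,"x":0,"y":0,"z":0,"wx":0,"wy":0,"wz":0},
])

```text
clock: 62.8
ee_pos: [0.4582, -0.2649, 0.2357]
eef_rot: [0.045, 0.709, -0.047, 0.703]
contact_force: [1.0, 0.5, -3.0]
width: 0.0592
```

```bash
python3 - <<'E'
from h import *
to(.46,-.2608,.150,83.5)
E
```

```text
clk 62.80 w 0.0592 F [ 1.   0.5 -3. ] pos [ 0.4582 -0.2649  0.2357] yaw 82.5 tilt [-0.009 -0.003 -1.   ] | d cm x 0.18 y 0.41 z -8.57 wz 1.0
```

Emit:
send_rows([
  {"hand":0.7,"x":0.1,"y":-0.2,"z":-1,"wx":0.2,"wy":-0.5,"wz":0.8},
  {"hand":0.7,"x":0,"y":-0.2,"z":-2,"wx":0,"wy":0,"wz":0},
  {"hand":0.7,"x":0,"y":-0.1,"z":-1.5,"wx":0,"wy":0,"wz":0},
  {"hand":0.7,"x":0,"y":0,"z":-1,"wx":0,"wy":0,"wz":0},
  {"hand":0.7,"x":0,"y":0,"z":0,"wx":0,"wy":0,"wz":0},
  {"hand":0.7,"x":0,"y":0,"z":0,"wx":0,"wy":0,"wz":0},
])

```text
clock: 63.4
ee_pos: [0.4621, -0.2631, 0.1775]
eef_rot: [0.038, 0.705, -0.034, 0.707]
contact_force: [0.3, -0.1, -3.3]
width: 0.0595
```

```bash
python3 - <<'E'
from h import *
to(.46,-.2608,.150,83.5)
E
```

```text
clk 63.40 w 0.0595 F [ 0.3 -0.1 -3.3] pos [ 0.4621 -0.2631  0.1775] yaw 84.1 tilt [ 0.003  0.005 -1.   ] | d cm x -0.21 y 0.23 z -2.75 wz -0.6
```

Emit:
send_rows([
  {"hand":0.7,"x":-0.1,"y":0.2,"z":-0.7,"wx":-0.3,"wy":0.2,"wz":-0.5},
  {"hand":0.7,"x":0,"y":0,"z":-0.7,"wx":0,"wy":0,"wz":0},
  {"hand":0.7,"x":0,"y":0,"z":-0.5,"wx":0,"wy":0,"wz":0},
  {"hand":0.7,"x":0,"y":0,"z":0,"wx":0,"wy":0,"wz":0},
  {"hand":0.7,"x":0,"y":0,"z":0,"wx":0,"wy":0,"wz":0},
])

```text
clock: 63.9
ee_pos: [0.4624, -0.2604, 0.1583]
eef_rot: [0.038, 0.705, -0.039, 0.707]
contact_force: [0.0, -0.6, -2.4]
width: 0.0594
```

```bash
python3 - <<'E'
from h import *
to(.46,-.2608,.150,83.5)
E
```

```text
clk 63.90 w 0.0594 F [ 0.  -0.6 -2.4] pos [ 0.4624 -0.2604  0.1583] yaw 83.7 tilt [ 0.003 -0.002 -1.   ] | d cm x -0.24 y -0.04 z -0.83 wz -0.2
```

Emit:
send_rows([
  {"hand":0.7,"x":0,"y":-0.1,"z":-0.5,"wx":0.1,"wy":0.2,"wz":0},
  {"hand":0.7,"x":0,"y":0,"z":-0.4,"wx":0,"wy":0,"wz":0},
  {"hand":0.7,"x":0,"y":0,"z":-0.1,"wx":0,"wy":0,"wz":0},
  {"hand":0.7,"x":0,"y":0,"z":0,"wx":0,"wy":0,"wz":0},
])

```text
clock: 64.3
ee_pos: [0.4629, -0.2619, 0.1494]
eef_rot: [0.039, 0.706, -0.039, 0.706]
contact_force: [-0.5, 0.6, -3.1]
width: 0.0594
```

```bash
python3 - <<'E'
from h import *
to(.46,-.2608,.150,83.5)
E
```

```text
clk 64.30 w 0.0594 F [-0.5  0.6 -3.1] pos [ 0.4629 -0.2619  0.1494] yaw 83.7 tilt [ 0.001 -0.001 -1.   ] | d cm x -0.29 y 0.11 z 0.06 wz -0.2
```

Emit:
send_rows([
  {"hand":0.7,"x":0,"y":0.1,"z":-0.3,"wx":0,"wy":0,"wz":0},
  {"hand":0.7,"x":0,"y":0,"z":-0.1,"wx":0,"wy":0,"wz":0},
])

```text
clock: 64.5
ee_pos: [0.463, -0.2619, 0.1489]
eef_rot: [0.038, 0.705, -0.041, 0.707]
contact_force: [-1.2, 1.3, -1.3]
width: 0.0593
```

Emit:
send_rows([
  {"hand":0.7,"x":0,"y":0,"z":-0.3,"wx":0,"wy":0,"wz":0},
  {"hand":0.7,"x":0,"y":0,"z":-0.1,"wx":0,"wy":0,"wz":0},
])

```text
clock: 64.7
ee_pos: [0.463, -0.2618, 0.149]
eef_rot: [0.038, 0.705, -0.041, 0.707]
contact_force: [-1.3, 0.5, -1.6]
width: 0.0596
```

Emit:
send_rows([
  {"hand":0.4,"x":0,"y":0,"z":0,"wx":0,"wy":0,"wz":0},
  {"hand":0,"x":0,"y":0,"z":0,"wx":0,"wy":0,"wz":0},
  {"hand":0,"x":0,"y":0,"z":0,"wx":0,"wy":0,"wz":0},
  {"hand":0,"x":0,"y":0,"z":0,"wx":0,"wy":0,"wz":0},
  {"hand":0,"x":0,"y":0,"z":1,"wx":0,"wy":0,"wz":0},
  {"hand":0,"x":0,"y":0,"z":2,"wx":0,"wy":0,"wz":0},
  {"hand":0,"x":0,"y":0,"z":3,"wx":0,"wy":0,"wz":0},
  {"hand":0,"x":0,"y":0,"z":3,"wx":0,"wy":0,"wz":0},
  {"hand":0,"x":0,"y":0,"z":1,"wx":0,"wy":0,"wz":0},
  {"hand":0,"x":0,"y":0,"z":0,"wx":0,"wy":0,"wz":0},
])

```text
clock: 65.7
ee_pos: [0.4641, -0.2624, 0.2538]
eef_rot: [0.038, 0.704, -0.042, 0.708]
contact_force: [-0.2, -0.3, -0.8]
width: 0.0929
```

```bash
python3 - <<'E'
from h import *
to(.46,-.2608,.150,83.5)
o=get_obs(); c=snap('wrist','w22.png'); W=world(c,o)
print('n2 boss'); capon(W,.463,-.261,.1,.12); print('n2 cap'); capon(W,.463,-.261,.092,.12); circ(W,.463,-.261,.082,.0905,.034)
d=snap('scene','s11.png'); V=world(d)
for p in ((.578,-.273),(.463,-.261)): capon(V,*p,.1,.125); capon(V,*p,.092,.125)
cv2.imwrite('pics/s11z.png',cv2.resize(d['color'][130:350,120:340,::-1],None,fx=3,fy=2.7,interpolation=3))
t=snap('top','top6.png'); V=world(t); x,y,z=V[...,0],V[...,1],V[...,2]; m=(x>.58)&(x<.72)&(abs(y)<.06)&(z>.3)&(z<.36); print('handle',V[m].mean(0))
E
```

```text
clk 65.70 w 0.0929 F [-0.2 -0.3 -0.8] pos [ 0.4641 -0.2624  0.2538] yaw 83.5 tilt [ 0.006 -0.006 -1.   ] | d cm x -0.41 y 0.16 z -10.38 wz -0.0
n2 boss
rect [ 463.  -258.8] [37.6 26.5] long yaw 82.9 z pct [0.1021 0.1031 0.1036 0.104  0.1047] n 2108
n2 cap
rect [ 462.8 -258.9] [38.  69.2] long yaw -6.7 z pct [0.0927 0.0936 0.0944 0.1034 0.1043] n 5164
circ [ 462.4 -259.9] 32.8 mean [ 460.2 -273.5] z 0.0888 1210
rect [ 576.3 -270.4] [38.  28.2] long yaw 80.3 z pct [0.1012 0.1031 0.1041 0.1054 0.1073] n 169
rect [ 575.9 -272.5] [49.4 70.9] long yaw -11.8 z pct [0.0925 0.0941 0.0963 0.1036 0.1061] n 411
rect [ 462.5 -258.5] [37.9 28.4] long yaw 83.6 z pct [0.1012 0.1029 0.1041 0.1054 0.1073] n 145
rect [ 462.4 -256.2] [42.2 71.5] long yaw -6.0 z pct [0.0927 0.0942 0.097  0.1037 0.1064] n 346
handle [ 0.63350072 -0.01427783  0.33135836]
```

View pics/s11z.png

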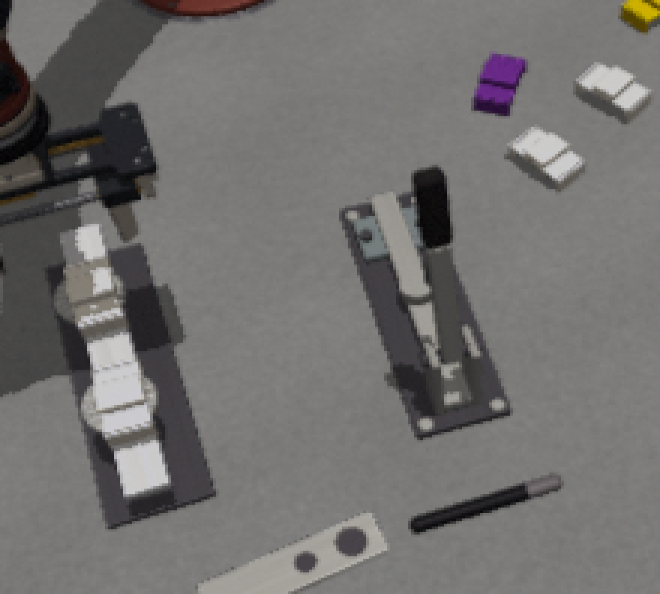

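View pics/top6.png

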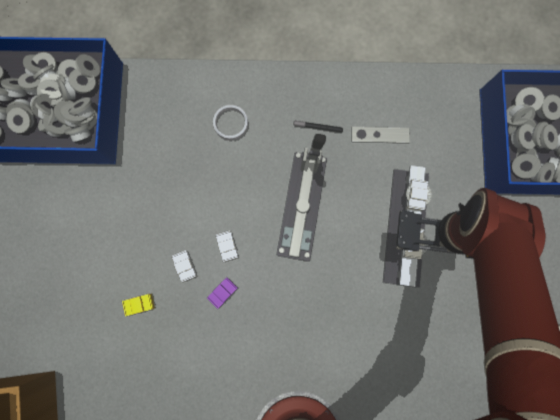

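View pics/w22.png

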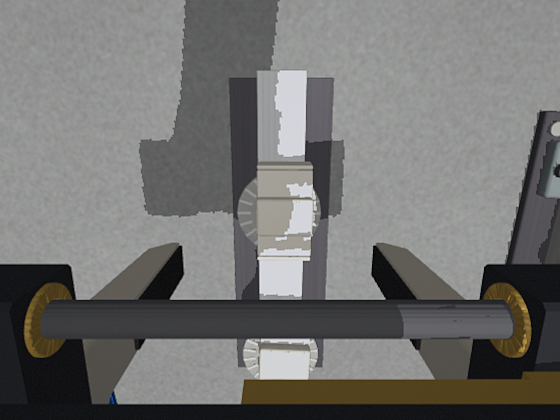

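```bash
python3 - <<'E'
from h import *
from scipy.optimize import least_squares
o=get_obs(); c=snap('wrist','w23.png'); W=world(c,o); x,y,z=W[...,0],W[...,1],W[...,2]
for cx,cy in ((.463,-.261),(.576,-.272)):
    m=(np.hypot(x-cx,y-cy)<.036)&(z>.0855)&(z<.0905); p=W[m][:,:2]
    v=np.array([.1135,.9935]); v=np.array([np.sin(np.radians(6.5)),np.cos(np.radians(6.5))]); u=np.array([v[1],-v[0]])
    s=p@u; t=p@v; b=(s>np.array([cx,cy])@u-.012)&(s<np.array([cx,cy])@u+.012)
    mc=(np.hypot(x-cx,y-cy)<.036)&(z>.1)&(z<.11); q=W[mc][:,:2]@v
    # boundary points, per-s extremes -> circle fit with r=30
    pts=[]
    for a in np.arange(s.min(),s.max(),.002):
        k=(s>=a)&(s<a+.002)
        if k.sum()>2: pts+= [p[k][t[k].argmin()],p[k][t[k].argmax()]]
    pts=np.array(pts); pts=pts[np.hypot(*(pts-[cx,cy]).T)>.024]
    f=least_squares(lambda g:np.hypot(pts[:,0]-g[0],pts[:,1]-g[1])-.03,[cx,cy],loss='soft_l1',f_scale=.001); r=np.abs(f.fun)
    print('flange t ext',t[b].min().round(4),t[b].max().round(4),'mid',((t[b].min()+t[b].max())/2).round(4),'boss t',np.percentile(q,[.5,99.5]).round(4),'mid',np.percentile(q,[.5,99.5]).mean().round(4),'circle',f.x.round(4),'t',(f.x@v).round(4),'rmsd',np.median(r).round(4), 'rail line t',(np.array([.4969,-.2649])@v).round(4))
E
```

```text
flange t ext -0.2384 -0.1788 mid -0.2086 boss t [-0.2233 -0.1861] mid -0.2047 circle [ 0.4617 -0.2624] t -0.2084 rmsd 0.0005 rail line t -0.2069
flange t ext -0.2369 -0.1778 mid -0.2074 boss t [-0.2234 -0.1855] mid -0.2045 circle [ 0.5775 -0.2747] t -0.2075 rmsd 0.0006 rail line t -0.2069
```

```bash
python3 - <<'E'
from h import *
o=get_obs(); c=camera('wrist'); W=world(c,o); x,y,z=W[...,0],W[...,1],W[...,2]
for (cx,cy),W in (((.463,-.259),W),((.576,-.271),world(dict(np.load('/tmp/scene.npz')))),((.463,-.259),world(dict(np.load('/tmp/scene.npz'))))):
    x,y,z=W[...,0],W[...,1],W[...,2]
    m=(np.hypot(x-cx,y-cy)<.016)&(z>.099)&(z<.11); A=np.c_[x[m]-cx,y[m]-cy,np.ones(m.sum())]; print(np.linalg.lstsq(A,z[m],rcond=None)[0].round(4),m.sum())
job.finish_job(); print(get_obs()['clock'])
E
```

```text
[ 0.0168 -0.0033  0.1036] 1600
[0.0052 0.0063 0.1042] 124
[0.0068 0.0223 0.1042] 107
the job is handed in; nothing more can be done
the job is handed in; nothing more can be done
```

I capped both loose nuts with the pliers, stood them upright on the rail, and handed the job in at about 66 s. The pliers are open and the gripper was raised about 10 cm clear of the rail. No verdict is reported.

**Last checks:**
- **Height:** each cap's boss stands about 15 mm above its flange, which matches clicked home. Nut 2's was measured with the wrist camera, nut 1's mainly with the coarser scene camera.
- **Level:** both caps are level to about 0.02 rad.
- **On the rail:** both nut axes are within about 2 mm of the rail's centre line.
- **Pliers:** the handle is back at its starting position, so open.
- **Bystanders:** the gauge plate, tape roll and marker look unmoved in the last top picture; I did not measure them.

**What went less well:**
- **Caps off centre:** the caps slid sideways on the flanges while I carried the nuts. They sit about 3 mm (nut 1) and 4 mm (nut 2) off the nut axis, against the 6 mm limit. I left them rather than risk disturbing them.
- **Missed grasp:** my first try at the first cap lifted before the fingers had closed. The cap had not moved and the second try worked.
- **Handle slipped:** the handle slid about 2 cm in the grip on both swings. I read the arm angle from the scene camera instead, and pressed until it was level and the force fell back to about that of the spring.
- **Spare cap shifted:** one of the two spare caps was moved about 9 mm during the run. The gripper had not been near it, so I take it to be the knock the task warned of.

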